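# Stand the additive bottles up in the carry box and click it shut

## Robot

A 6-joint arm with a two-finger parallel gripper is mounted at the origin on the work surface. World frame = base frame: x ahead of the robot, y to its left, z up, the work surface at z = 0. Lengths are in m, angles in rad, forces in N, time in s.
With the tool pointing down it reaches from about 0.35 to 0.975 m from the base axis. Payload 4.9 kg.
Tool frame: the origin (TCP) lies midway between the tips of the shut fingers; the grasp point (between the pads) lies 19 mm behind it; x points along the fingers, z is the direction in which the jaws open and shut, and the axes are right-handed (so a half turn about x gives the same grasp; the last joint's range is limited). The gripper opens to 85 mm and grips with 20 to 120 N. Pads are 22 mm wide; open, the fingers measure 114 mm over their backs; the gripper's body (76 mm by 85 mm) begins 54 mm behind the grasp point. The pads swing forward as they close: fully open they stand 13 mm farther back than shut.
Start: joints at [1.197, 0.053, 1.613, -0, 1.476, -0.119], TCP at [0.158, 0.605, 0.231] pointing down, gripper open.
Joint ranges: [-3.01, 3.01], [-1.01, 2.22], [0.06, 2.58], [-1.02, 4.17], [0.09, 2.62], [-3.14, 3.14]. Speed limits (rad/s): [2.57, 2.57, 3.14, 3.14, 3.14, 3.14].

## Interface

Orientations are given as a unit quaternion [w, x, y, z].
In Python, from plant import state, cams, workorder, nets gives the robot as it stands.
- The arm moves only by the tool play_rows, never from a script. Its argument "motion" is a list of rows, each a list of 3 entries, a list of its own where there are three numbers: the closure, from -1 (fully open) to 1 (shut), then the shift along the world's x, y, z in m, then the turn about the world's z in rad. A call has 1 to 5 rows; each row is the pose to reach, as a shift and turn from the pose commanded when the call began; what a row does not reach only later rows make up. A row lasts 1/10 s, in which the tool goes at most 50 mm and 8.59 degrees, less where a joint would pass 70% of its speed; a pose out of reach is approached as far as the arm can. A call with a gripper value outside its range is refused whole. The fingers move at their own pace and stop on an object; the grip force is fixed at half the most. Time passes only in rows, so rows that repeat a pose let the fingers close. It gives the time, the measured TCP pose, the force and the opening at its end, in the units of the state.
- state(): the state, without advancing time (a new reading comes with each control period).
- cams.grab_frame(name): name is "scene" or "top"; returns (picture, depth): 420x560x3 uint8, red, green, blue; 420x560 float32, m along the optical axis (not along the pixel's ray), 0 where there is no reading.
- cams.camera_info(name): a dict with "K" (3x3 intrinsics, pixels), "rvec" (rotation vector, rad) and "tvec" (3), from world to camera coordinates, as OpenCV has them. Camera axes: x right, y down, z forward; pixel columns grow to the right and rows downward; lengths in m; the calibration is good to about 2 mm. A picture is of the moment at which its call begins. camera_info takes no time and is no camera call.
- workorder.job_done(): hands the job in, once; it reports no verdict.
Trained networks look in the newest picture that a camera, given by its name, has taken for a name from the list of things; names that differ only in an ending like _2 or _b are one class to them, and where a whole thing is asked for, a point or a joint stands for the part that bears it (a point fixed in the world has none). Each returns a list of dicts, best first, with "score" (0 to 1); they miss things now and then, are a little off and sometimes report something else, mostly with a low value. They report only what shows in the picture. A call takes as long as a camera call. They do not tell look-alikes from the thing itself.
- nets.recognise(camera, target): "at" ([x, y, z] in m, in world coordinates, good to about 4 mm: the middle of the surface that is visible of it).
- nets.landmark_of(camera, target): "at" ([x, y, z] in m, in world coordinates, good to about 4 mm: a listed point, or the origin of a listed thing).
The state is a dict: "time": time; "joint_pos": joint angles; "joint_vel": joint speeds; "joint_efforts": joint torques, N m; "tool_pos": TCP position; "tool_rot": TCP orientation; "contact_force": force on the tool from outside, world axes, zero at the start; "ft_torque": the same for the moment, N m; "gripper_width": opening from 0.0 (shut) to 1.0 (fully open).
Only numpy, scipy, OpenCV 4.12 (cv2) and the standard library are available. Lean on these libraries where they do the work, as an engineer would, in place of code of your own. Each camera call takes 0.05 s, during which the arm holds its last target.

## Task

Pack the additive bottles away so none of them leaks: stand every bottle that has fallen over, the one in the blue carry box and those lying on the bench, upright (cap up) in the lane of the box beside the ones already standing there. Then swing the cover over and press its front edge down until the catch clicks and it is fully shut, with all the bottles still standing inside; leave everything else on the bench where it is.

Things in the scene. Friction and masses are not known exactly. Their poses are not given: they have to be found in the camera images.
- tray_floor (a point): Centre of the inner floor (5 mm above the bench) of the blue carry box's tray, fixed to the bench. z up, x to the hinge side (away from the robot), y along the lane. Lane 120 mm (x) by 390 mm (y); walls 4 mm thick, 25 mm above the floor. The cover sweeps the front of the lane as it shuts: keep bottle centres at x = -20 to 35 mm. Shut, it leaves 87 mm of height.
- lid (a joint): Hinge of the deep blue cover, rad: 0 = shut and latched, 1.6 to 1.85 (leaning back past upright) at the start. A stiff hinge (0.3 N m) holds it at any angle. At about 0.10 rad the spring tongue under the tab meets the steel bar on the tray's front; some 8 to 12 N down on the front edge snaps it past, and it stays at 0.
- lid_hinge (a point): Middle of the hinge line (its y), on top of the tray's far wall, 30.5 mm above the bench. Turns with the cover; with the cover shut its axes equal those of tray_floor. In these axes the cover spans x = -128 to 0 mm, y = +-199 mm, z = 0 to 66 mm (outer face of the top panel); walls 4 mm.
- lid_tab (a point): Centre of the outer face (upper when shut) of the orange pull tab on the cover's front rim: 26 mm out from the cover, 100 mm wide, 8 mm thick; at (-141, 0, 8) mm in lid_hinge axes. With the cover open the tab stands up on top of it; pushed from behind (its outer face) it brings the cover over.
- lid_edge (a point): Point on the outer face of the cover's top panel, 6 mm in from its front edge, mid-length: where to press it shut. In lid_hinge axes (-122, 0, 66) mm.
- fallen1_mid (a point): Yellow square bottle, round red cap: body 34 x 34 x 60 mm, cap 26 mm across, 18 mm high; 78 mm in all, about 90 g. The point is its centre, 39 mm from either end; z runs from base to cap, x and y are square to the flat sides. At the start lies on its side across the lane in the tray, cap roughly towards the robot.
- fallen2_mid (a point): Yellow square bottle, round red cap: body 34 x 34 x 60 mm, cap 26 mm across, 18 mm high; 78 mm in all, about 90 g. The point is its centre, 39 mm from either end; z runs from base to cap, x and y are square to the flat sides. At the start lies on the bench right of the tray, cap within 75 degrees of straight towards the robot (-x); may be absent.
- fallen3_mid (a point): Yellow square bottle, round red cap: body 34 x 34 x 60 mm, cap 26 mm across, 18 mm high; 78 mm in all, about 90 g. The point is its centre, 39 mm from either end; z runs from base to cap, x and y are square to the flat sides. At the start lies on the bench right of the tray, cap within 75 degrees of straight towards the robot (-x); may be absent.
- fallen4_mid (a point): Yellow square bottle, round red cap: body 34 x 34 x 60 mm, cap 26 mm across, 18 mm high; 78 mm in all, about 90 g. The point is its centre, 39 mm from either end; z runs from base to cap, x and y are square to the flat sides. At the start lies on the bench right of the tray, cap within 75 degrees of straight towards the robot (-x); may be absent.
- stood1_mid (a point): White square bottle, round blue cap: body 34 x 34 x 60 mm, cap 26 mm across, 18 mm high; 78 mm in all, about 90 g. The point is its centre, 39 mm from either end; z runs from base to cap, x and y are square to the flat sides. Already stands upright in the lane; must stay standing in it, but may be shifted.
- stood2_mid (a point): White square bottle, round blue cap: body 34 x 34 x 60 mm, cap 26 mm across, 18 mm high; 78 mm in all, about 90 g. The point is its centre, 39 mm from either end; z runs from base to cap, x and y are square to the flat sides. Already stands upright in the lane; must stay standing in it, but may be shifted.
- tape_mid (a point): Roll of green tape lying flat, 100 mm across, 45 mm high; a bystander, to be left where it is. The point is about half-way up it.
- filter_mid (a point): Orange oil filter standing, 76 mm across, 90 mm high; a bystander, to be left where it is. The point is about half-way up it.
- carton_mid (a point): Small cardboard carton, 70 x 55 x 30 mm; a bystander, to be left where it is. The point is about half-way up it.
- wrench_mid (a point): Steel wrench lying flat, 170 mm long; a bystander, to be left where it is. The point is about half-way up it.
- mug_mid (a point): White mug, 76 mm across, 85 mm high; a bystander, to be left where it is. The point is about half-way up it.
- spray_mid (a point): Spray can standing, 60 mm across, 150 mm high; a bystander, to be left where it is. The point is about half-way up it.
Mind the look-alikes: they are no part of the job. What is shaped like the part that bears fallen4_mid but black or orange is not meant.

How it is judged:
On the way, in this order (a step that is already met when the one before it is completed fails the run):
1. all bottles stand upright in the lane of the open box (angle between each of fallen1_mid, fallen2_mid, fallen3_mid, fallen4_mid, stood1_mid, stood2_mid's own z axis and vertical below 0.12 rad and x of fallen1_mid in the frame of tray_floor between -0.05 and 0.05 m and y of fallen1_mid in the frame of tray_floor between -0.185 and 0.185 m and z of fallen1_mid in the frame of tray_floor between 0.032 and 0.046 m and x of fallen2_mid in the frame of tray_floor between -0.05 and 0.05 m and y of fallen2_mid in the frame of tray_floor between -0.185 and 0.185 m and z of fallen2_mid in the frame of tray_floor between 0.032 and 0.046 m and x of fallen3_mid in the frame of tray_floor between -0.05 and 0.05 m and y of fallen3_mid in the frame of tray_floor between -0.185 and 0.185 m and z of fallen3_mid in the frame of tray_floor between 0.032 and 0.046 m and x of fallen4_mid in the frame of tray_floor between -0.05 and 0.05 m and y of fallen4_mid in the frame of tray_floor between -0.185 and 0.185 m and z of fallen4_mid in the frame of tray_floor between 0.032 and 0.046 m and x of stood1_mid in the frame of tray_floor between -0.05 and 0.05 m and y of stood1_mid in the frame of tray_floor between -0.185 and 0.185 m and z of stood1_mid in the frame of tray_floor between 0.032 and 0.046 m and x of stood2_mid in the frame of tray_floor between -0.05 and 0.05 m and y of stood2_mid in the frame of tray_floor between -0.185 and 0.185 m and z of stood2_mid in the frame of tray_floor between 0.032 and 0.046 m and value of joint lid above 0.8 rad), for 0.3 s.
2. the cover is pressed down past its catch (value of joint lid below 0.03 rad), for 0.3 s.
At the end, for the whole second after the job is handed in: Every bottle that is there stands cap up (within 0.12 rad) on the floor of the lane inside the box, and the cover is latched shut (hinge below 0.03 rad) (angle between each of fallen1_mid, fallen2_mid, fallen3_mid, fallen4_mid, stood1_mid, stood2_mid's own z axis and vertical below 0.12 rad and x of fallen1_mid in the frame of tray_floor between -0.05 and 0.05 m and y of fallen1_mid in the frame of tray_floor between -0.185 and 0.185 m and z of fallen1_mid in the frame of tray_floor between 0.032 and 0.046 m and x of fallen2_mid in the frame of tray_floor between -0.05 and 0.05 m and y of fallen2_mid in the frame of tray_floor between -0.185 and 0.185 m and z of fallen2_mid in the frame of tray_floor between 0.032 and 0.046 m and x of fallen3_mid in the frame of tray_floor between -0.05 and 0.05 m and y of fallen3_mid in the frame of tray_floor between -0.185 and 0.185 m and z of fallen3_mid in the frame of tray_floor between 0.032 and 0.046 m and x of fallen4_mid in the frame of tray_floor between -0.05 and 0.05 m and y of fallen4_mid in the frame of tray_floor between -0.185 and 0.185 m and z of fallen4_mid in the frame of tray_floor between 0.032 and 0.046 m and x of stood1_mid in the frame of tray_floor between -0.05 and 0.05 m and y of stood1_mid in the frame of tray_floor between -0.185 and 0.185 m and z of stood1_mid in the frame of tray_floor between 0.032 and 0.046 m and x of stood2_mid in the frame of tray_floor between -0.05 and 0.05 m and y of stood2_mid in the frame of tray_floor between -0.185 and 0.185 m and z of stood2_mid in the frame of tray_floor between 0.032 and 0.046 m and value of joint lid below 0.03 rad); the robot touches nothing.
It fails at once if a bystander on the bench is shoved more than 8 cm (distance of any of tape_mid, filter_mid, carton_mid, wrench_mid, mug_mid, spray_mid from where it was at the start of the episode above 0.08 m).
Of fallen2, fallen3, fallen4 only 2 to 3 are there at a start; the rules pass over those that are not, and their reading is None.
At some moment in a run one of carton, tape, wrench may be knocked a few centimetres aside while the robot is not near it.
Once in a run the grip may slacken for a moment while it holds something.
It also fails if it takes over 210 s, if anything falls off the work surface, if the arm or the gripper's body presses on something with over 40 N, if the wrist force passes 120 N, or if a joint passes its speed limit or range.

## Working session

There is one attempt and no reset: what is moved stays moved. The work goes in short steps, Python scripts to look and compute and a tool call to move; the robot and the scene stay as the last step left them, time stands still between calls to the robot, and variables do not carry over. Pictures are saved under pics/ and viewed, and the job is handed in when it is done.

Besides the shell and the picture viewer there is one more tool, called after ">>>" as name(argument=value, ...), one argument or row to a line, values as JSON. play_rows: Moves the arm, as the interface text tells. Its arguments: {"type":"object","properties":{"motion":{"type":"array","items":{"type":"array"}}},"required":["motion"]}

```bash
ls; mkdir -p pics
cat > h.py <<'E'
import numpy as np, cv2
from plant import state, cams, workorder, nets
def cam(n):
    i=cams.camera_info(n); R=cv2.Rodrigues(np.array(i["rvec"],float))[0]; return np.array(i["K"],float),R,np.array(i["tvec"],float).ravel()
def grab(n,f=None):
    p,d=cams.grab_frame(n)
    if f: cv2.imwrite("pics/"+f,cv2.cvtColor(p,cv2.COLOR_RGB2BGR))
    return p,d
def cloud(n,d):
    K,R,t=cam(n); v,u=np.mgrid[:d.shape[0],:d.shape[1]]
    c=np.stack([(u-K[0,2])/K[0,0]*d,(v-K[1,2])/K[1,1]*d,d],-1)
    w=(c-t)@R
    w[d<=0]=np.nan
    return w
def proj(n,P):
    K,R,t=cam(n); c=np.atleast_2d(P)@R.T+t; q=c@K.T; return q[:,:2]/q[:,2:]
E
python3 - <<'E'
from h import *
for n in("scene","top"):
    p,d=grab(n,n+"0.png"); np.save(n+"0.npy",d); cv2.imwrite
    K,R,t=cam(n); print(n,K[0,0],-R.T@t,R[2])
for n in("scene","top"):
  for k in "tray_floor lid lid_tab lid_edge lid_hinge fallen1_mid stood1_mid tape_mid filter_mid carton_mid wrench_mid mug_mid spray_mid".split():
    print(n,k,[(np.round(r["at"],3).tolist(),round(r["score"],2)) for r in nets.landmark_of(n,k)][:6])
print(state())
E
```

```text
pics
scene 507.7306723653819 [0.99587134 0.65398508 1.15456114] [-0.36034532 -0.51059702 -0.78066762]
top 541.9142208763029 [ 0.10963121 -0.00757082  1.86514962] [ 0.22138521 -0.01433935 -0.97508101]
scene tray_floor [([0.553, 0.019, 0.006], 0.77), ([0.657, 0.02, 0.171], 0.32)]Traceback (most recent call last):
  File "<stdin>", line 7, in <module>
ValueError: it knows: carton_mid, fallen1_mid, fallen2_mid, fallen3_mid, fallen4_mid, filter_mid, lid_edge, lid_hinge, lid_tab, mug_mid, spray_mid, stood1_mid, stood2_mid, tape_mid, tray_floor, wrench_mid
```

Run:
```python
from h import *
for n in("scene","top"):
  p,d=grab(n)
  for k in "tray_floor lid_tab lid_edge lid_hinge fallen1_mid stood1_mid tape_mid filter_mid carton_mid wrench_mid mug_mid spray_mid".split():
    print(n,k,[(np.round(r["at"],3).tolist(),round(r["score"],2)) for r in nets.landmark_of(n,k)][:7])
print(state()["time"])
```

```text
scene tray_floor [([0.552, 0.02, 0.007], 0.73)]
scene lid_tab [([0.574, -0.146, 0.026], 0.73), ([0.656, 0.024, 0.172], 0.61)]
scene lid_edge []
scene lid_hinge []
scene fallen1_mid [([0.577, -0.145, 0.024], 0.61), ([0.44, -0.278, 0.014], 0.41), ([0.705, 0.026, 0.136], 0.38)]
scene stood1_mid [([0.549, -0.016, 0.042], 0.76)]
scene tape_mid [([0.4, 0.372, 0.022], 0.68)]
scene filter_mid [([0.652, 0.428, 0.047], 0.74), ([0.653, 0.02, 0.171], 0.62)]
scene carton_mid [([0.648, -0.434, 0.013], 0.76)]
scene wrench_mid [([0.406, 0.11, 0.005], 0.88)]
scene mug_mid [([0.35, 0.23, 0.035], 0.86)]
scene spray_mid [([0.518, 0.439, 0.078], 0.88), ([0.568, -0.322, 0.016], 0.69)]
top tray_floor [([0.552, 0.015, 0.007], 0.88)]
top lid_tab [([0.649, 0.023, 0.163], 0.64)]
top lid_edge [([0.704, 0.023, 0.135], 0.65)]
top lid_hinge [([0.614, 0.019, 0.031], 0.82)]
top fallen1_mid [([0.579, -0.145, 0.023], 0.49)]
top stood1_mid [([0.552, -0.022, 0.045], 0.58)]
top tape_mid [([0.402, 0.378, 0.023], 0.9)]
top filter_mid [([0.65, 0.423, 0.044], 0.64)]
top carton_mid [([0.648, -0.435, 0.018], 0.7)]
top wrench_mid [([0.406, 0.109, 0.001], 0.72), ([0.353, 0.232, 0.039], 0.62)]
top mug_mid [([0.353, 0.233, 0.041], 0.69)]
top spray_mid [([0.522, 0.435, 0.076], 0.69)]
1.45
```

View pics/scene0.png

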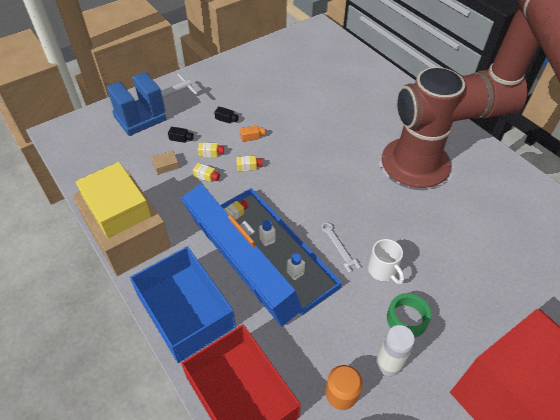

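View pics/top0.png

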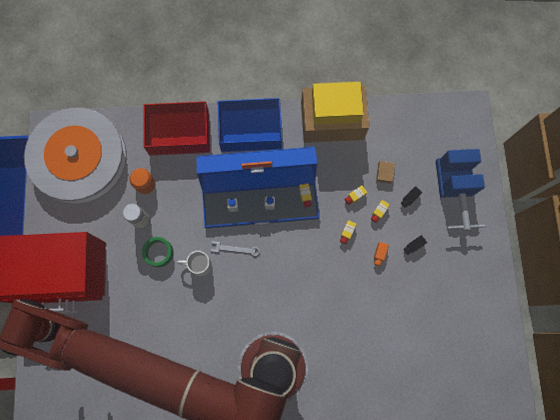

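Run:
```python
from h import *
p=cv2.imread("pics/scene0.png"); cv2.imwrite("pics/z1.png",cv2.resize(p[90:310,140:350],None,fx=3,fy=2.7,interpolation=cv2.INTER_CUBIC))
q=cv2.imread("pics/top0.png"); cv2.imwrite("pics/z2.png",cv2.resize(q[140:270,190:440],None,fx=3.2,fy=3.2,interpolation=cv2.INTER_CUBIC))
```

```text
(no output)
```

View pics/z1.png

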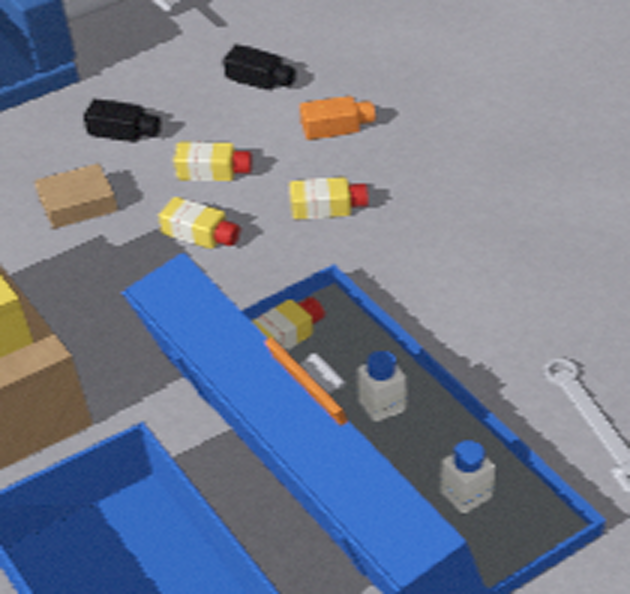

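View pics/z2.png

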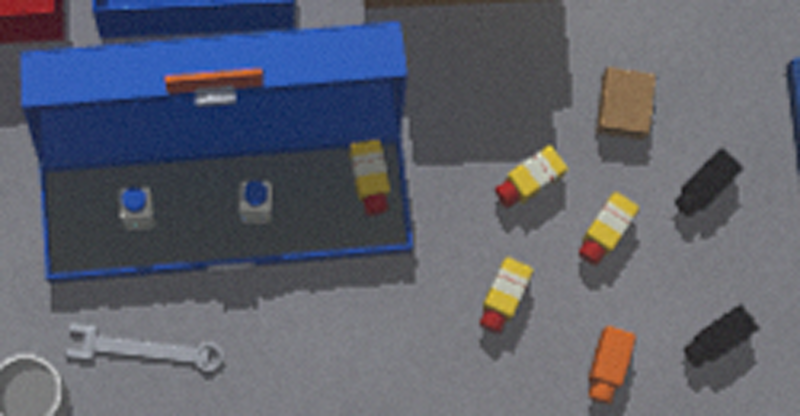

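```bash
cat >> h.py <<'E'
def bottles(n,verbose=True):
    p,d=grab(n); w=cloud(n,d); hsv=cv2.cvtColor(p,cv2.COLOR_RGB2HSV)
    H,S,V=[hsv[...,i].astype(int) for i in range(3)]
    box=(w[...,0]>0.33)&(w[...,0]<0.72)&(w[...,1]>-0.5)&(w[...,1]<0.3)&(w[...,2]<0.2)
    red=((H<6)|(H>172))&(S>140)&(V>60)&box
    yel=(H>20)&(H<36)&(S>100)&(V>60)&box
    white=(S<60)&(V>120)&box&(w[...,2]>0.012)
    body=cv2.dilate(yel.astype(np.uint8),np.ones((3,3)))>0
    out=[]
    k,l,st,c=cv2.connectedComponentsWithStats(red.astype(np.uint8),connectivity=8)
    for i in range(1,k):
        if st[i,4]<12: continue
        m=l==i; r=np.nanmean(w[m],0)
        dd=np.linalg.norm(w-r,axis=-1)
        yb=yel&(dd<0.085)
        if yb.sum()<8: 
            continue
        # body region incl. label: hull of yellow
        Y=w[yb]
        top=Y[Y[:,2]>np.nanmax(Y[:,2])-0.012]
        b=np.nanmean(top,0)
        out.append((r,b,m.sum(),yb.sum(),top))
        if verbose: 
            a=b-r; print(n,"px",np.round(c[i]).tolist(),"cap",np.round(r,3),"body",np.round(b,3),"ztop",round(np.nanpercentile(Y[:,2],90),3),"yaw(cap->)",round(np.arctan2(-a[1],-a[0]),3),m.sum(),yb.sum())
    return p,d,w,out
E
python3 - <<'E'
from h import *
for n in("scene","top"): 
    p,d,w,o=bottles(n)
    hsv=cv2.cvtColor(p,cv2.COLOR_RGB2HSV)
    for k in("fallen1_mid","stood1_mid"):
        print(n,k,[(np.round(r["at"],3).tolist(),round(r["score"],2)) for r in nets.recognise(n,k)])
    # orange tab
    H,S,V=[hsv[...,i].astype(int) for i in range(3)]
    m=(H>5)&(H<18)&(S>150)&(w[...,2]>.1)&(abs(w[...,1])<.15)&(w[...,0]>.5)&(w[...,0]<.8)
    T=w[m]; print("tab",T.min(0),T.max(0),T.mean(0),m.sum())
    blue=(H>100)&(H<125)&(S>130)&(w[...,0]>.45)&(w[...,0]<.75)&(abs(w[...,1])<.26)
    fr=blue&(w[...,2]<.045)&(w[...,2]>.022)&(w[...,0]<.53)
    F=w[fr]; print("front",F.min(0),F.max(0),np.polyfit(F[:,1],F[:,0],1),len(F))
    B=w[blue&(w[...,2]>.1)]; print("lid",B.min(0),B.max(0))
    cap=(H>100)&(H<125)&(S>130)&(w[...,2]>.06)&(w[...,2]<.1)&(w[...,0]<.59)&(w[...,0]>.48)&(abs(w[...,1])<.2)
    k,l,st,c=cv2.connectedComponentsWithStats(cap.astype(np.uint8))
    for i in range(1,k):
        if st[i,4]>8: print("bluecap",w[l==i].mean(0),w[l==i].max(0),st[i,4])
E
```

```text
scene px [220.0, 150.0] cap [ 0.486 -0.375  0.027] body [ 0.503 -0.38   0.036] ztop 0.038 yaw(cap->) 2.811 40 162
scene px [259.0, 162.0] cap [ 0.415 -0.262  0.027] body [ 0.446 -0.28   0.036] ztop 0.038 yaw(cap->) 2.607 39 153
scene px [215.0, 176.0] cap [ 0.555 -0.289  0.025] body [ 0.561 -0.317  0.036] ztop 0.038 yaw(cap->) 1.769 55 181
scene px [244.0, 204.0] cap [ 0.546 -0.143  0.032] body [ 0.571 -0.142  0.039] ztop 0.042 yaw(cap->) -3.119 38 103
scene fallen1_mid [([0.572, -0.137, 0.044], 0.8), ([0.674, 0.062, 0.146], 0.68)]
scene stood1_mid [([0.556, -0.003, 0.055], 0.74)]
tab [ 0.64687444 -0.02708476  0.16065283] [0.65750133 0.0711725  0.18546498] [0.65262038 0.02561756 0.17761885] 147
front [ 0.48056004 -0.18462957  0.02201852] [0.52996664 0.21562848 0.03758266] [-0.02262055  0.49473569] 397
lid [ 0.62491179 -0.17924438  0.10012771] [0.71358613 0.22196018 0.16263123]
bluecap [ 0.55464267 -0.01423194  0.08195078] [ 0.56613786 -0.00271856  0.0893483 ] 80
bluecap [0.55388272 0.11447153 0.08178472] [0.56513727 0.12520026 0.0898904 ] 92
top px [348.0, 199.0] cap [ 0.553 -0.291  
[... 361 characters left out ...]
  0.039] ztop 0.039 yaw(cap->) 2.562 28 100
top fallen1_mid [([0.574, -0.144, 0.037], 0.64), ([0.66, 0.019, 0.139], 0.32), ([0.436, -0.284, 0.033], 0.23)]
top stood1_mid [([0.539, -0.022, 0.067], 0.68), ([0.618, 0.02, 0.03], 0.67)]
tab [ 0.64547038 -0.02685098  0.17227992] [0.65706984 0.0681649  0.18850081] [0.65144654 0.0205368  0.17974175] 51
front [ 0.48049374 -0.18275627  0.02212701] [0.52910748 0.21362734 0.04228833] [-0.02583406  0.4918393 ] 163
lid [ 0.62321513 -0.17755777  0.10010732] [0.71493446 0.21929244 0.17108973]
bluecap [ 0.55105059 -0.0161701   0.08267346] [ 0.56183461 -0.00750452  0.09264408] 37
bluecap [0.5502238  0.11301962 0.08329509] [0.56128761 0.12485118 0.09139715] 40
```

```bash
cat >> h.py <<'E'
def lying(n,f=None):
    p,d=grab(n,f); w=cloud(n,d); hsv=cv2.cvtColor(p,cv2.COLOR_RGB2HSV)
    H,S,V=[hsv[...,i].astype(int) for i in range(3)]
    box=(w[...,0]>0.33)&(w[...,0]<0.66)&(w[...,1]>-0.5)&(w[...,1]<-0.09)&(w[...,2]>.012)&(w[...,2]<0.15)
    red=((H<6)|(H>172))&(S>130)&(V>50)&box
    yel=(H>20)&(H<36)&(S>90)&(V>50)&box
    white=(S<80)&(V>90)&box&(w[...,2]>.025)&(w[...,1]<-.12)
    m=(red|yel|white).astype(np.uint8)
    k,l,st,c=cv2.connectedComponentsWithStats(m,connectivity=4)
    out=[]
    for i in range(1,k):
        if st[i,4]<60 or (red&(l==i)).sum()<8 or (yel&(l==i)).sum()<15: continue
        P=w[(l==i)]; zt=np.percentile(P[:,2],85)
        T=P[P[:,2]>zt-.012]
        r=w[red&(l==i)].mean(0)
        B=w[(yel|white)&(l==i)]; B=B[B[:,2]>np.percentile(B[:,2],80)-.008]
        (cx,cy),(a,b),an=cv2.minAreaRect((B[:,:2]*1000).astype(np.float32))
        bc=np.array([cx,cy])/1000
        bp=cv2.boxPoints(((cx,cy),(a,b),an)); e1=bp[1]-bp[0]; e2=bp[2]-bp[1]
        e=e1 if np.linalg.norm(e1)>np.linalg.norm(e2) else e2
        yr=np.arctan2(e[1],e[0]); ax=np.array([np.cos(yr),np.sin(yr)])
        if ax@(r[:2]-bc)<0: ax=-ax
        y1=np.arctan2(ax[1],ax[0]); dv=r[:2]-B[:,:2].mean(0); y2=np.arctan2(dv[1],dv[0])
        print(n,"px",np.round(c[i]).tolist(),"cap",np.round(r,3),"body",np.round(bc,3),"mean",np.round(B.mean(0),3),"rect",round(a),round(b),"yaw rect %.2f cap %.2f"%(y1%6.283,y2%6.283))
E
python3 - <<'E'
from h import *
for n in("scene","top"): lying(n)
s=state(); print(s["tool_rot"],s["tool_pos"],s["joint_pos"],s["contact_force"])
from scipy.spatial.transform import Rotation as Ro
q=s["tool_rot"]; print(Ro.from_quat([q[1],q[2],q[3],q[0]]).as_matrix())
E
```

```text
scene px [248.0, 162.0] cap [ 0.415 -0.261  0.026] body [ 0.447 -0.283] mean [ 0.449 -0.282  0.036] rect 40 59 yaw rect 2.67 cap 2.59
scene px [206.0, 171.0] cap [ 0.555 -0.289  0.025] body [ 0.569 -0.318] mean [ 0.573 -0.323  0.035] rect 39 78 yaw rect 2.15 cap 2.07
scene px [236.0, 208.0] cap [ 0.545 -0.143  0.032] body [ 0.58  -0.143] mean [ 0.58  -0.141  0.04 ] rect 49 37 yaw rect 3.28 cap 3.18
top px [305.0, 194.0] cap [ 0.546 -0.145  0.033] body [ 0.584 -0.142] mean [ 0.584 -0.142  0.04 ] rect 59 32 yaw rect 3.28 cap 3.22
top px [356.0, 195.0] cap [ 0.552 -0.291  0.027] body [ 0.571 -0.325] mean [ 0.571 -0.325  0.034] rect 34 61 yaw rect 2.14 cap 2.08
top px [380.0, 210.0] cap [ 0.483 -0.378  0.026] body [ 0.512 -0.402] mean [ 0.512 -0.403  0.035] rect 33 61 yaw rect 2.48 cap 2.42
top px [348.0, 231.0] cap [ 0.412 -0.264  0.026] body [ 0.445 -0.284] mean [ 0.446 -0.285  0.034] rect 33 59 yaw rect 2.64 cap 2.60
[ 0.55948521 -0.43242047  0.55946746  0.43241762] [0.15752784 0.60480094 0.23131304] [ 1.19699804e+00  5.26739398e-02  1.61291121e+00 -1.64185178e-05
  1.47598801e+00 -1.18993422e-01] [-0.19320033  0.15457473 -0.78088188]
[[ 2.23314962e-05 -9.67712890e-01  2.52055078e-01]
 [ 1.21720089e-05  2.52055079e-01  9.67712890e-01]
 [-1.00000000e+00 -1.85424601e-05  1.74077770e-05]]
```

>>> play_rows(
  motion=[
    [-1,[0.16,-0.19,0],0],
    [-1,[0.16,-0.19,0],0],
    [-1,[0.16,-0.19,0],0],
    [-1,[0.16,-0.19,0],0],
    [-1,[0.16,-0.19,0],0],
  ],
)

```text
time: 2.35
tool_pos: [0.3185, 0.4132, 0.2315]
tool_rot: [0.56, -0.433, 0.559, 0.432]
contact_force: [1.0, 0.5, 0.1]
gripper_width: 0.999
```

>>> play_rows(
  motion=[
    [-1,[0.09,-0.23,0],0],
    [-1,[0.09,-0.23,0],0],
    [-1,[0.09,-0.23,0],0],
    [-1,[0.09,-0.23,0],0],
    [-1,[0.09,-0.23,0],0],
  ],
)

```text
time: 2.85
tool_pos: [0.4079, 0.1828, 0.2317]
tool_rot: [0.56, -0.433, 0.559, 0.432]
contact_force: [2.0, 0.3, -0.2]
gripper_width: 1.002
```

>>> play_rows(
  motion=[
    [-1,[0,-0.24,0],-0.25],
    [-1,[0,-0.24,0],-0.25],
    [-1,[0,-0.24,0],-0.25],
    [-1,[0,-0.24,0],-0.25],
    [-1,[0,-0.24,0],-0.25],
  ],
)

```text
time: 3.35
tool_pos: [0.4071, -0.0576, 0.2317]
tool_rot: [0.61, -0.359, 0.609, 0.358]
contact_force: [0.8, 1.1, 0.7]
gripper_width: 0.999
```

>>> play_rows(
  motion=[
    [-1,[0,-0.21,-0.03],0],
    [-1,[0,-0.21,-0.03],0],
    [-1,[0,-0.21,-0.03],0],
    [-1,[0,-0.21,-0.03],0],
    [-1,[0,-0.21,-0.03],0],
  ],
)

```text
time: 3.85
tool_pos: [0.4065, -0.269, 0.2005]
tool_rot: [0.609, -0.358, 0.61, 0.358]
contact_force: [0.4, 0.2, 0.8]
gripper_width: 1.0
```

>>> play_rows(
  motion=[
    [-1,[0.005,0,-0.15],0],
    [-1,[0.005,0,-0.15],0],
    [-1,[0.005,0,-0.15],0],
    [-1,[0.005,0,-0.196],0],
    [-1,[0.005,0,-0.196],0],
  ],
)

```text
time: 4.35
tool_pos: [0.4076, -0.2604, -0.0017]
tool_rot: [0.607, -0.354, 0.611, 0.365]
contact_force: [-0.7, 0.3, -0.9]
gripper_width: 0.998
```

Run:
```python
from h import *
p,_=grab("scene"); cv2.imwrite("pics/a1.png",cv2.cvtColor(cv2.resize(p[60:260,140:400],None,fx=3,fy=3,interpolation=cv2.INTER_CUBIC),cv2.COLOR_RGB2BGR))
s=state(); print(s["tool_pos"],s["contact_force"])
```

```text
[ 0.41017401 -0.26261556  0.00225362] [0.78223665 0.14389396 0.59390713]
```

View pics/a1.png

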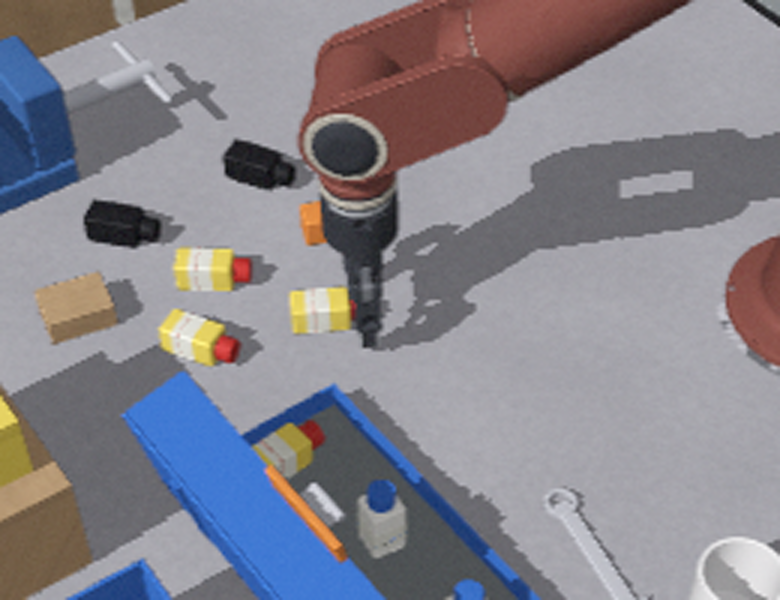

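>>> play_rows(
  motion=[
    [1,[0,0,0],0],
    [1,[0,0,0],0],
    [1,[0,0,0],0],
    [1,[0,0,0],0],
    [1,[0,0,0],0],
  ],
)

```text
time: 4.9
tool_pos: [0.414, -0.2664, 0.0081]
tool_rot: [0.609, -0.361, 0.609, 0.358]
contact_force: [-2.0, 1.0, 7.8]
gripper_width: 0.378
```

>>> play_rows(
  motion=[
    [1,[0,0,0],0],
    [1,[0,0,0.02],0],
    [1,[0,0,0.04],0],
    [1,[0,0,0.07],0],
    [1,[0,0,0.1],0],
  ],
)

```text
time: 5.4
tool_pos: [0.4123, -0.265, 0.1067]
tool_rot: [0.609, -0.359, 0.609, 0.359]
contact_force: [0.4, -0.3, -1.4]
gripper_width: 0.374
```

Run:
```python
from h import *
p,_=grab("scene"); cv2.imwrite("pics/a2.png",cv2.cvtColor(cv2.resize(p[60:260,140:400],None,fx=3,fy=3,interpolation=cv2.INTER_CUBIC),cv2.COLOR_RGB2BGR))
s=state(); print(s["tool_pos"],s["contact_force"])
```

```text
[ 0.41525733 -0.26747441  0.11288091] [ 2.94519164 -1.10819894  2.48110074]
```

View pics/a2.png

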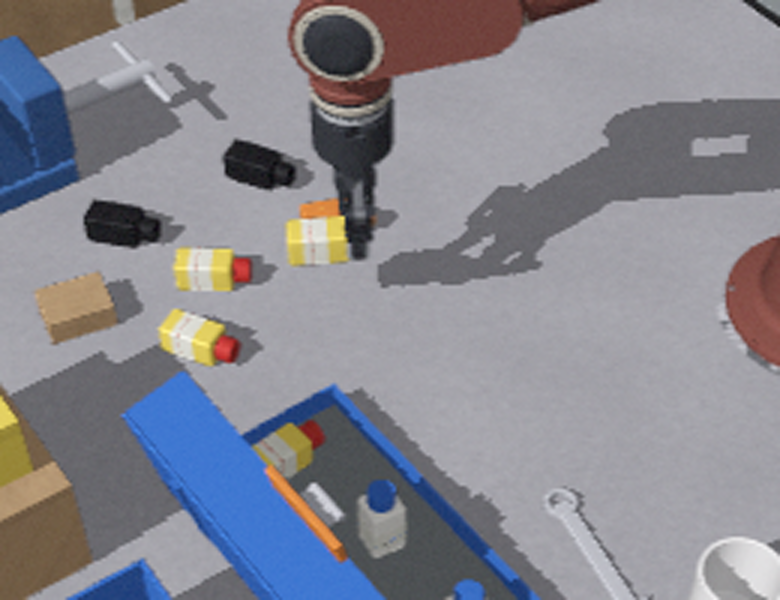

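>>> play_rows(
  motion=[
    [1,[0,0,-0.05],0],
    [1,[0,0,-0.1],0],
    [1,[0,0,-0.1],0],
    [0.3,[0,0,-0.1],0],
    [0.3,[0,0,-0.1],0],
  ],
)

```text
time: 5.95
tool_pos: [0.4131, -0.2657, 0.0067]
tool_rot: [0.609, -0.36, 0.609, 0.359]
contact_force: [0.4, 0.1, 0.5]
gripper_width: 0.378
```

>>> play_rows(
  motion=[
    [0.25,[0,0,0],0],
    [0.25,[0,0,0],0],
    [0.25,[0,0,0],0],
    [0.25,[0,0,0],0],
  ],
)

```text
time: 6.35
tool_pos: [0.4127, -0.2653, 0.0057]
tool_rot: [0.609, -0.36, 0.609, 0.359]
contact_force: [-0.3, -0.1, -1.2]
gripper_width: 0.377
```

>>> play_rows(
  motion=[
    [0.2,[0,0,0],0],
    [0.2,[0,0,0],0],
    [0.2,[0,0,0],0],
  ],
)

```text
time: 6.65
tool_pos: [0.4126, -0.2653, 0.0054]
tool_rot: [0.609, -0.359, 0.609, 0.359]
contact_force: [1.5, -0.7, 0.0]
gripper_width: 0.4
```

>>> play_rows(
  motion=[
    [0.26,[0,0,0],0],
    [0.26,[0,0,0],0],
    [0.26,[0.003,-0.002,0.012],0],
    [0.26,[0.009,-0.005,0.022],0],
    [0.26,[0.016,-0.009,0.032],0],
  ],
)

```text
time: 7.15
tool_pos: [0.4293, -0.2747, 0.0385]
tool_rot: [0.609, -0.36, 0.609, 0.359]
contact_force: [-0.1, 0.7, -0.5]
gripper_width: 0.378
```

```bash
cat >> h.py <<'E'
def zoom(f,n="scene",r=(60,260,140,400),k=3):
    p,_=grab(n); cv2.imwrite("pics/"+f,cv2.cvtColor(cv2.resize(p[r[0]:r[1],r[2]:r[3]],None,fx=k,fy=k,interpolation=cv2.INTER_CUBIC),cv2.COLOR_RGB2BGR))
    s=state(); print(s["time"],np.round(s["tool_pos"],4),np.round(s["contact_force"],1),s["gripper_width"])
E
python3 - <<'E'
from h import *
zoom("a3.png")
E
```

```text
7.2 [ 0.4315 -0.2765  0.0409] [ 0.4 -1.3  0.2] 0.3787904245011197
```

View pics/a3.png

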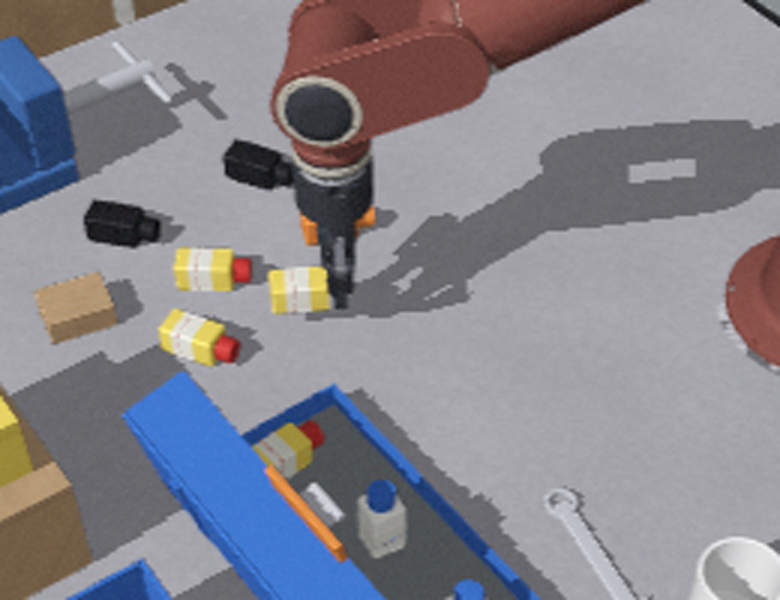

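```bash
cat >> h.py <<'E'
def held(n,ctr,rad=0.09,yaw=None,zmin=0.012):
    p,d=grab(n); w=cloud(n,d); hsv=cv2.cvtColor(p,cv2.COLOR_RGB2HSV)
    H,S,V=[hsv[...,i].astype(int) for i in range(3)]
    near=(np.linalg.norm(w[...,:2]-np.array(ctr)[:2],axis=-1)<rad)&(w[...,2]>zmin)
    yel=(H>20)&(H<36)&(S>90)&(V>50)&near
    red=((H<6)|(H>172))&(S>130)&(V>50)&near
    Y=w[yel]
    if len(Y)<5: print(n,"few",len(Y)); return
    dr=np.array([np.cos(yaw),np.sin(yaw)])
    s=(Y[:,:2]-np.array(ctr)[:2])@dr
    print(n,"yellow",len(Y),"mean",np.round(Y.mean(0),3),"red",red.sum(),np.round(w[red].mean(0),3) if red.sum() else None)
    q=np.arange(np.floor(s.min()*100)/100,s.max(),.01)
    for a in q:
        k=(s>=a)&(s<a+.01)
        if k.sum()>3: print("  s %.3f  zmax %.3f zmin %.3f n %d"%(a+.005,np.percentile(Y[k,2],92),np.percentile(Y[k,2],8),k.sum()))
E
python3 - <<'E'
from h import *
for n in("scene","top"): held(n,(0.431,-0.276),0.09,2.63)
E
```

```text
scene yellow 158 mean [ 0.468 -0.287  0.063] red 6 [ 0.393 -0.257  0.341]
  s -0.065  zmax 0.073 zmin 0.046 n 41
  s -0.055  zmax 0.073 zmin 0.046 n 26
  s -0.025  zmax 0.072 zmin 0.044 n 46
  s -0.015  zmax 0.078 zmin 0.044 n 44
top few 3
```

>>> play_rows(
  motion=[
    [0.25,[0,0,0],0],
    [0.25,[0,0,0],0],
    [0.25,[0,0,0],0],
  ],
)

```text
time: 7.6
tool_pos: [0.428, -0.2738, 0.0366]
tool_rot: [0.609, -0.359, 0.609, 0.36]
contact_force: [0.3, 0.0, -0.7]
gripper_width: 0.378
```

Run:
```python
from h import *
held("scene",(0.431,-0.276),0.09,2.63)
```

```text
scene yellow 156 mean [ 0.465 -0.284  0.06 ] red 4 [ 0.418 -0.252  0.337]
  s -0.065  zmax 0.068 zmin 0.043 n 18
  s -0.055  zmax 0.069 zmin 0.041 n 45
  s -0.025  zmax 0.068 zmin 0.043 n 29
  s -0.015  zmax 0.070 zmin 0.042 n 50
  s -0.005  zmax 0.087 zmin 0.044 n 14
```

>>> play_rows(
  motion=[
    [0.245,[0,0,0],0],
    [0.245,[0,0,0],0],
    [0.245,[0,0,0],0],
  ],
)

```text
time: 7.95
tool_pos: [0.4285, -0.2742, 0.0373]
tool_rot: [0.609, -0.359, 0.609, 0.359]
contact_force: [0.1, 0.8, -1.1]
gripper_width: 0.38
```

Run:
```python
from h import *
held("scene",(0.431,-0.276),0.09,2.63)
```

```text
scene yellow 160 mean [ 0.466 -0.284  0.06 ] red 10 [ 0.407 -0.261  0.333]
  s -0.065  zmax 0.070 zmin 0.041 n 22
  s -0.055  zmax 0.069 zmin 0.040 n 45
  s -0.025  zmax 0.068 zmin 0.042 n 33
  s -0.015  zmax 0.071 zmin 0.042 n 48
  s -0.005  zmax 0.098 zmin 0.046 n 12
```

>>> play_rows(
  motion=[
    [0.24,[0,0,0],0],
    [0.24,[0,0,0],0],
  ],
)

```text
time: 8.2
tool_pos: [0.4285, -0.2742, 0.0373]
tool_rot: [0.609, -0.359, 0.609, 0.359]
contact_force: [-0.2, -1.2, -0.8]
gripper_width: 0.385
```

Run:
```python
from h import *
held("scene",(0.431,-0.276),0.09,2.63)
```

```text
scene yellow 158 mean [ 0.466 -0.285  0.06 ] red 4 [ 0.423 -0.243  0.302]
  s -0.065  zmax 0.069 zmin 0.041 n 23
  s -0.055  zmax 0.069 zmin 0.040 n 43
  s -0.025  zmax 0.069 zmin 0.044 n 33
  s -0.015  zmax 0.070 zmin 0.040 n 49
  s -0.005  zmax 0.095 zmin 0.046 n 10
```

>>> play_rows(
  motion=[
    [0.236,[0,0,0],0],
    [0.236,[0,0,0],0],
  ],
)

```text
time: 8.45
tool_pos: [0.4285, -0.2742, 0.0373]
tool_rot: [0.609, -0.359, 0.609, 0.359]
contact_force: [1.0, 0.6, -1.2]
gripper_width: 0.384
```

Run:
```python
from h import *
held("scene",(0.431,-0.276),0.09,2.63)
```

```text
scene yellow 157 mean [ 0.465 -0.284  0.06 ] red 4 [ 0.409 -0.266  0.332]
  s -0.065  zmax 0.067 zmin 0.039 n 23
  s -0.055  zmax 0.071 zmin 0.041 n 42
  s -0.025  zmax 0.069 zmin 0.044 n 32
  s -0.015  zmax 0.071 zmin 0.043 n 49
  s -0.005  zmax 0.101 zmin 0.053 n 11
```

>>> play_rows(
  motion=[
    [0.23,[0,0,0],0],
    [0.23,[0,0,0],0],
  ],
)

```text
time: 8.7
tool_pos: [0.4285, -0.2742, 0.0373]
tool_rot: [0.609, -0.359, 0.609, 0.359]
contact_force: [0.7, -0.4, -0.9]
gripper_width: 0.388
```

Run:
```python
from h import *
held("scene",(0.431,-0.276),0.09,2.63)
```

```text
scene yellow 158 mean [ 0.465 -0.284  0.06 ] red 11 [ 0.405 -0.264  0.319]
  s -0.065  zmax 0.069 zmin 0.039 n 22
  s -0.055  zmax 0.071 zmin 0.039 n 43
  s -0.025  zmax 0.068 zmin 0.041 n 33
  s -0.015  zmax 0.070 zmin 0.041 n 49
  s -0.005  zmax 0.102 zmin 0.048 n 11
```

>>> play_rows(
  motion=[
    [0.224,[0,0,0],0],
    [0.224,[0,0,0],0],
  ],
)

```text
time: 8.95
tool_pos: [0.4285, -0.2742, 0.0373]
tool_rot: [0.609, -0.359, 0.609, 0.359]
contact_force: [0.6, -0.4, -1.0]
gripper_width: 0.389
```

Run:
```python
from h import *
held("scene",(0.431,-0.276),0.09,2.63)
```

```text
scene yellow 157 mean [ 0.465 -0.285  0.06 ] red 4 [ 0.401 -0.268  0.33 ]
  s -0.065  zmax 0.066 zmin 0.042 n 22
  s -0.055  zmax 0.069 zmin 0.042 n 43
  s -0.025  zmax 0.069 zmin 0.042 n 33
  s -0.015  zmax 0.069 zmin 0.040 n 48
  s -0.005  zmax 0.101 zmin 0.043 n 11
```

>>> play_rows(
  motion=[
    [0.216,[0,0,0],0],
    [0.216,[0,0,0],0],
  ],
)

```text
time: 9.2
tool_pos: [0.4285, -0.2742, 0.0373]
tool_rot: [0.609, -0.359, 0.609, 0.359]
contact_force: [-0.5, 0.1, -1.7]
gripper_width: 0.392
```

Run:
```python
from h import *
held("scene",(0.431,-0.276),0.09,2.63)
```

```text
scene yellow 159 mean [ 0.465 -0.285  0.06 ] red 6 [ 0.38  -0.265  0.345]
  s -0.065  zmax 0.066 zmin 0.037 n 24
  s -0.055  zmax 0.069 zmin 0.045 n 42
  s -0.025  zmax 0.070 zmin 0.043 n 33
  s -0.015  zmax 0.070 zmin 0.039 n 49
  s -0.005  zmax 0.102 zmin 0.047 n 11
```

>>> play_rows(
  motion=[
    [0.21,[0,0,0],0],
    [0.21,[0,0,0],0],
  ],
)

```text
time: 9.45
tool_pos: [0.4285, -0.2742, 0.0373]
tool_rot: [0.609, -0.359, 0.609, 0.359]
contact_force: [0.3, -0.8, -0.2]
gripper_width: 0.39
```

Run:
```python
from h import *
held("scene",(0.431,-0.276),0.09,2.63)
```

```text
scene yellow 158 mean [ 0.465 -0.284  0.06 ] red 6 [ 0.421 -0.245  0.32 ]
  s -0.065  zmax 0.068 zmin 0.040 n 22
  s -0.055  zmax 0.070 zmin 0.043 n 43
  s -0.025  zmax 0.069 zmin 0.044 n 33
  s -0.015  zmax 0.070 zmin 0.041 n 48
  s -0.005  zmax 0.100 zmin 0.042 n 12
```

>>> play_rows(
  motion=[
    [0.206,[0,0,0],0],
    [0.206,[0,0,0],0],
  ],
)

```text
time: 9.7
tool_pos: [0.4285, -0.2742, 0.0373]
tool_rot: [0.609, -0.359, 0.609, 0.359]
contact_force: [0.8, -0.2, -0.3]
gripper_width: 0.395
```

Run:
```python
from h import *
held("scene",(0.431,-0.276),0.09,2.63)
```

```text
scene yellow 155 mean [ 0.465 -0.285  0.06 ] red 7 [ 0.402 -0.256  0.351]
  s -0.065  zmax 0.066 zmin 0.041 n 23
  s -0.055  zmax 0.071 zmin 0.040 n 41
  s -0.025  zmax 0.069 zmin 0.042 n 33
  s -0.015  zmax 0.069 zmin 0.043 n 46
  s -0.005  zmax 0.100 zmin 0.043 n 12
```

>>> play_rows(
  motion=[
    [0.203,[0,0,0],0],
    [0.203,[0,0,0],0],
  ],
)

```text
time: 9.95
tool_pos: [0.4287, -0.2743, 0.0375]
tool_rot: [0.609, -0.359, 0.609, 0.359]
contact_force: [-0.4, -0.2, 0.0]
gripper_width: 0.399
```

Run:
```python
from h import *
held("scene",(0.431,-0.276),0.09,2.63)
```

```text
scene yellow 132 mean [ 0.463 -0.284  0.031] red 19 [ 0.432 -0.256  0.1  ]
  s -0.065  zmax 0.037 zmin 0.016 n 12
  s -0.055  zmax 0.039 zmin 0.018 n 42
  s -0.025  zmax 0.040 zmin 0.019 n 17
  s -0.015  zmax 0.037 zmin 0.018 n 43
  s -0.005  zmax 0.076 zmin 0.012 n 17
```

>>> play_rows(
  motion=[
    [-1,[0,0,0],0],
    [-1,[-0.03,0.017,0],0],
    [-1,[-0.06,0.034,0.03],0],
    [-1,[-0.06,0.034,0.03],0],
  ],
)

```text
time: 10.4
tool_pos: [0.3682, -0.2403, 0.0708]
tool_rot: [0.61, -0.362, 0.608, 0.357]
contact_force: [0.5, -0.9, 1.6]
gripper_width: 0.996
```

Run:
```python
from h import *
lying("scene"); lying("top")
zoom("a4.png")
```

```text
scene px [243.0, 162.0] cap [ 0.43  -0.267  0.026] body [ 0.461 -0.291] mean [ 0.463 -0.289  0.035] rect 43 55 yaw rect 2.58 cap 2.56
scene px [206.0, 172.0] cap [ 0.555 -0.288  0.026] body [ 0.567 -0.318] mean [ 0.573 -0.323  0.035] rect 37 78 yaw rect 2.13 cap 2.06
scene px [236.0, 208.0] cap [ 0.545 -0.143  0.032] body [ 0.58  -0.142] mean [ 0.58  -0.141  0.04 ] rect 48 35 yaw rect 3.28 cap 3.20
top px [305.0, 194.0] cap [ 0.546 -0.146  0.034] body [ 0.584 -0.143] mean [ 0.584 -0.143  0.039] rect 59 33 yaw rect 3.27 cap 3.22
top px [356.0, 195.0] cap [ 0.551 -0.291  0.027] body [ 0.571 -0.327] mean [ 0.572 -0.327  0.035] rect 33 57 yaw rect 2.16 cap 2.10
top px [380.0, 210.0] cap [ 0.483 -0.378  0.026] body [ 0.511 -0.402] mean [ 0.511 -0.403  0.035] rect 34 63 yaw rect 2.49 cap 2.42
10.55 [ 0.3689 -0.2405  0.0676] [ 0.3 -0.9  0.3] 0.9996874621024614
```

View pics/a4.png

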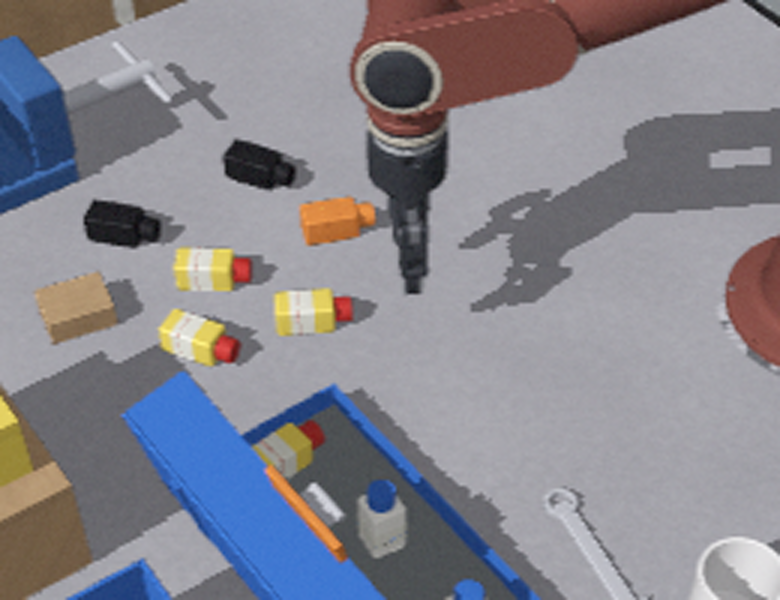

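>>> play_rows(
  motion=[
    [-1,[0.03,-0.016,-0.063],0],
    [-1,[0.046,-0.024,-0.063],0],
    [-1,[0.046,-0.024,-0.063],0],
    [-1,[0.046,-0.024,-0.063],0],
  ],
)

```text
time: 10.95
tool_pos: [0.4141, -0.2636, 0.0022]
tool_rot: [0.608, -0.358, 0.609, 0.361]
contact_force: [-0.1, 0.5, 0.6]
gripper_width: 0.999
```

>>> play_rows(
  motion=[
    [0.42,[0,0,0],0],
    [0.42,[0,0,0],0],
    [0.42,[0,0,0],0],
    [0.42,[0,0,0],0],
    [0.42,[0,0,0],0],
  ],
)

```text
time: 11.45
tool_pos: [0.4146, -0.2644, 0.0051]
tool_rot: [0.609, -0.36, 0.609, 0.359]
contact_force: [-1.4, 0.6, 1.9]
gripper_width: 0.289
```

>>> play_rows(
  motion=[
    [0.42,[0,0,0.015],0],
    [0.42,[0,0,0.03],0],
    [0.42,[0,0,0.045],0],
    [0.42,[0,0,0.045],0],
  ],
)

```text
time: 11.85
tool_pos: [0.4158, -0.2653, 0.0516]
tool_rot: [0.61, -0.361, 0.608, 0.358]
contact_force: [1.2, -0.6, -0.6]
gripper_width: 0.291
```

Run:
```python
from h import *
held("scene",(0.415,-0.264),0.11,2.63)
```

```text
scene yellow 163 mean [ 0.462 -0.283  0.058] red 44 [ 0.425 -0.264  0.122]
  s -0.085  zmax 0.055 zmin 0.048 n 12
  s -0.075  zmax 0.060 zmin 0.036 n 37
  s -0.065  zmax 0.043 zmin 0.028 n 8
  s -0.045  zmax 0.073 zmin 0.055 n 36
  s -0.035  zmax 0.074 zmin 0.051 n 50
  s -0.025  zmax 0.070 zmin 0.044 n 20
```

>>> play_rows(
  motion=[
    [0.42,[0,0,0.02],0],
    [0.42,[0,0,0.035],0],
    [0.415,[0,0,0.035],0],
    [0.41,[0,0,0.035],0],
    [0.41,[0,0,0.035],0],
  ],
)

```text
time: 12.4
tool_pos: [0.4139, -0.2637, 0.0832]
tool_rot: [0.609, -0.359, 0.609, 0.36]
contact_force: [-0.8, 0.3, -1.0]
gripper_width: 0.291
```

Run:
```python
from h import *
held("scene",(0.415,-0.264),0.11,2.63)
zoom("a5.png")
```

```text
scene yellow 145 mean [ 0.453 -0.274  0.074] red 36 [ 0.431 -0.266  0.112]
  s -0.065  zmax 0.064 zmin 0.053 n 23
  s -0.055  zmax 0.058 zmin 0.039 n 16
  s -0.045  zmax 0.087 zmin 0.041 n 16
  s -0.035  zmax 0.095 zmin 0.075 n 41
  s -0.025  zmax 0.096 zmin 0.065 n 31
  s -0.015  zmax 0.083 zmin 0.067 n 18
12.5 [ 0.414  -0.2637  0.0832] [ 0.8  0.1 -1.1] 0.2941651323488502
```

View pics/a5.png

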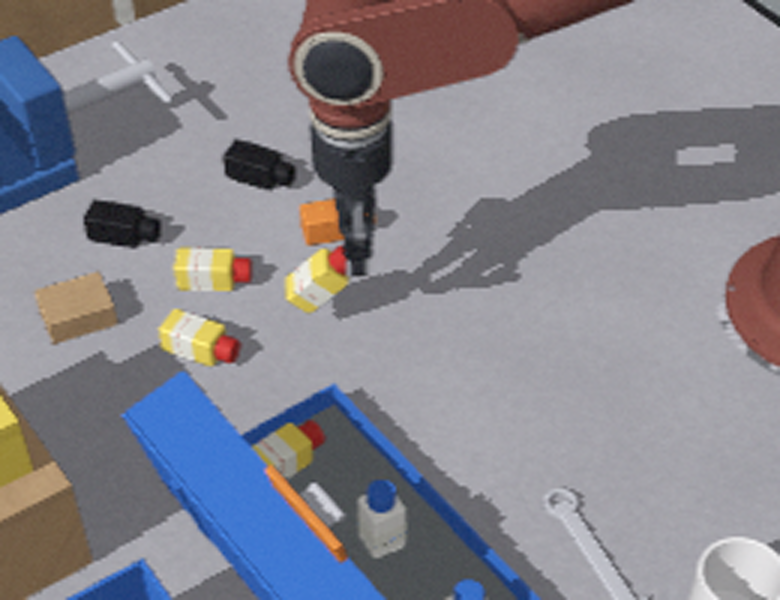

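>>> play_rows(
  motion=[
    [0.405,[0,0,0],0],
    [0.405,[0,0,0],0],
    [0.4,[0,0,0],0],
    [0.4,[0,0,0],0],
  ],
)

```text
time: 12.9
tool_pos: [0.4145, -0.2642, 0.0842]
tool_rot: [0.609, -0.359, 0.609, 0.359]
contact_force: [0.2, 0.2, -1.0]
gripper_width: 0.298
```

Run:
```python
from h import *
zoom("a6.png")
held("scene",(0.415,-0.264),0.11,2.63)
```

```text
12.95 [ 0.4145 -0.2642  0.0843] [-0.3  0.4 -1.3] 0.3025366235501157
scene yellow 124 mean [ 0.442 -0.266  0.065] red 37 [ 0.424 -0.266  0.146]
  s -0.045  zmax 0.042 zmin 0.032 n 10
  s -0.035  zmax 0.082 zmin 0.029 n 30
  s -0.025  zmax 0.087 zmin 0.034 n 41
  s -0.015  zmax 0.083 zmin 0.038 n 28
  s -0.005  zmax 0.081 zmin 0.063 n 15
```

View pics/a6.png

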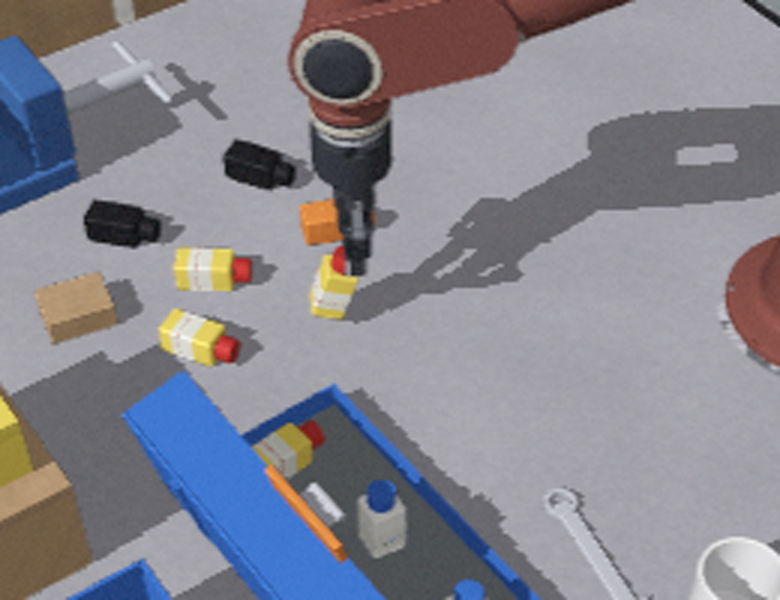

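>>> play_rows(
  motion=[
    [0.4,[0,0,-0.012],0],
    [0.4,[0,0,-0.018],0],
    [0.395,[0,0,-0.018],0],
    [0.395,[0,0,-0.018],0],
    [0.395,[0,0,-0.018],0],
  ],
)

```text
time: 13.5
tool_pos: [0.4145, -0.2641, 0.0662]
tool_rot: [0.609, -0.359, 0.609, 0.359]
contact_force: [-0.1, 0.0, -1.0]
gripper_width: 0.304
```

Run:
```python
from h import *
zoom("a7.png")
held("scene",(0.415,-0.264),0.11,2.63)
```

```text
13.55 [ 0.4146 -0.2642  0.0663] [ 0.6 -0.1 -0.2] 0.30393637882151675
scene yellow 95 mean [ 0.433 -0.259  0.048] red 30 [ 0.428 -0.262  0.114]
  s -0.025  zmax 0.066 zmin 0.018 n 30
  s -0.015  zmax 0.066 zmin 0.015 n 28
  s -0.005  zmax 0.061 zmin 0.015 n 25
  s 0.005  zmax 0.060 zmin 0.039 n 12
```

View pics/a7.png

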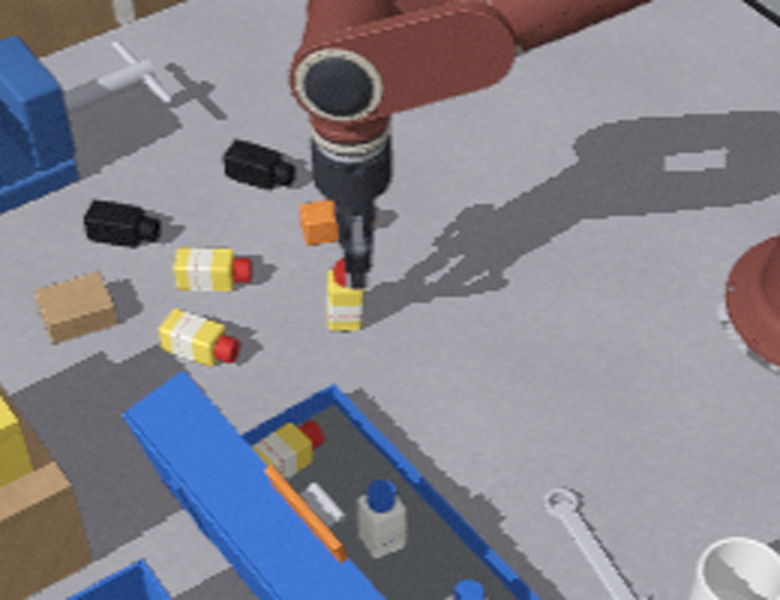

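>>> play_rows(
  motion=[
    [0.6,[0,0,0],0],
    [0.6,[0,0,0],0],
    [0.6,[0,0,0.03],0],
    [0.6,[0,0,0.07],0],
    [0.6,[0,0,0.12],-0.1],
  ],
)

```text
time: 14.1
tool_pos: [0.4133, -0.2631, 0.1855]
tool_rot: [0.626, -0.326, 0.627, 0.329]
contact_force: [0.6, -0.4, -0.2]
gripper_width: 0.269
```

Run:
```python
from h import *
zoom("a8.png")
held("scene",(0.415,-0.264),0.11,2.63)
```

```text
14.15 [ 0.4177 -0.2668  0.1972] [ 3.  -2.   5.3] 0.2658162980027878
scene yellow 120 mean [ 0.437 -0.263  0.176] red 38 [ 0.416 -0.254  0.347]
  s -0.035  zmax 0.193 zmin 0.144 n 15
  s -0.025  zmax 0.195 zmin 0.144 n 46
  s -0.015  zmax 0.195 zmin 0.140 n 34
  s -0.005  zmax 0.193 zmin 0.144 n 25
```

View pics/a8.png

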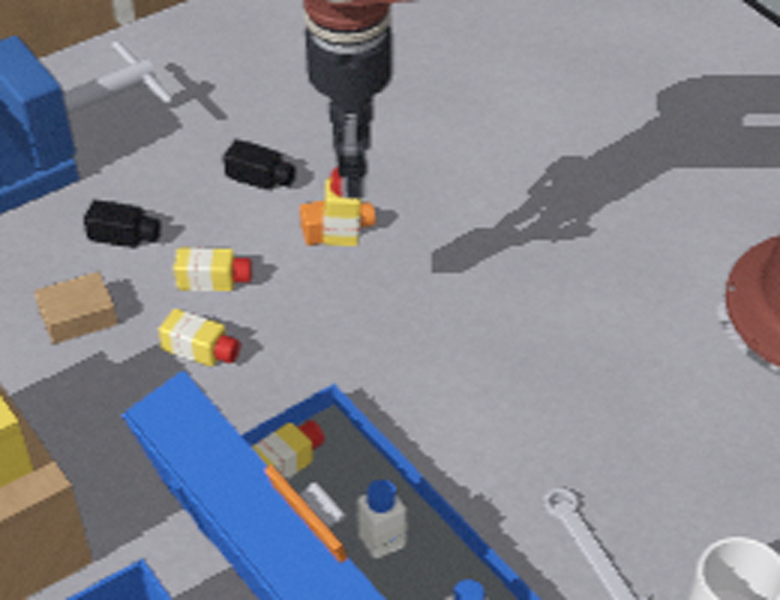

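>>> play_rows(
  motion=[
    [0.6,[0.04,0.22,0.01],-0.6],
    [0.6,[0.04,0.22,0.01],-0.6],
    [0.6,[0.04,0.22,0.01],-0.6],
    [0.6,[0.04,0.22,0.01],-0.6],
    [0.6,[0.04,0.22,0.01],-0.6],
  ],
)

```text
time: 14.7
tool_pos: [0.4545, -0.0428, 0.1962]
tool_rot: [0.696, -0.127, 0.695, 0.127]
contact_force: [0.6, -0.1, -1.7]
gripper_width: 0.271
```

>>> play_rows(
  motion=[
    [0.6,[0.04,0.22,0],-0.345],
    [0.6,[0.04,0.22,0],-0.345],
    [0.6,[0.04,0.22,0],-0.345],
    [0.6,[0.04,0.22,0],-0.345],
    [0.6,[0.04,0.22,0],-0.345],
  ],
)

```text
time: 15.2
tool_pos: [0.4944, 0.1785, 0.1961]
tool_rot: [0.707, -0.008, 0.707, 0.008]
contact_force: [0.6, -0.6, -0.5]
gripper_width: 0.266
```

>>> play_rows(
  motion=[
    [0.6,[0.057,0.013,0],0],
    [0.6,[0.057,0.013,0],0],
    [0.6,[0.057,0.013,0],0],
    [0.6,[0.057,0.013,-0.04],0],
    [0.6,[0.057,0.013,-0.08],0],
  ],
)

```text
time: 15.7
tool_pos: [0.5524, 0.1884, 0.1178]
tool_rot: [0.709, -0.007, 0.705, 0.008]
contact_force: [0.4, 0.2, -1.5]
gripper_width: 0.271
```

Run:
```python
from h import *
zoom("a9.png",r=(180,340,180,380),k=4)
held("scene",(0.552,0.18),0.06,0,.04)
held("top",(0.552,0.18),0.06,0,.04)
s=state();print(s["joint_pos"])
```

```text
15.75 [0.5465 0.1871 0.1082] [-3.3 -1.1 -6. ] 0.27079353850755067
scene yellow 113 mean [0.553 0.186 0.086] red 23 [0.542 0.179 0.195]
  s -0.015  zmax 0.106 zmin 0.054 n 25
  s -0.005  zmax 0.105 zmin 0.054 n 22
  s 0.005  zmax 0.113 zmin 0.050 n 36
  s 0.015  zmax 0.099 zmin 0.053 n 26
top few 4
[2.01245365e-01 5.15082278e-02 1.81776223e+00 6.50923392e-06
 1.27926785e+00 1.81023918e-01]
```

View pics/a9.png

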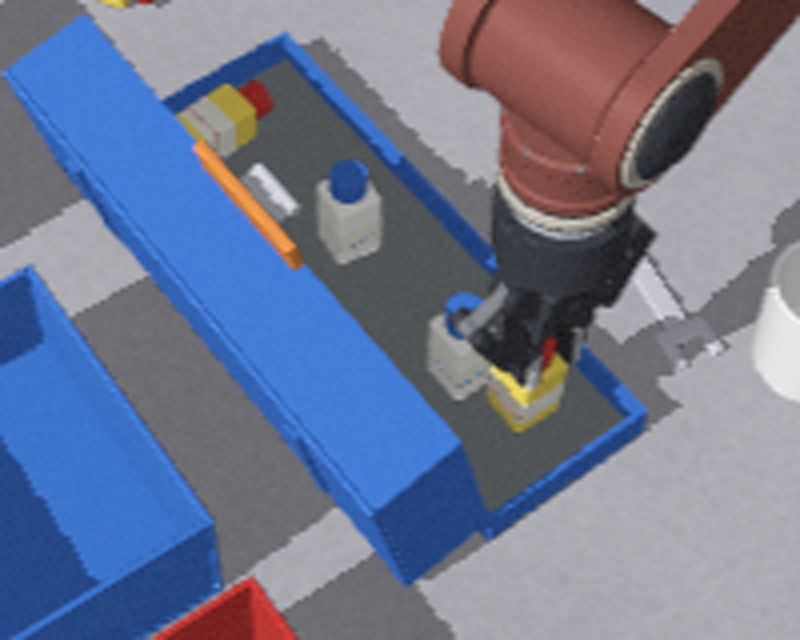

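>>> play_rows(
  motion=[
    [0.6,[0,0,-0.01],0],
    [0.6,[0,0,-0.02],0],
    [0.6,[0,0,-0.03],0],
    [0.6,[0,0,-0.036],0],
    [0.6,[0,0,-0.036],0],
  ],
)

```text
time: 16.35
tool_pos: [0.5508, 0.1886, 0.0792]
tool_rot: [0.706, -0.008, 0.708, 0.007]
contact_force: [-1.5, -0.1, -0.4]
gripper_width: 0.272
```

>>> play_rows(
  motion=[
    [0.6,[0,0,-0.003],0],
    [0.6,[0,0,-0.005],0],
    [0.6,[0,0,-0.007],0],
    [0.6,[0,0,-0.007],0],
  ],
)

```text
time: 16.75
tool_pos: [0.5514, 0.1888, 0.0731]
tool_rot: [0.707, -0.007, 0.707, 0.007]
contact_force: [-0.8, -0.7, -0.8]
gripper_width: 0.27
```

Run:
```python
from h import *
held("scene",(0.552,0.18),0.06,0,.01)
print(state()["contact_force"],state()["tool_pos"])
```

```text
scene yellow 103 mean [0.557 0.188 0.05 ] red 25 [0.551 0.173 0.209]
  s -0.015  zmax 0.071 zmin 0.019 n 14
  s -0.005  zmax 0.070 zmin 0.020 n 24
  s 0.005  zmax 0.067 zmin 0.017 n 16
  s 0.015  zmax 0.064 zmin 0.016 n 47
[-0.03734743  0.26618837 -1.45105053] [0.55150524 0.18881215 0.0732458 ]
```

>>> play_rows(
  motion=[
    [0.6,[0,0,-0.002],0],
    [0.6,[0,0,-0.004],0],
    [0.6,[0,0,-0.004],0],
  ],
)

```text
time: 17.1
tool_pos: [0.5519, 0.1888, 0.0699]
tool_rot: [0.707, -0.007, 0.707, 0.007]
contact_force: [-0.4, -0.1, 2.1]
gripper_width: 0.267
```

>>> play_rows(
  motion=[
    [0.6,[0,0,-0.001],0],
    [0.6,[0,0,-0.002],0],
    [0.6,[0,0,-0.002],0],
  ],
)

```text
time: 17.4
tool_pos: [0.5524, 0.1888, 0.0698]
tool_rot: [0.707, -0.008, 0.707, 0.007]
contact_force: [-4.1, -0.8, 10.8]
gripper_width: 0.27
```

>>> play_rows(
  motion=[
    [0.6,[0,0,-0.001],0],
    [0.6,[0,0,-0.002],0],
    [0.6,[0,0,-0.002],0],
  ],
)

```text
time: 17.7
tool_pos: [0.5529, 0.1889, 0.0697]
tool_rot: [0.708, -0.008, 0.706, 0.007]
contact_force: [-7.6, -1.7, 19.2]
gripper_width: 0.268
```

>>> play_rows(
  motion=[
    [0.6,[0,0,0.003],0],
    [0.5,[0,0,0.003],0],
    [0.4,[0,0,0.003],0],
    [0.3,[0,0,0.003],0],
    [0.0,[0,0,0.003],0],
  ],
)

```text
time: 18.2
tool_pos: [0.5511, 0.1888, 0.0675]
tool_rot: [0.707, -0.007, 0.707, 0.007]
contact_force: [-0.1, -0.4, -0.9]
gripper_width: 0.489
```

>>> play_rows(
  motion=[
    [-0.1,[0,0,0],0],
    [-0.1,[0,0,0.03],0],
    [-0.2,[0,0,0.07],0],
    [-0.5,[0,0,0.12],0],
    [-1,[0,0,0.12],0],
  ],
)

```text
time: 18.7
tool_pos: [0.5559, 0.1898, 0.1971]
tool_rot: [0.712, -0.006, 0.702, 0.008]
contact_force: [0.3, -0.0, 1.2]
gripper_width: 0.898
```

Run:
```python
from h import *
zoom("a10.png",r=(180,340,180,380),k=4)
held("scene",(0.552,0.18),0.06,0,.01)
```

```text
18.75 [0.5542 0.1894 0.1933] [-0.4  0.2 -0.7] 0.9713023549800511
scene yellow 159 mean [0.559 0.182 0.052] red 106 [0.552 0.173 0.13 ]
  s -0.015  zmax 0.066 zmin 0.018 n 19
  s -0.005  zmax 0.065 zmin 0.017 n 21
  s 0.005  zmax 0.067 zmin 0.018 n 31
  s 0.015  zmax 0.066 zmin 0.016 n 88
```

View pics/a10.png

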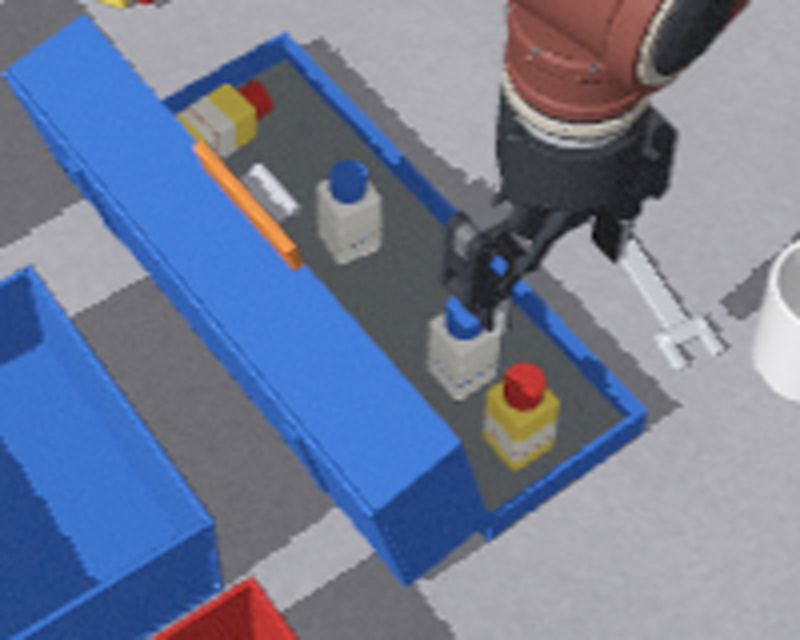

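>>> play_rows(
  motion=[
    [-1,[-0.03,-0.24,0.01],0.2],
    [-1,[-0.03,-0.24,0.01],0.2],
    [-1,[-0.03,-0.24,0.01],0.2],
    [-1,[-0.03,-0.24,0.01],0.2],
    [-1,[-0.03,-0.24,0.01],0.2],
  ],
)

```text
time: 19.3
tool_pos: [0.5196, -0.0528, 0.1956]
tool_rot: [0.701, -0.077, 0.704, 0.078]
contact_force: [0.7, 0.6, -0.1]
gripper_width: 1.0
```

>>> play_rows(
  motion=[
    [-1,[0.021,-0.23,-0.01],0.35],
    [-1,[0.021,-0.23,-0.01],0.35],
    [-1,[0.021,-0.23,-0.01],0.35],
    [-1,[0.021,-0.23,-0.01],0.35],
    [-1,[0.021,-0.23,-0.01],0.35],
  ],
)

```text
time: 19.8
tool_pos: [0.541, -0.2832, 0.185]
tool_rot: [0.678, -0.197, 0.68, 0.2]
contact_force: [0.5, 0.6, -0.1]
gripper_width: 1.001
```

>>> play_rows(
  motion=[
    [-1,[0,0,-0.05],0],
    [-1,[0,0,-0.1],0],
    [-1,[0,0,-0.13],0],
    [-1,[0,0,-0.13],0],
  ],
)

```text
time: 20.2
tool_pos: [0.5368, -0.2776, 0.0492]
tool_rot: [0.675, -0.195, 0.682, 0.203]
contact_force: [-1.0, 0.0, -0.4]
gripper_width: 1.001
```

Run:
```python
from h import *
zoom("b1.png")
lying("scene")
```

```text
20.25 [ 0.5394 -0.2791  0.0534] [0.5 0.1 0.6] 1.001888451301684
scene px [236.0, 208.0] cap [ 0.546 -0.142  0.033] body [ 0.581 -0.142] mean [ 0.58  -0.141  0.04 ] rect 50 35 yaw rect 3.29 cap 3.17
```

View pics/b1.png

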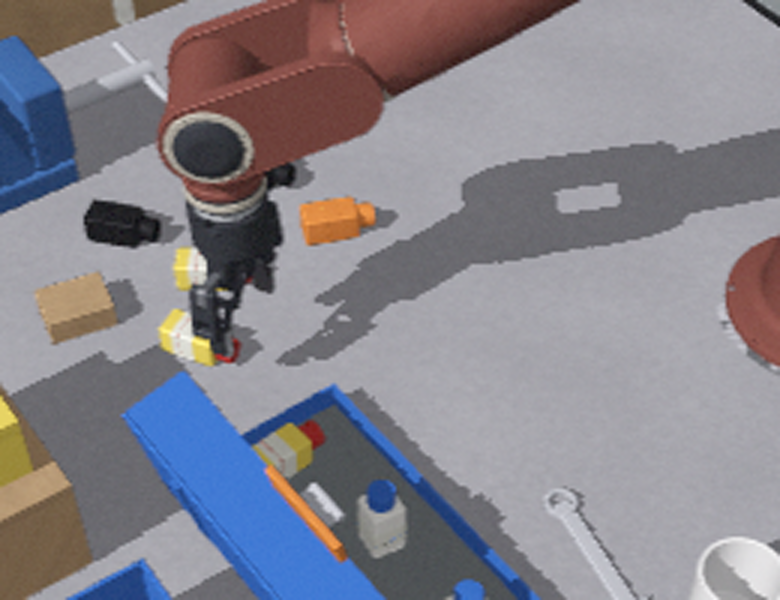

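>>> play_rows(
  motion=[
    [-1,[0,0,-0.03],0],
    [-1,[0,0,-0.054],0],
    [-1,[0,0,-0.054],0],
    [0.3,[0,0,-0.054],0],
    [0.42,[0,0,-0.054],0],
  ],
)

```text
time: 20.8
tool_pos: [0.5444, -0.2824, 0.0073]
tool_rot: [0.68, -0.201, 0.677, 0.198]
contact_force: [-0.9, -0.4, -0.0]
gripper_width: 0.693
```

>>> play_rows(
  motion=[
    [0.42,[0,0,0],0],
    [0.42,[0,0,0],0],
    [0.42,[0,0,0.01],0],
    [0.42,[0,0,0.025],0],
    [0.42,[0,0,0.04],0],
  ],
)

```text
time: 21.3
tool_pos: [0.5427, -0.2813, 0.0458]
tool_rot: [0.679, -0.199, 0.678, 0.199]
contact_force: [0.4, -0.4, -0.3]
gripper_width: 0.294
```

>>> play_rows(
  motion=[
    [0.42,[0,0,0.015],0],
    [0.42,[0,0,0.03],0],
    [0.42,[0,0,0.04],0],
    [0.41,[0,0,0.04],0],
    [0.41,[0,0,0.04],0],
  ],
)

```text
time: 21.8
tool_pos: [0.5425, -0.2812, 0.0844]
tool_rot: [0.679, -0.199, 0.678, 0.199]
contact_force: [-0.4, -0.2, -0.6]
gripper_width: 0.295
```

Run:
```python
from h import *
zoom("b2.png")
held("scene",(0.5425,-0.2815),0.08,2.14)
```

```text
21.85 [ 0.5421 -0.2809  0.0836] [ 0.7  0.1 -1.3] 0.29712176577977367
scene yellow 96 mean [ 0.573 -0.297  0.076] red 14 [ 0.541 -0.272  0.314]
  s -0.065  zmax 0.057 zmin 0.050 n 5
  s -0.055  zmax 0.053 zmin 0.038 n 11
  s -0.045  zmax 0.080 zmin 0.035 n 10
  s -0.035  zmax 0.090 zmin 0.077 n 14
  s -0.025  zmax 0.093 zmin 0.063 n 28
  s -0.015  zmax 0.165 zmin 0.069 n 20
  s -0.005  zmax 0.135 zmin 0.074 n 7
```

View pics/b2.png

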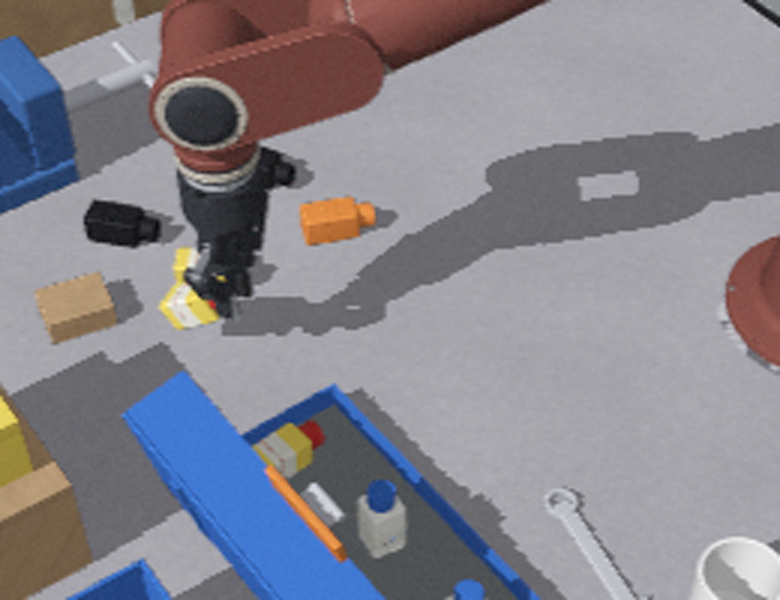

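Swinging the same way (about 45°). Slacken on.

>>> play_rows(
  motion=[
    [0.405,[0,0,0],0],
    [0.405,[0,0,0],0],
    [0.4,[0,0,-0.005],0],
    [0.4,[0,0,-0.01],0],
    [0.4,[0,0,-0.015],0],
  ],
)

```text
time: 22.4
tool_pos: [0.5423, -0.281, 0.0685]
tool_rot: [0.678, -0.199, 0.679, 0.199]
contact_force: [-0.2, 0.4, -0.5]
gripper_width: 0.304
```

>>> play_rows(
  motion=[
    [0.395,[0,0,0],0],
    [0.395,[0,0,0],0],
    [0.395,[0,0,0],0],
    [0.395,[0,0,0],0],
  ],
)

```text
time: 22.8
tool_pos: [0.5427, -0.2814, 0.0696]
tool_rot: [0.679, -0.199, 0.678, 0.199]
contact_force: [0.0, 0.1, -0.5]
gripper_width: 0.303
```

Run:
```python
from h import *
zoom("b3.png")
held("scene",(0.5425,-0.2815),0.08,2.14)
```

```text
22.85 [ 0.5427 -0.2813  0.0696] [0.5 0.5 0.2] 0.2967279293489319
scene yellow 118 mean [ 0.555 -0.278  0.052] red 8 [ 0.543 -0.264  0.231]
  s -0.025  zmax 0.068 zmin 0.017 n 14
  s -0.015  zmax 0.067 zmin 0.017 n 24
  s -0.005  zmax 0.065 zmin 0.014 n 25
  s 0.005  zmax 0.066 zmin 0.015 n 53
```

View pics/b3.png

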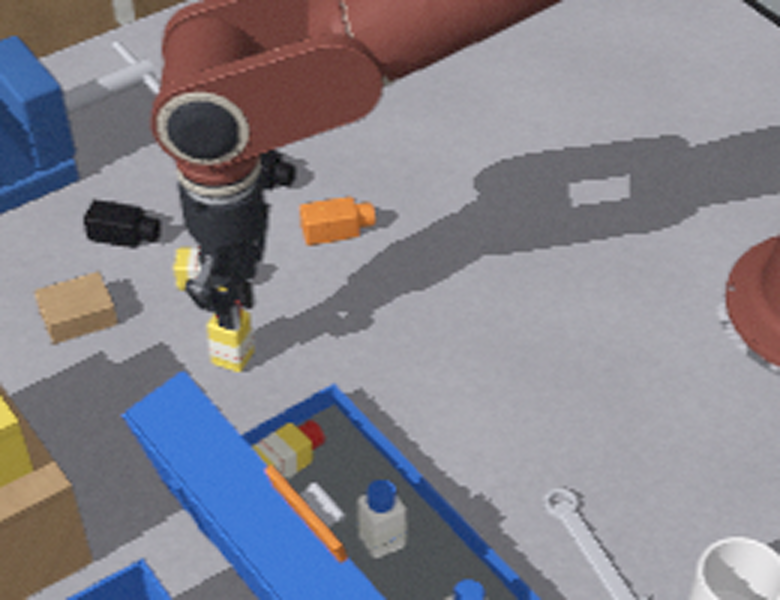

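>>> play_rows(
  motion=[
    [0.6,[0,0,0],0],
    [0.6,[0,0,0],0],
    [0.6,[0,0,0.03],0],
    [0.6,[0,0,0.07],0],
    [0.6,[0,0,0.12],0],
  ],
)

```text
time: 23.4
tool_pos: [0.5411, -0.2802, 0.188]
tool_rot: [0.677, -0.198, 0.68, 0.201]
contact_force: [1.4, -0.1, -1.3]
gripper_width: 0.268
```

>>> play_rows(
  motion=[
    [0.6,[-0.02,0.22,0],-0.5],
    [0.6,[-0.02,0.22,0],-0.5],
    [0.6,[-0.02,0.22,0],-0.5],
    [0.6,[-0.02,0.22,0],-0.5],
    [0.6,[-0.02,0.22,0],-0.5],
  ],
)

```text
time: 23.9
tool_pos: [0.5217, -0.0579, 0.1894]
tool_rot: [0.707, -0.025, 0.707, 0.026]
contact_force: [0.7, 0.5, -1.0]
gripper_width: 0.267
```

>>> play_rows(
  motion=[
    [0.6,[0.029,0.12,0],-0.05],
    [0.6,[0.029,0.12,0],-0.05],
    [0.6,[0.029,0.12,0],-0.05],
    [0.6,[0.029,0.12,-0.04],-0.05],
    [0.6,[0.029,0.12,-0.04],-0.05],
  ],
)

```text
time: 24.4
tool_pos: [0.5479, 0.0598, 0.1441]
tool_rot: [0.704, -0.008, 0.711, 0.008]
contact_force: [-0.8, 0.0, -2.1]
gripper_width: 0.266
```

Run:
```python
from h import *
zoom("b4.png",r=(180,340,180,380),k=4)
held("scene",(0.552,0.05),0.055,0,.04)
```

```text
24.45 [0.5491 0.0591 0.1463] [ 0.8  0.2 -1. ] 0.26692826475452086
scene yellow 144 mean [0.555 0.06  0.123] red 34 [0.545 0.056 0.18 ]
  s -0.015  zmax 0.143 zmin 0.091 n 26
  s -0.005  zmax 0.139 zmin 0.088 n 30
  s 0.005  zmax 0.144 zmin 0.090 n 25
  s 0.015  zmax 0.138 zmin 0.086 n 58
  s 0.025  zmax 0.163 zmin 0.159 n 4
```

View pics/b4.png

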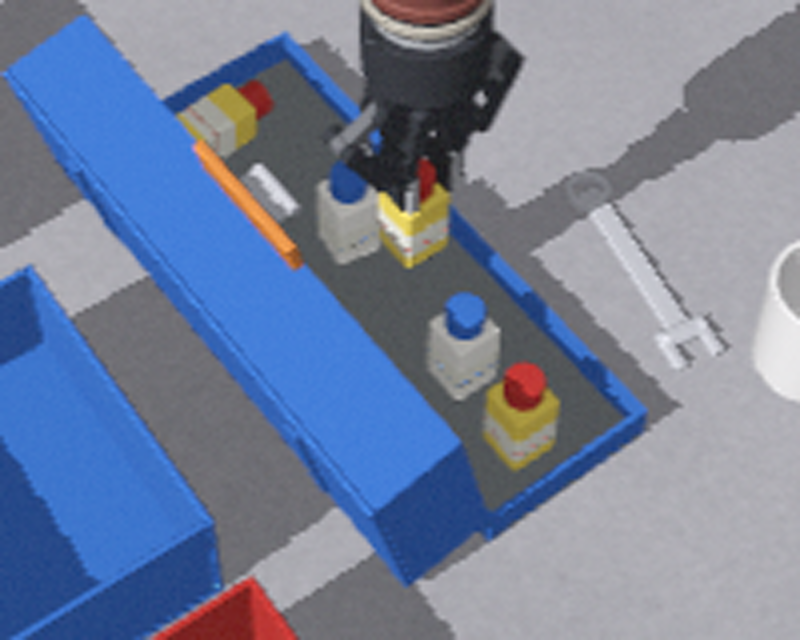

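>>> play_rows(
  motion=[
    [0.6,[0,0,-0.02],0],
    [0.6,[0,0,-0.04],0],
    [0.6,[0,0,-0.06],0],
    [0.6,[0,0,-0.072],0],
    [0.6,[0,0,-0.072],0],
  ],
)

```text
time: 25.0
tool_pos: [0.5509, 0.0582, 0.0766]
tool_rot: [0.706, -0.007, 0.708, 0.007]
contact_force: [-1.2, -1.2, -0.8]
gripper_width: 0.266
```

>>> play_rows(
  motion=[
    [0.6,[0,0,-0.002],0],
    [0.6,[0,0,-0.004],0],
    [0.6,[0,0,-0.006],0],
    [0.6,[0,0,-0.008],0],
    [0.6,[0,0,-0.008],0],
  ],
)

```text
time: 25.5
tool_pos: [0.5527, 0.0585, 0.0714]
tool_rot: [0.708, -0.008, 0.706, 0.007]
contact_force: [-2.5, -1.1, 6.3]
gripper_width: 0.264
```

Floor contact. Release and rise.

>>> play_rows(
  motion=[
    [0.5,[0,0,0.001],0],
    [0.4,[0,0,0.001],0],
    [0.3,[0,0,0.001],0],
    [0.1,[0,0,0.001],0],
    [-0.1,[0,0,0.001],0],
  ],
)

```text
time: 26.0
tool_pos: [0.5512, 0.0589, 0.0699]
tool_rot: [0.707, -0.007, 0.707, 0.007]
contact_force: [-1.3, -0.2, -1.0]
gripper_width: 0.551
```

>>> play_rows(
  motion=[
    [-0.1,[0,0,0],0],
    [-0.1,[0,0,0.03],0],
    [-0.2,[0,0,0.07],0],
    [-0.5,[0,0,0.12],0],
    [-1,[0,0,0.12],0],
  ],
)

```text
time: 26.5
tool_pos: [0.5561, 0.0588, 0.1993]
tool_rot: [0.712, -0.008, 0.702, 0.007]
contact_force: [0.8, -0.8, 1.2]
gripper_width: 0.895
```

Run:
```python
from h import *
zoom("b5.png",r=(180,340,180,380),k=4)
held("scene",(0.552,0.05),0.055,0,.01)
lying("scene")
s=state();print(s["tool_pos"])
```

```text
26.55 [0.5544 0.0588 0.1955] [-0.4  0.3 -0.8] 0.9733343761495873
scene yellow 152 mean [0.559 0.057 0.051] red 81 [0.555 0.051 0.083]
  s -0.015  zmax 0.066 zmin 0.017 n 15
  s -0.005  zmax 0.068 zmin 0.018 n 29
  s 0.005  zmax 0.067 zmin 0.017 n 26
  s 0.015  zmax 0.067 zmin 0.014 n 82
scene px [236.0, 208.0] cap [ 0.545 -0.143  0.032] body [ 0.582 -0.142] mean [ 0.58  -0.141  0.04 ] rect 49 37 yaw rect 3.19 cap 3.19
[0.55133815 0.05884016 0.19003955]
```

View pics/b5.png

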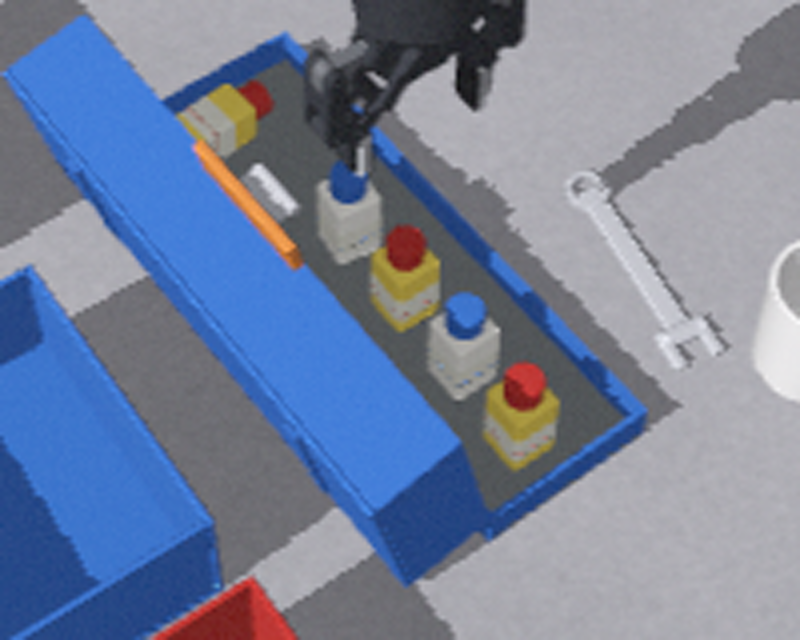

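>>> play_rows(
  motion=[
    [-1,[-0.04,-0.23,0],0.4],
    [-1,[-0.04,-0.23,0],0.4],
    [-1,[-0.04,-0.23,0],0.4],
    [-1,[-0.04,-0.23,0],0.4],
    [-1,[-0.04,-0.23,0],0.4],
  ],
)

```text
time: 27.15
tool_pos: [0.5095, -0.1727, 0.1875]
tool_rot: [0.69, -0.147, 0.693, 0.148]
contact_force: [-0.0, 0.4, 0.8]
gripper_width: 1.0
```

>>> play_rows(
  motion=[
    [-1,[-0.041,-0.197,-0.02],0.47],
    [-1,[-0.041,-0.197,-0.02],0.47],
    [-1,[-0.041,-0.197,-0.04],0.47],
    [-1,[-0.041,-0.197,-0.08],0.47],
    [-1,[-0.041,-0.197,-0.12],0.47],
  ],
)

```text
time: 27.65
tool_pos: [0.4715, -0.365, 0.0869]
tool_rot: [0.639, -0.305, 0.638, 0.303]
contact_force: [0.1, -0.3, -0.5]
gripper_width: 1.006
```

>>> play_rows(
  motion=[
    [-1,[0,0,-0.03],0],
    [-1,[0,0,-0.066],0],
    [-1,[0,0,-0.066],0],
    [0.3,[0,0,-0.066],0],
    [0.42,[0,0,-0.066],0],
  ],
)

```text
time: 28.15
tool_pos: [0.4728, -0.3621, 0.0231]
tool_rot: [0.638, -0.306, 0.638, 0.304]
contact_force: [-0.3, -0.4, -0.1]
gripper_width: 0.694
```

Run:
```python
from h import *
zoom("c1.png")
held("scene",(0.47,-0.3685),0.11,2.46)
```

```text
28.2 [ 0.4733 -0.3624  0.0238] [-0.5  0.   0.4] 0.6041926869636687
scene yellow 126 mean [ 0.514 -0.395  0.031] red 11 [ 0.474 -0.341  0.191]
  s -0.085  zmax 0.038 zmin 0.014 n 17
  s -0.075  zmax 0.041 zmin 0.018 n 28
  s -0.045  zmax 0.037 zmin 0.017 n 27
  s -0.035  zmax 0.038 zmin 0.017 n 40
  s -0.025  zmax 0.039 zmin 0.018 n 13
```

View pics/c1.png

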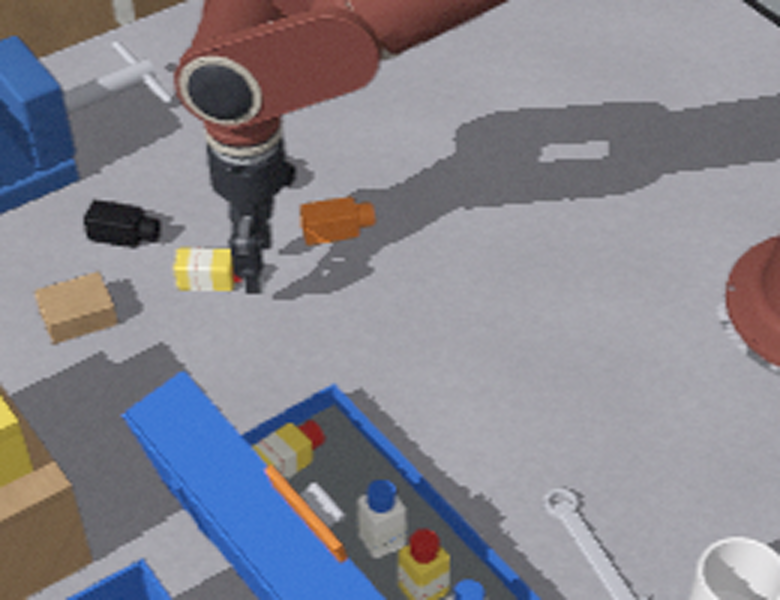

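>>> play_rows(
  motion=[
    [-0.4,[-0.003,-0.006,0],0],
    [-0.4,[-0.003,-0.006,-0.019],0],
    [0.42,[-0.003,-0.006,-0.019],0],
    [0.42,[-0.003,-0.006,-0.019],0],
    [0.42,[-0.003,-0.006,-0.019],0],
  ],
)

```text
time: 28.75
tool_pos: [0.4693, -0.3679, 0.0035]
tool_rot: [0.638, -0.305, 0.638, 0.304]
contact_force: [0.0, -1.2, -0.6]
gripper_width: 0.293
```

>>> play_rows(
  motion=[
    [0.42,[0,0,0],0],
    [0.42,[0,0,0],0],
    [0.42,[0,0,0.01],0],
    [0.42,[0,0,0.025],0],
    [0.42,[0,0,0.04],0],
  ],
)

```text
time: 29.25
tool_pos: [0.4692, -0.3676, 0.0442]
tool_rot: [0.638, -0.305, 0.638, 0.304]
contact_force: [-0.1, 0.6, -0.6]
gripper_width: 0.292
```

>>> play_rows(
  motion=[
    [0.42,[0,0,0.015],0],
    [0.42,[0,0,0.03],0],
    [0.42,[0,0,0.04],0],
    [0.41,[0,0,0.04],0],
    [0.41,[0,0,0.04],0],
  ],
)

```text
time: 29.75
tool_pos: [0.4689, -0.3675, 0.0827]
tool_rot: [0.638, -0.305, 0.638, 0.305]
contact_force: [0.5, -0.4, 0.2]
gripper_width: 0.295
```

Run:
```python
from h import *
zoom("c2.png")
held("scene",(0.47,-0.3685),0.08,2.46)
```

```text
29.8 [ 0.4686 -0.3671  0.0819] [ 0.9  1.3 -0.2] 0.2906588471236416
scene yellow 88 mean [ 0.457 -0.341  0.051] red 63 [ 0.448 -0.346  0.111]
  s 0.015  zmax 0.066 zmin 0.016 n 26
  s 0.025  zmax 0.063 zmin 0.017 n 22
  s 0.035  zmax 0.063 zmin 0.039 n 24
  s 0.045  zmax 0.064 zmin 0.050 n 14
```

View pics/c2.png

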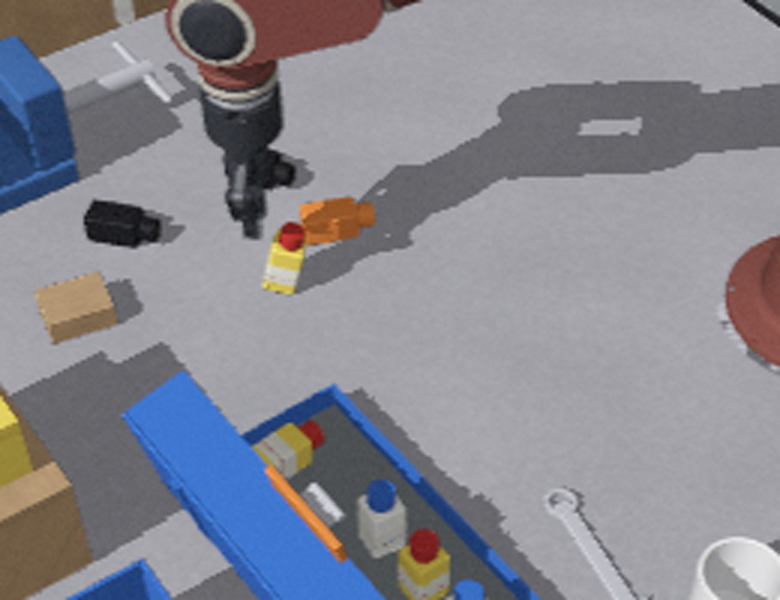

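Run:
```python
from h import *
held("scene",(0.45,-0.345),0.07,2.46); zoom("c3.png")
```

```text
scene yellow 109 mean [ 0.462 -0.345  0.049] red 55 [ 0.46  -0.352  0.126]
  s -0.025  zmax 0.063 zmin 0.019 n 26
  s -0.015  zmax 0.062 zmin 0.017 n 23
  s -0.005  zmax 0.065 zmin 0.016 n 35
  s 0.005  zmax 0.064 zmin 0.015 n 25
29.95 [ 0.4684 -0.367   0.0814] [ 0.2 -0.3  0.7] 0.2938654068277592
```

View pics/c3.png

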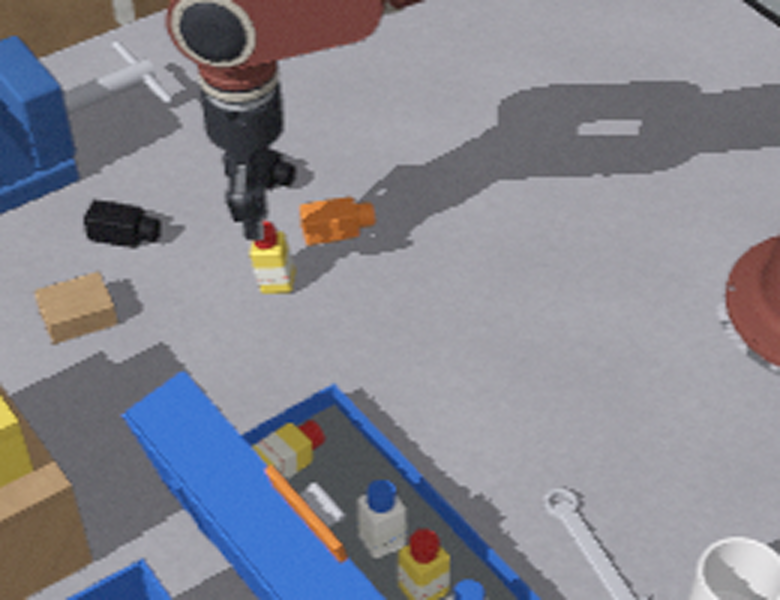

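Run:
```python
from h import *
for i in range(8): grab("scene")
held("scene",(0.45,-0.345),0.07,2.46); zoom("c4.png")
```

```text
scene yellow 98 mean [ 0.46  -0.344  0.049] red 64 [ 0.455 -0.349  0.128]
  s -0.025  zmax 0.062 zmin 0.016 n 14
  s -0.015  zmax 0.062 zmin 0.015 n 27
  s -0.005  zmax 0.060 zmin 0.018 n 22
  s 0.005  zmax 0.063 zmin 0.035 n 35
30.45 [ 0.469  -0.3675  0.0825] [-0.8  0.2 -0.1] 0.293861870435352
```

View pics/c4.png

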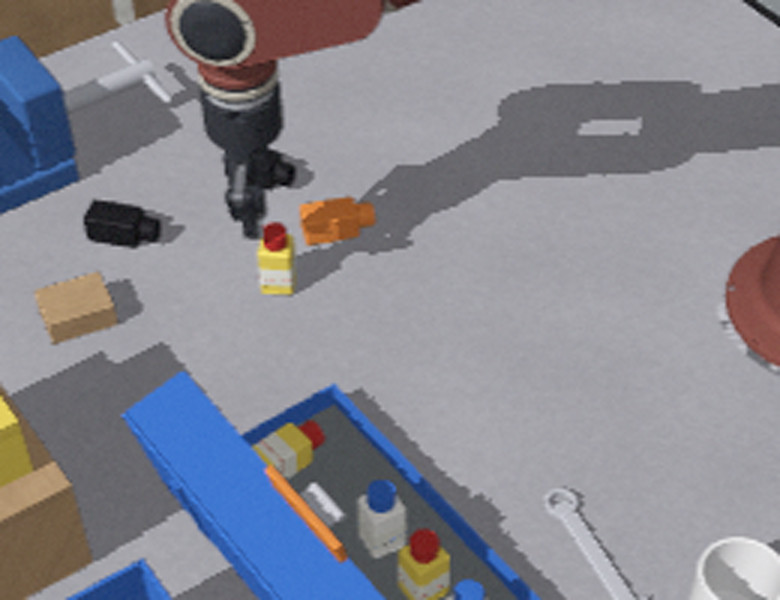

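>>> play_rows(
  motion=[
    [0.42,[0,0,0.05],0],
    [-1,[0,0,0.1],0],
    [-1,[0,0,0.1],0],
  ],
)

```text
time: 30.75
tool_pos: [0.4725, -0.3709, 0.1922]
tool_rot: [0.64, -0.31, 0.636, 0.299]
contact_force: [0.9, -1.2, 1.6]
gripper_width: 0.618
```

Run:
```python
from h import *
for n in("scene","top"):
    p,d=grab(n); w=cloud(n,d); hsv=cv2.cvtColor(p,cv2.COLOR_RGB2HSV)
    H,S,V=[hsv[...,i].astype(int) for i in range(3)]
    near=(np.hypot(w[...,0]-.45,w[...,1]+.35)<.05)&(w[...,2]>.01)&(w[...,2]<.1)
    red=((H<8)|(H>170))&(S>120)&near; R=w[red]
    t=R[R[:,2]>.072]; print(n,len(R),len(t),"top mean",np.round(t.mean(0),4),"all",np.round(R.mean(0),4), (R.min(0)+R.max(0))/2)
    yel=(H>20)&(H<36)&(S>90)&near; Y=w[yel]; 
    if len(Y): print("yel min max",Y.min(0),Y.max(0)); r=cv2.minAreaRect((Y[:,:2]*1000).astype(np.float32)); print(r)
s=state(); print(s["tool_pos"],s["tool_rot"])
zoom("c5.png")
```

```text
scene 57 45 top mean [ 0.4557 -0.3517  0.0787] all [ 0.4563 -0.3509  0.0761] [ 0.45425143 -0.35274931  0.07178501]
yel min max [ 0.43460906 -0.36959648  0.01046164] [ 0.47581582 -0.33178454  0.06530185]
((456.972900390625, -350.8030700683594), (31.876142501831055, 36.13818359375), 68.03556060791016)<stdin>:7: RuntimeWarning: Mean of empty slice.
  ret = um.true_divide(
Traceback (most recent call last):
ValueError: zero-size array to reduction operation minimum which has no identity
```

>>> play_rows(
  motion=[
    [-1,[-0.014,0.015,0],0.295],
    [-1,[-0.014,0.015,0],0.295],
    [-1,[-0.014,0.015,-0.03],0.295],
    [-1,[-0.014,0.015,-0.06],0.295],
    [-1,[-0.014,0.015,-0.06],0.295],
  ],
)

```text
time: 31.35
tool_pos: [0.4514, -0.349, 0.1154]
tool_rot: [0.586, -0.391, 0.587, 0.4]
contact_force: [-0.8, -0.8, -1.0]
gripper_width: 1.001
```

Run:
```python
from h import *
for i in range(3): grab("top")
zoom("c5.png")
```

```text
31.55 [ 0.4555 -0.353   0.1237] [-0.1 -0.9  0.2] 1.0018647720861251
```

View pics/c5.png

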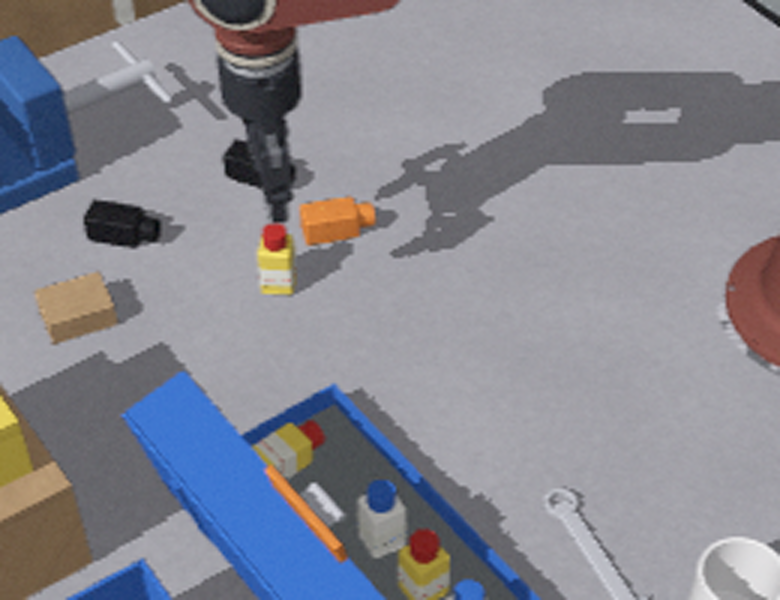

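>>> play_rows(
  motion=[
    [-1,[0,0,-0.02],0],
    [-1,[0,0,-0.04],0],
    [-1,[0,0,-0.057],0],
    [-1,[0,0,-0.057],0],
    [0,[0,0,-0.057],0],
  ],
)

```text
time: 32.05
tool_pos: [0.4556, -0.3531, 0.067]
tool_rot: [0.587, -0.396, 0.586, 0.395]
contact_force: [0.4, -0.9, 0.5]
gripper_width: 0.858
```

>>> play_rows(
  motion=[
    [0.3,[0,0,0],0],
    [0.6,[0,0,0],0],
    [0.6,[0,0,0],0],
    [0.6,[0,0,0],0],
    [0.6,[0,0,0],0],
  ],
)

```text
time: 32.55
tool_pos: [0.4556, -0.3533, 0.0668]
tool_rot: [0.586, -0.396, 0.586, 0.394]
contact_force: [0.0, -0.3, 5.5]
gripper_width: 0.269
```

>>> play_rows(
  motion=[
    [0.6,[0,0,0.02],0],
    [0.6,[0,0,0.05],0],
    [0.6,[0,0,0.09],0],
    [0.6,[0,0,0.13],0],
    [0.6,[0,0,0.13],0],
  ],
)

```text
time: 33.05
tool_pos: [0.4575, -0.3549, 0.2027]
tool_rot: [0.587, -0.399, 0.585, 0.391]
contact_force: [0.5, -0.2, 0.3]
gripper_width: 0.271
```

Run:
```python
from h import *
zoom("c6.png")
held("scene",(0.4545,-0.352),0.05,2.46)
s=state(); print(s["tool_rot"])
```

```text
33.1 [ 0.4564 -0.3537  0.1993] [ 1.  -0.7 -2.1] 0.27045705404272263
scene yellow 131 mean [ 0.462 -0.343  0.176] red 7 [ 0.436 -0.329  0.451]
  s -0.015  zmax 0.195 zmin 0.142 n 32
  s -0.005  zmax 0.194 zmin 0.138 n 32
  s 0.005  zmax 0.194 zmin 0.140 n 34
  s 0.015  zmax 0.194 zmin 0.144 n 32
[ 0.58655374 -0.39579341  0.58620037  0.39455217]
```

View pics/c6.png

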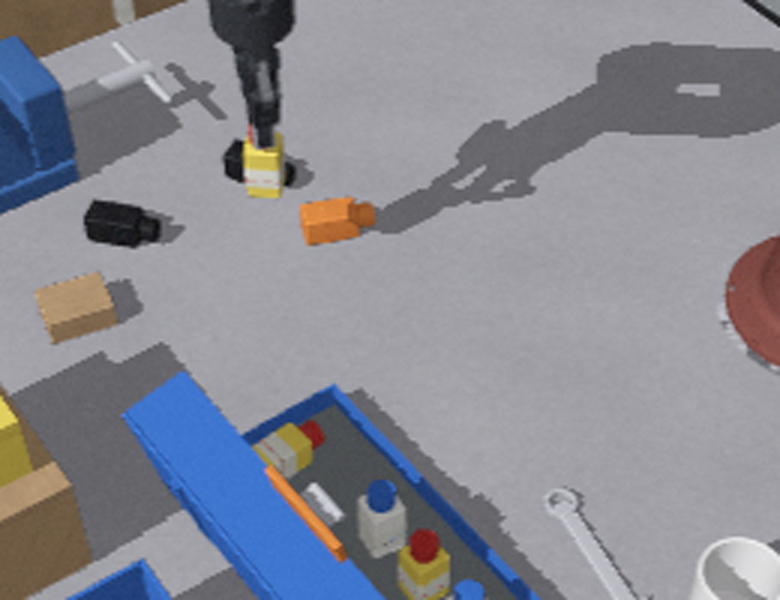

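>>> play_rows(
  motion=[
    [0.6,[0,0,-0.04],0],
    [0.6,[0,0,-0.08],0],
    [0.6,[0,0,-0.11],0],
    [0.6,[0,0,-0.125],0],
    [0.6,[0,0,-0.127],0],
  ],
)

```text
time: 33.65
tool_pos: [0.4539, -0.352, 0.0664]
tool_rot: [0.586, -0.394, 0.587, 0.396]
contact_force: [0.4, 0.0, -0.6]
gripper_width: 0.275
```

>>> play_rows(
  motion=[
    [0.6,[0,0,-0.003],0],
    [0.6,[0,0,-0.003],0],
    [0.4,[0,0,-0.003],0],
    [0.2,[0,0,-0.003],0],
    [-0.1,[0,0,-0.003],0],
  ],
)

```text
time: 34.15
tool_pos: [0.4548, -0.3523, 0.0652]
tool_rot: [0.586, -0.395, 0.586, 0.395]
contact_force: [0.1, 0.5, 0.3]
gripper_width: 0.543
```

>>> play_rows(
  motion=[
    [-0.1,[0,0,0],0],
    [-0.1,[0,0,0.03],0],
    [-0.5,[0,0,0.07],0],
    [-1,[0,0,0.12],0],
    [-1,[0,0,0.12],0],
  ],
)

```text
time: 34.65
tool_pos: [0.4583, -0.3557, 0.1947]
tool_rot: [0.587, -0.4, 0.585, 0.39]
contact_force: [0.6, -0.7, 1.3]
gripper_width: 0.998
```

Run:
```python
from h import *
zoom("c7.png")
held("scene",(0.4545,-0.352),0.05,2.46)
# fine measure F1 and the right wall
for n in("scene","top"):
    p,d=grab(n); w=cloud(n,d); hsv=cv2.cvtColor(p,cv2.COLOR_RGB2HSV)
    H,S,V=[hsv[...,i].astype(int) for i in range(3)]
    box=(w[...,0]>.5)&(w[...,0]<.63)&(w[...,1]>-.2)&(w[...,1]<-.1)
    red=((H<8)|(H>170))&(S>120)&box; R=w[red]; print(n,"red",len(R),np.round(R.min(0),3),np.round(R.max(0),3),np.round(np.percentile(R,[5,95],axis=0),3).tolist())
    yel=(H>20)&(H<36)&(S>90)&box; Y=w[yel]; print("yel",np.round(np.percentile(Y,[5,95],axis=0),3).tolist())
    bl=(H>100)&(H<125)&(S>120)&(w[...,0]>.5)&(w[...,0]<.6)&(w[...,1]>-.21)&(w[...,1]<-.15)
    B=w[bl]; T=B[B[:,2]>.024]; print("wall top",len(T),np.round(np.percentile(T,[5,50,95],axis=0),3).tolist())
```

```text
34.7 [ 0.457  -0.3545  0.191 ] [-0.  -0.4  0.1] 1.0012266466364828
scene yellow 92 mean [ 0.462 -0.339  0.05 ] red 67 [ 0.457 -0.343  0.127]
  s -0.015  zmax 0.063 zmin 0.016 n 14
  s -0.005  zmax 0.062 zmin 0.015 n 27
  s 0.005  zmax 0.062 zmin 0.043 n 20
  s 0.015  zmax 0.066 zmin 0.028 n 31
scene red 42 [ 0.538 -0.157  0.019] [ 0.553 -0.132  0.039] [[0.539, -0.154, 0.022], [0.553, -0.135, 0.038]]
yel [[0.558, -0.156, 0.018], [0.601, -0.127, 0.044]]
wall top 75 [[0.506, -0.183, 0.025], [0.552, -0.179, 0.03], [0.595, -0.175, 0.034]]
top red 30 [ 0.537 -0.156  0.022] [ 0.555 -0.136  0.043] [[0.537, -0.154, 0.025], [0.553, -0.136, 0.041]]
yel [[0.557, -0.158, 0.025], [0.612, -0.126, 0.044]]
wall top 21 [[0.505, -0.182, 0.024], [0.545, -0.179, 0.031], [0.588, -0.177, 0.036]]
```

View pics/c7.png

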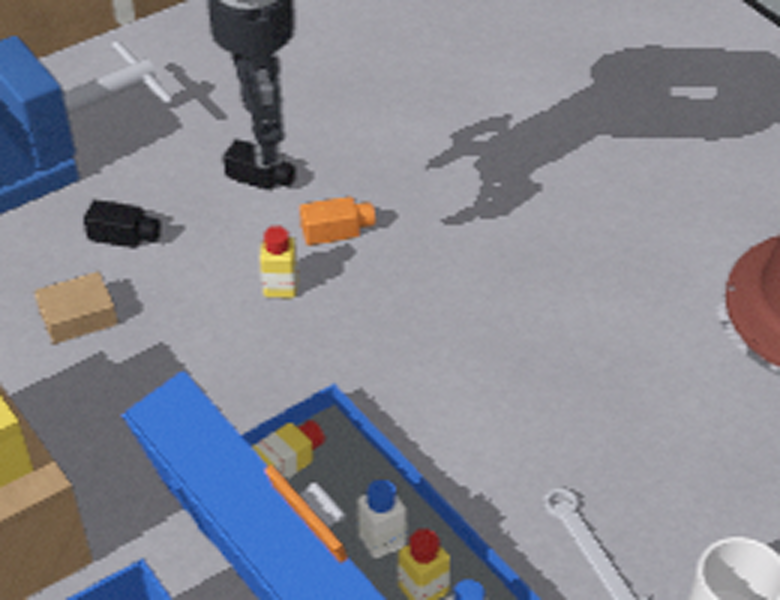

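>>> play_rows(
  motion=[
    [-1,[0.084,0.235,-0.02],0.407],
    [-1,[0.084,0.235,-0.02],0.407],
    [-1,[0.084,0.235,-0.02],0.407],
    [-1,[0.084,0.235,-0.02],0.407],
    [-1,[0.084,0.235,-0.02],0.407],
  ],
)

```text
time: 35.35
tool_pos: [0.5379, -0.1155, 0.163]
tool_rot: [0.494, -0.504, 0.495, 0.507]
contact_force: [0.5, -1.3, -0.6]
gripper_width: 1.006
```

>>> play_rows(
  motion=[
    [-1,[0,0,0],0.01],
    [-1,[0,0,-0.05],0.01],
    [-1,[0,0,-0.1],0.01],
    [-1,[0,0,-0.12],0.01],
    [-1,[0,0,-0.12],0.01],
  ],
)

```text
time: 35.85
tool_pos: [0.5338, -0.1167, 0.0392]
tool_rot: [0.49, -0.504, 0.494, 0.512]
contact_force: [0.0, 1.2, -1.1]
gripper_width: 0.998
```

Run:
```python
from h import *
for i in range(4): grab("top")
zoom("d1.png",r=(160,280,190,340),k=5)
s=state(); q=s["tool_rot"]; print(q, 2*np.arcsin(-q[1]*2**.5))
zoom("d1t.png","top",r=(140,250,190,340),k=5)
```

```text
36.1 [ 0.5403 -0.1187  0.0477] [-0.4  0.2  0.6] 0.9998614181396719
[-0.49248038  0.50915441 -0.49143642 -0.50667061] -1.6077576055582516
36.15 [ 0.5403 -0.1186  0.0477] [ 0.4 -0.   0.3] 0.9995137185945706
```

View pics/d1.png

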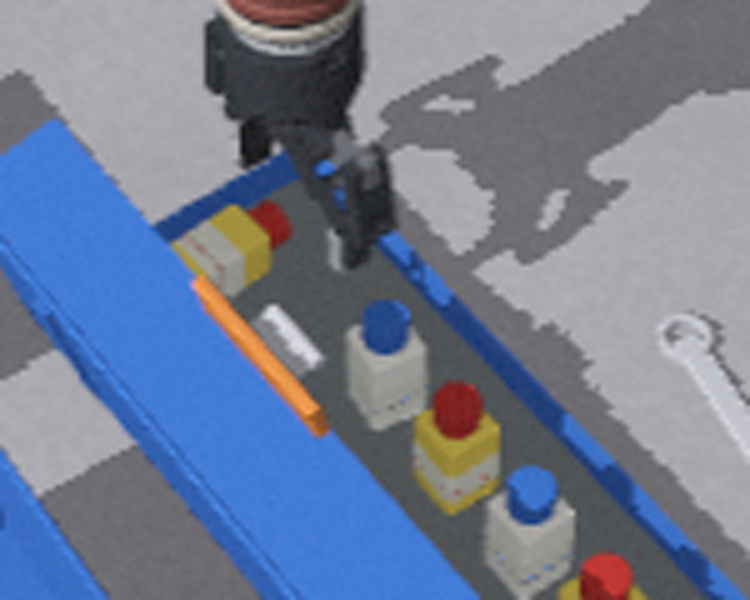

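View pics/d1t.png

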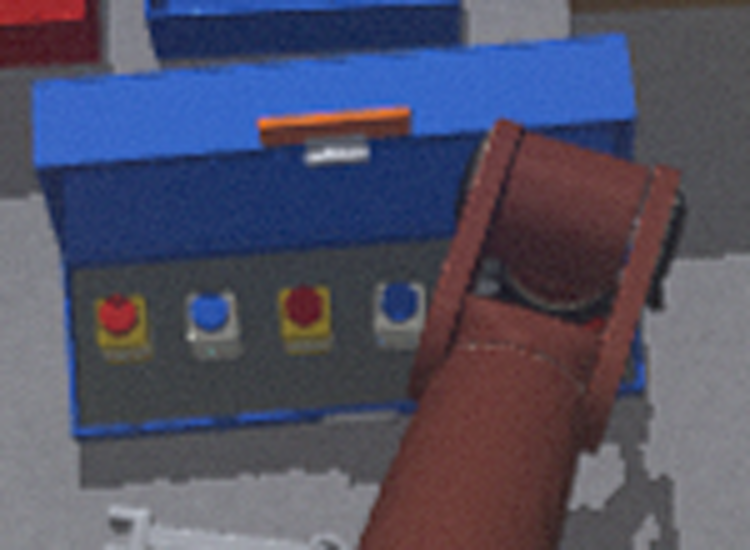

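>>> play_rows(
  motion=[
    [-1,[0,0.001,-0.01],-0.01],
    [-1,[0,0.001,-0.02],-0.01],
    [-1,[0,0.001,-0.03],-0.01],
    [-1,[0,0.001,-0.036],-0.01],
    [-1,[0,0.001,-0.036],-0.01],
  ],
)

```text
time: 36.65
tool_pos: [0.5376, -0.1163, 0.0077]
tool_rot: [0.494, -0.504, 0.495, 0.507]
contact_force: [-0.2, 0.8, -0.8]
gripper_width: 0.998
```

>>> play_rows(
  motion=[
    [-1,[0,0,-0.003],0],
    [-1,[0,0,-0.006],0],
    [-1,[0,0,-0.009],0],
    [-1,[0,0,-0.011],0],
    [-1,[0,0,-0.011],0],
  ],
)

```text
time: 37.15
tool_pos: [0.5386, -0.1167, -0.0018]
tool_rot: [0.494, -0.505, 0.494, 0.506]
contact_force: [0.9, -1.1, -0.1]
gripper_width: 1.002
```

>>> play_rows(
  motion=[
    [-1,[0,0.004,0],0],
    [-1,[0,0.008,0],0],
    [-1,[0,0.012,0],0],
    [-1,[0,0.016,0],0],
    [-1,[0,0.02,0],0],
  ],
)

```text
time: 37.65
tool_pos: [0.5385, -0.0965, -0.0014]
tool_rot: [0.494, -0.505, 0.495, 0.506]
contact_force: [-2.4, -3.1, 2.1]
gripper_width: 0.999
```

Run:
```python
from h import *
zoom("d2.png",r=(160,280,190,340),k=5)
lying("scene")
```

```text
37.7 [ 0.5384 -0.0961 -0.0015] [-2.7 -0.6  2.4] 0.9991412172906975
scene px [230.0, 148.0] cap [ 0.464 -0.349  0.076] body [ 0.469 -0.344] mean [ 0.469 -0.344  0.058] rect 12 26 yaw rect 4.93 cap 3.95
scene px [239.0, 211.0] cap [ 0.547 -0.119  0.031] body [ 0.575 -0.13 ] mean [ 0.579 -0.132  0.04 ] rect 36 74 yaw rect 2.78 cap 2.75
```

View pics/d2.png

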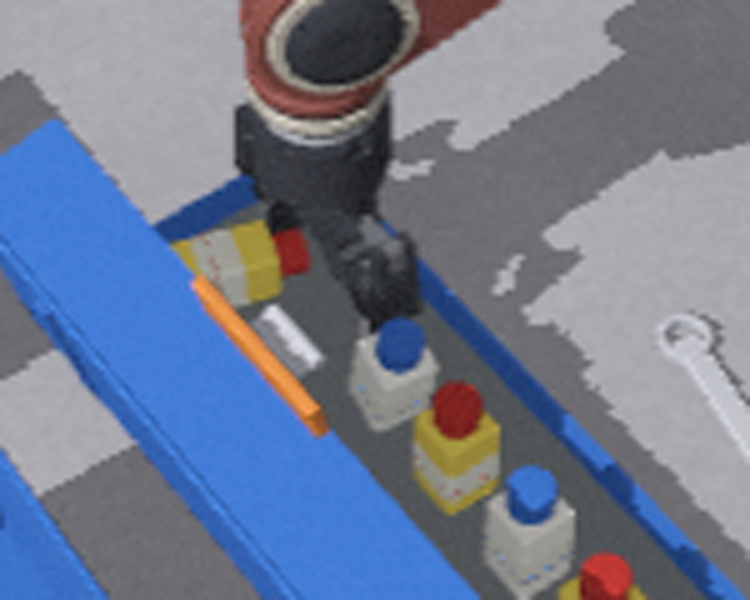

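>>> play_rows(
  motion=[
    [-1,[0,-0.006,0],0],
    [-1,[0,-0.008,0.01],0],
    [-1,[-0.01,-0.008,0.05],0],
    [-1,[-0.06,-0.008,0.1],0],
    [-1,[-0.06,-0.008,0.14],0],
  ],
)

```text
time: 38.25
tool_pos: [0.4772, -0.1043, 0.1315]
tool_rot: [0.494, -0.504, 0.495, 0.507]
contact_force: [1.5, 0.6, -0.2]
gripper_width: 0.999
```

Run:
```python
from h import *
zoom("d3.png",r=(160,280,190,340),k=5)
lying("scene");lying("top")
for n in ("scene","top"):
    p,d=grab(n); w=cloud(n,d); hsv=cv2.cvtColor(p,cv2.COLOR_RGB2HSV)
    H,S,V=[hsv[...,i].astype(int) for i in range(3)]
    cap=(((H>100)&(H<125))|(H<8)|(H>170))&(S>130)&(w[...,2]>.06)&(w[...,2]<.1)&(w[...,0]<.59)&(w[...,0]>.48)&(abs(w[...,1])<.22)
    k,l,st,c=cv2.connectedComponentsWithStats(cap.astype(np.uint8))
    for i in range(1,k):
        if st[i,4]>8: print("cap",np.round(w[l==i].mean(0),3),np.round(w[l==i].max(0),3),st[i,4])
```

```text
38.3 [ 0.4822 -0.1063  0.1424] [ 6.4 -0.2  4.5] 0.9988480996482315
scene px [232.0, 145.0] cap [ 0.457 -0.345  0.076] body [ 0.455 -0.342] mean [ 0.458 -0.34   0.06 ] rect 30 40 yaw rect 6.14 cap 4.59
scene px [239.0, 211.0] cap [ 0.547 -0.121  0.032] body [ 0.573 -0.132] mean [ 0.579 -0.134  0.04 ] rect 36 73 yaw rect 2.84 cap 2.75
top px [367.0, 226.0] cap [ 0.454 -0.348  0.076] body [ 0.453 -0.348] mean [ 0.448 -0.342  0.058] rect 32 33 yaw rect 5.66 cap 5.48
cap [ 0.554 -0.015  0.082] [ 0.565 -0.003  0.089] 79
cap [0.555 0.051 0.082] [0.566 0.061 0.09 ] 81
cap [0.554 0.114 0.082] [0.565 0.126 0.091] 92
cap [0.555 0.176 0.082] [0.566 0.188 0.088] 96
cap [ 0.551 -0.016  0.082] [ 0.561 -0.008  0.091] 37
cap [0.551 0.175 0.083] [0.563 0.185 0.089] 40
cap [0.55  0.113 0.083] [0.561 0.125 0.094] 40
cap [0.551 0.049 0.083] [0.562 0.06  0.093] 41
```

View pics/d3.png

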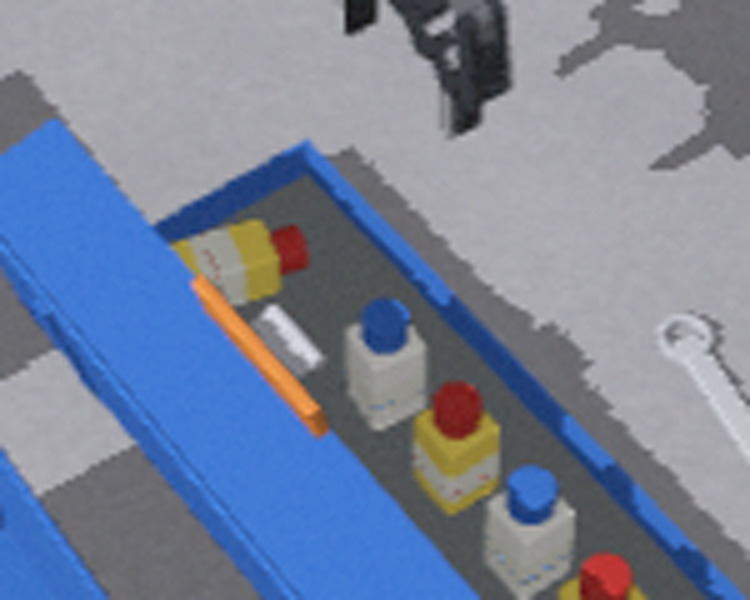

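>>> play_rows(
  motion=[
    [0,[0,-0.008,0],-0.15],
    [0,[0.0,-0.015,0],-0.3],
    [0,[0.03,-0.015,0],-0.365],
    [0,[0.049,-0.015,-0.03],-0.365],
    [0,[0.049,-0.015,-0.06],-0.365],
  ],
)

```text
time: 39.0
tool_pos: [0.5317, -0.1201, 0.0711]
tool_rot: [0.578, -0.408, 0.578, 0.407]
contact_force: [-0.8, 0.1, 0.0]
gripper_width: 0.501
```

Run:
```python
from h import *
for i in range(4): grab("top")
zoom("d4.png",r=(160,280,190,340),k=5)
s=state(); q=s["tool_rot"]; print(2*np.arctan2(q[1],q[0]))
```

```text
39.25 [ 0.5294 -0.1198  0.0721] [0.9 0.1 0.3] 0.4948991616031117
-1.2276879219811234
```

View pics/d4.png

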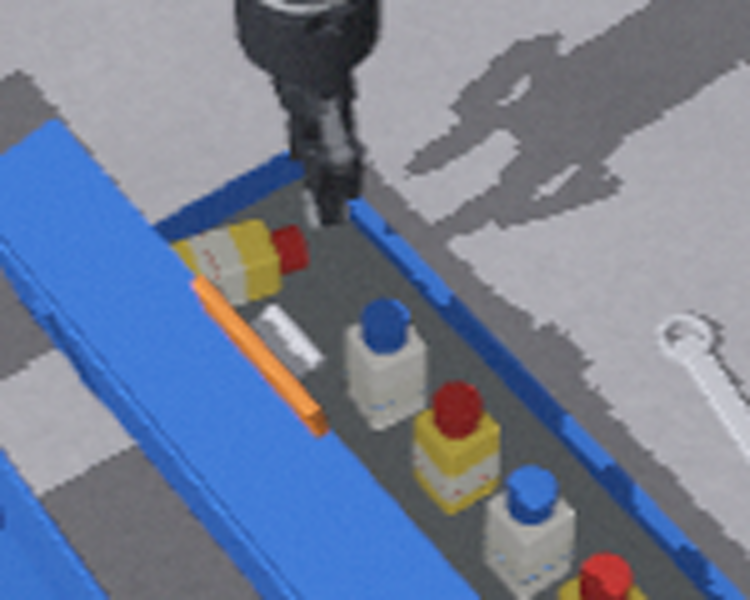

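>>> play_rows(
  motion=[
    [0,[-0.001,0,-0.02],0],
    [0,[-0.001,0,-0.04],0],
    [0,[-0.001,0,-0.055],0],
    [0,[-0.001,0,-0.062],0],
    [0,[-0.001,0,-0.062],0],
  ],
)

```text
time: 39.75
tool_pos: [0.5281, -0.1197, 0.0098]
tool_rot: [0.578, -0.407, 0.578, 0.408]
contact_force: [0.2, -0.3, -0.2]
gripper_width: 0.499
```

>>> play_rows(
  motion=[
    [0.42,[0,0,0],0],
    [0.42,[0,0,0],0],
    [0.42,[0,0,0],0],
    [0.42,[0,0,0],0],
  ],
)

```text
time: 40.15
tool_pos: [0.5292, -0.12, 0.0111]
tool_rot: [0.578, -0.408, 0.578, 0.407]
contact_force: [-0.2, -0.2, 2.3]
gripper_width: 0.289
```

Run:
```python
from h import *
zoom("d5.png",r=(160,280,190,340),k=5)
```

```text
40.2 [ 0.529  -0.12    0.0109] [-0.6 -0.5  1.5] 0.29083368193776593
```

View pics/d5.png

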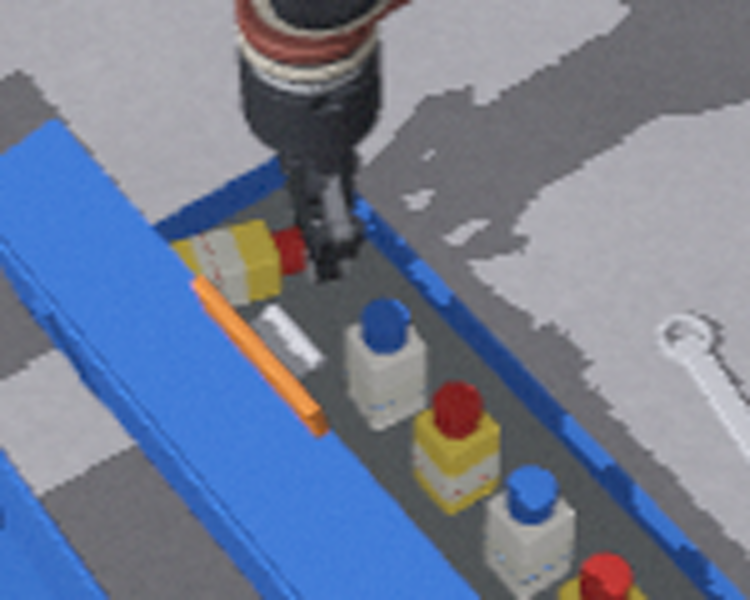

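>>> play_rows(
  motion=[
    [0.1,[0,0,0],0],
    [0.1,[0.003,-0.001,0],0],
    [0.42,[0.003,-0.001,0],0],
    [0.42,[0.003,-0.001,0],0],
    [0.42,[0.003,-0.001,0],0],
  ],
)

```text
time: 40.7
tool_pos: [0.5318, -0.1209, 0.0103]
tool_rot: [0.578, -0.408, 0.578, 0.407]
contact_force: [0.4, 0.3, -0.3]
gripper_width: 0.295
```

>>> play_rows(
  motion=[
    [0.42,[0,0,0],0],
    [0.42,[0,0,0.01],0],
    [0.42,[0,0,0.02],0],
    [0.42,[0,0,0.03],0],
    [0.42,[0,0,0.04],0],
  ],
)

```text
time: 41.2
tool_pos: [0.5318, -0.1209, 0.0515]
tool_rot: [0.578, -0.408, 0.578, 0.407]
contact_force: [-0.3, -0.7, -0.5]
gripper_width: 0.297
```

Run:
```python
from h import *
zoom("d6.png",r=(160,280,190,340),k=5)
held("scene",(0.53,-0.12),0.11,2.8)
```

```text
41.25 [ 0.5331 -0.1213  0.0534] [ 1.7 -0.5  1. ] 0.29293232142746206
scene yellow 185 mean [ 0.584 -0.129  0.074] red 53 [ 0.541 -0.119  0.145]
  s -0.085  zmax 0.083 zmin 0.073 n 29
  s -0.075  zmax 0.081 zmin 0.054 n 39
  s -0.045  zmax 0.084 zmin 0.059 n 48
  s -0.035  zmax 0.084 zmin 0.055 n 55
  s -0.025  zmax 0.081 zmin 0.055 n 13
```

View pics/d6.png

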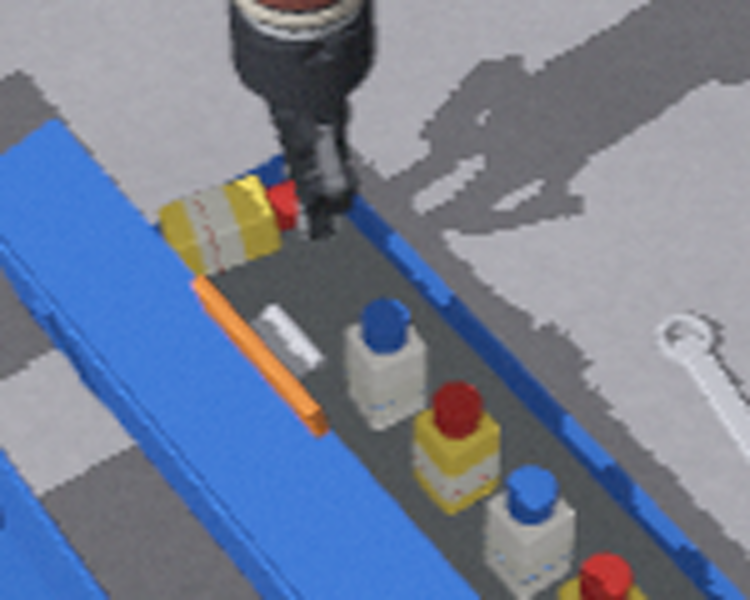

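>>> play_rows(
  motion=[
    [0.42,[-0.01,0,0.01],0],
    [0.415,[-0.01,0,0.02],0],
    [0.415,[-0.01,0,0.03],0],
    [0.41,[-0.01,0,0.038],0],
    [0.41,[-0.01,0,0.038],0],
  ],
)

```text
time: 41.8
tool_pos: [0.523, -0.1213, 0.0901]
tool_rot: [0.579, -0.408, 0.577, 0.406]
contact_force: [0.3, -0.1, -1.1]
gripper_width: 0.296
```

>>> play_rows(
  motion=[
    [0.405,[0,0,0],0],
    [0.405,[0,0,0],0],
    [0.405,[0,0,0],0],
  ],
)

```text
time: 42.1
tool_pos: [0.5211, -0.1206, 0.0875]
tool_rot: [0.578, -0.407, 0.578, 0.408]
contact_force: [0.1, -0.2, -1.9]
gripper_width: 0.298
```

Run:
```python
from h import *
zoom("d7.png",r=(160,280,190,340),k=5)
held("scene",(0.53,-0.12),0.08,2.8)
```

```text
42.15 [ 0.5212 -0.1206  0.0875] [-0.3  0.6 -1.1] 0.29572886382112235
scene yellow 150 mean [ 0.548 -0.119  0.067] red 54 [ 0.53  -0.119  0.154]
  s -0.035  zmax 0.045 zmin 0.035 n 15
  s -0.025  zmax 0.088 zmin 0.035 n 51
  s -0.015  zmax 0.088 zmin 0.032 n 42
  s -0.005  zmax 0.083 zmin 0.033 n 27
  s 0.005  zmax 0.083 zmin 0.063 n 15
```

View pics/d7.png

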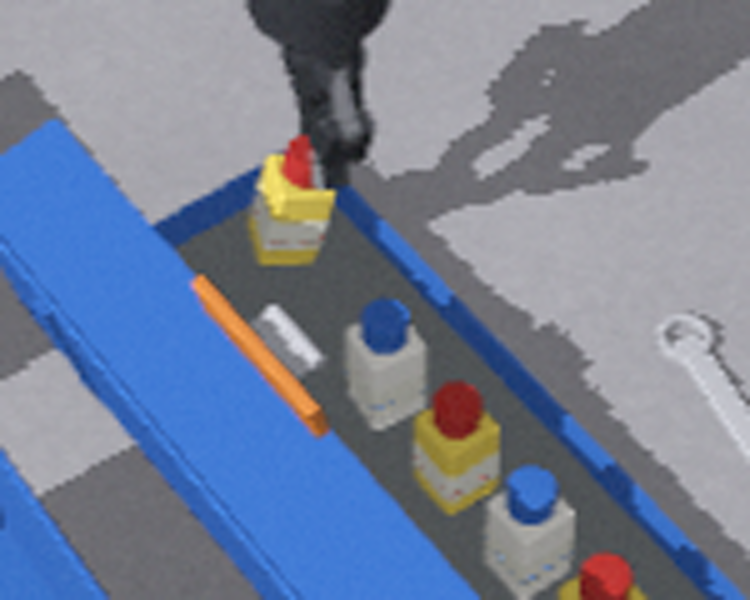

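>>> play_rows(
  motion=[
    [0.4,[0,0,-0.008],0],
    [0.4,[0,0,-0.012],0],
    [0.4,[0,0,-0.012],0],
    [0.4,[0,0,-0.012],0],
  ],
)

```text
time: 42.6
tool_pos: [0.5213, -0.1207, 0.0757]
tool_rot: [0.578, -0.407, 0.578, 0.408]
contact_force: [-0.1, -0.3, -0.2]
gripper_width: 0.302
```

Run:
```python
from h import *
zoom("d8.png",r=(160,280,190,340),k=5)
held("scene",(0.53,-0.12),0.08,2.8)
```

```text
42.65 [ 0.5215 -0.1208  0.0761] [ 0.7 -0.7 -0.4] 0.3000368002398748
scene yellow 146 mean [ 0.548 -0.119  0.056] red 54 [ 0.53  -0.12   0.143]
  s -0.035  zmax 0.033 zmin 0.024 n 16
  s -0.025  zmax 0.076 zmin 0.026 n 49
  s -0.015  zmax 0.078 zmin 0.021 n 41
  s -0.005  zmax 0.071 zmin 0.023 n 25
  s 0.005  zmax 0.081 zmin 0.054 n 15
```

View pics/d8.png

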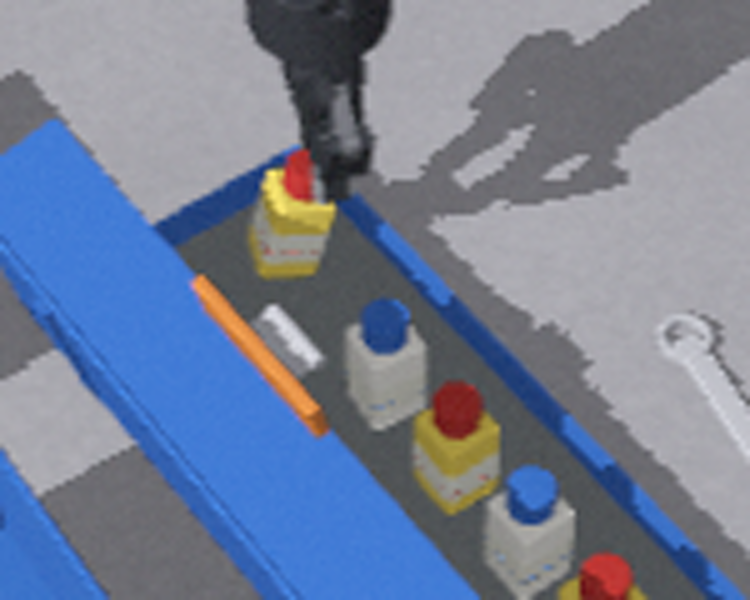

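>>> play_rows(
  motion=[
    [0.6,[0,0,0],0],
    [0.6,[0,0,0],0],
    [0.6,[0,0,0.02],-0.1],
    [0.6,[0,0,0.04],-0.25],
    [0.6,[0.01,0,0.05],-0.4],
  ],
)

```text
time: 43.2
tool_pos: [0.5319, -0.1211, 0.1281]
tool_rot: [0.649, -0.283, 0.648, 0.282]
contact_force: [0.1, 0.2, -0.2]
gripper_width: 0.259
```

>>> play_rows(
  motion=[
    [0.6,[0.02,-0.015,0],-0.15],
    [0.6,[0.02,-0.015,0],-0.3],
    [0.6,[0.02,-0.015,0],-0.45],
    [0.6,[0.02,-0.015,0],-0.6],
    [0.6,[0.02,-0.015,0],-0.75],
  ],
)

```text
time: 43.7
tool_pos: [0.5516, -0.1359, 0.1263]
tool_rot: [0.707, -0.025, 0.707, 0.025]
contact_force: [-0.5, 0.1, -0.8]
gripper_width: 0.265
```

Run:
```python
from h import *
for i in range(3): grab("top")
zoom("d9.png",r=(160,280,190,340),k=5)
held("scene",(0.552,-0.145),0.07,0)
q=state()["tool_rot"]; print(-2*np.arctan2(q[1],q[0]))
```

```text
43.9 [ 0.5516 -0.1358  0.1263] [-0.4  0.3  0.2] 0.26702603044254714
scene yellow 98 mean [ 0.56  -0.145  0.105] red 35 [ 0.548 -0.138  0.175]
  s -0.015  zmax 0.120 zmin 0.096 n 11
  s -0.005  zmax 0.118 zmin 0.072 n 18
  s 0.005  zmax 0.129 zmin 0.071 n 15
  s 0.015  zmax 0.119 zmin 0.070 n 48
  s 0.025  zmax 0.145 zmin 0.079 n 6
0.08063030065663247
```

View pics/d9.png

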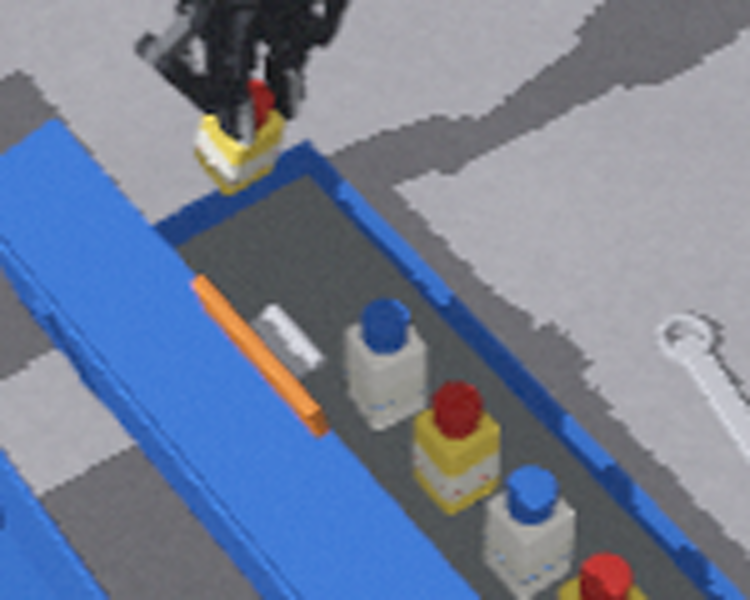

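>>> play_rows(
  motion=[
    [0.6,[0,0.006,0],-0.06],
    [0.6,[0,0.006,-0.015],-0.06],
    [0.6,[0,0.006,-0.03],-0.06],
    [0.6,[0,0.006,-0.042],-0.06],
    [0.6,[0,0.006,-0.045],-0.06],
  ],
)

```text
time: 44.45
tool_pos: [0.5496, -0.1292, 0.0778]
tool_rot: [0.705, -0.006, 0.709, 0.007]
contact_force: [-0.6, -0.5, -0.4]
gripper_width: 0.262
```

>>> play_rows(
  motion=[
    [0.6,[0,0,-0.002],0],
    [0.6,[0,0,-0.004],0],
    [0.6,[0,0,-0.006],0],
    [0.6,[0,0,-0.008],0],
    [0.6,[0,0,-0.008],0],
  ],
)

```text
time: 44.95
tool_pos: [0.5516, -0.1298, 0.0732]
tool_rot: [0.707, -0.006, 0.707, 0.006]
contact_force: [-0.1, 0.0, -1.2]
gripper_width: 0.265
```

Run:
```python
from h import *
zoom("d10.png",r=(160,280,190,340),k=5)
held("scene",(0.552,-0.145),0.07,0)
```

```text
45.0 [ 0.5516 -0.1298  0.0733] [ 0.2 -0.4 -0.4] 0.2665756380594627
scene yellow 91 mean [ 0.559 -0.139  0.052] red 34 [ 0.548 -0.136  0.1  ]
  s -0.015  zmax 0.069 zmin 0.049 n 10
  s -0.005  zmax 0.069 zmin 0.017 n 20
  s 0.005  zmax 0.062 zmin 0.019 n 13
  s 0.015  zmax 0.066 zmin 0.018 n 44
  s 0.025  zmax 0.087 zmin 0.083 n 4
```

View pics/d10.png

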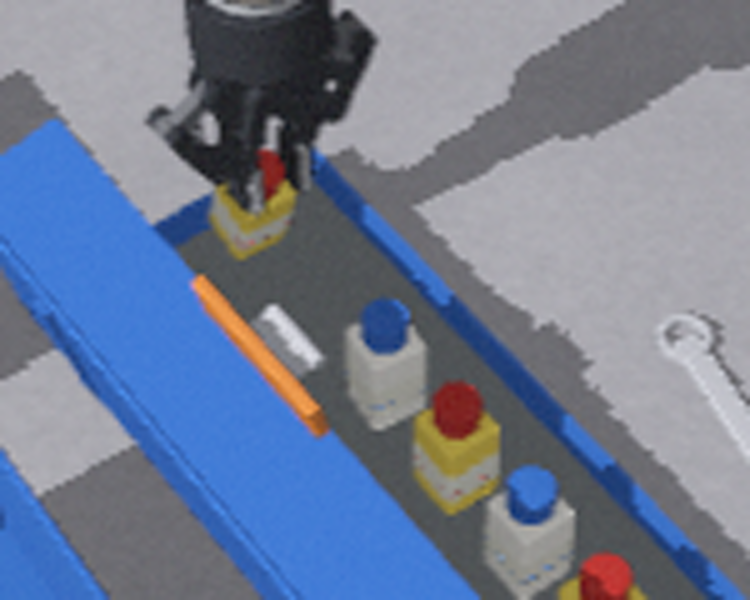

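Continue down in small steps until contact.

>>> play_rows(
  motion=[
    [0.6,[0,0,-0.002],0],
    [0.6,[0,0,-0.003],0],
    [0.6,[0,0,-0.003],0],
  ],
)

```text
time: 45.35
tool_pos: [0.5523, -0.1301, 0.0716]
tool_rot: [0.708, -0.007, 0.707, 0.006]
contact_force: [-1.1, 0.8, 5.4]
gripper_width: 0.261
```

>>> play_rows(
  motion=[
    [0.6,[0,0,-0.001],0],
    [0.6,[0,0,-0.002],0],
    [0.6,[0,0,-0.002],0],
  ],
)

```text
time: 45.65
tool_pos: [0.553, -0.1305, 0.0714]
tool_rot: [0.708, -0.007, 0.706, 0.006]
contact_force: [-3.8, 0.8, 12.2]
gripper_width: 0.268
```

>>> play_rows(
  motion=[
    [0.48,[0,0,0],0],
    [0.44,[0,0,0],0],
    [0.42,[0,0,0],0],
    [0.4,[0,0,0],0],
    [0.39,[0,0,0],0],
  ],
)

```text
time: 46.15
tool_pos: [0.5525, -0.1302, 0.0694]
tool_rot: [0.708, -0.007, 0.706, 0.006]
contact_force: [0.4, -0.4, -0.0]
gripper_width: 0.303
```

Run:
```python
from h import *
zoom("d11.png",r=(160,280,190,340),k=5)
```

```text
46.2 [ 0.5519 -0.1299  0.0686] [-0.1 -0.4 -0.5] 0.3067498986918873
```

View pics/d11.png

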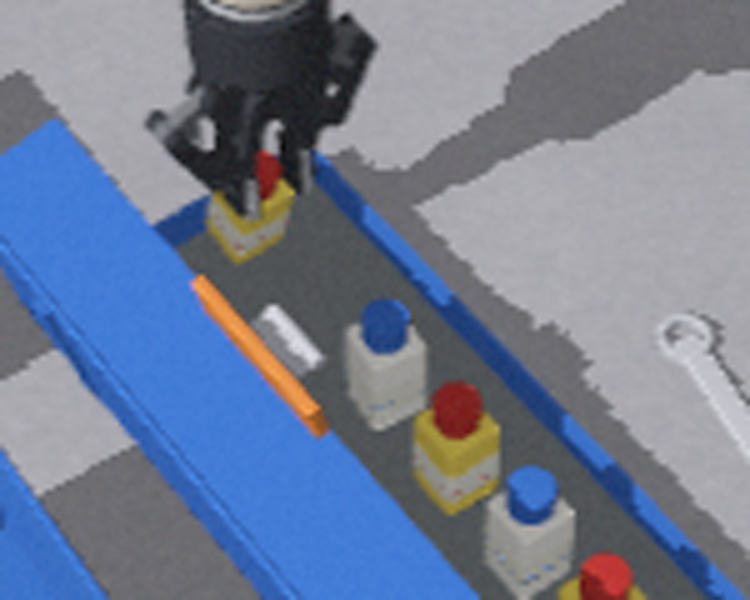

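>>> play_rows(
  motion=[
    [0.36,[0,0,0],0],
    [0.3,[0,0,0],0],
    [0.2,[0,0,0],0],
    [0,[0,0,0],0],
    [-0.1,[0,0,0],0],
  ],
)

```text
time: 46.7
tool_pos: [0.5514, -0.1298, 0.068]
tool_rot: [0.707, -0.006, 0.707, 0.006]
contact_force: [0.3, 0.4, -0.2]
gripper_width: 0.551
```

>>> play_rows(
  motion=[
    [-0.1,[0,0,0.01],0],
    [-0.1,[0,0,0.03],0],
    [-0.2,[0,0,0.07],0],
    [-0.5,[0,0,0.12],0],
    [-1,[0,0,0.12],0],
  ],
)

```text
time: 47.2
tool_pos: [0.5561, -0.1315, 0.1984]
tool_rot: [0.712, -0.008, 0.702, 0.004]
contact_force: [0.3, 0.1, 0.3]
gripper_width: 0.899
```

Run:
```python
from h import *
zoom("d12.png",r=(160,280,190,340),k=5)
for n in ("scene","top"):
    p,d=grab(n); w=cloud(n,d); hsv=cv2.cvtColor(p,cv2.COLOR_RGB2HSV)
    H,S,V=[hsv[...,i].astype(int) for i in range(3)]
    cap=(((H>100)&(H<125))|(H<8)|(H>170))&(S>130)&(w[...,2]>.06)&(w[...,2]<.1)&(w[...,0]<.59)&(w[...,0]>.41)&(w[...,1]>-.42)&(w[...,1]<.22)
    k,l,st,c=cv2.connectedComponentsWithStats(cap.astype(np.uint8))
    for i in range(1,k):
        if st[i,4]>8: print("cap",np.round(w[l==i].mean(0),3),np.round(w[l==i].max(0),3),st[i,4])
```

```text
47.25 [ 0.5545 -0.1309  0.1946] [0.3 0.4 0.2] 0.9718227682846594
cap [ 0.561 -0.154  0.082] [ 0.574 -0.141  0.091] 71
cap [ 0.554 -0.015  0.082] [ 0.566 -0.004  0.09 ] 80
cap [0.555 0.051 0.082] [0.565 0.064 0.09 ] 82
cap [0.554 0.114 0.082] [0.564 0.127 0.09 ] 91
cap [0.555 0.176 0.082] [0.567 0.188 0.088] 96
cap [ 0.551 -0.017  0.083] [ 0.562 -0.008  0.094] 36
cap [0.552 0.175 0.083] [0.564 0.185 0.088] 39
cap [0.55  0.113 0.083] [0.562 0.125 0.092] 40
cap [0.551 0.049 0.084] [0.562 0.06  0.091] 41
cap [ 0.454 -0.348  0.077] [ 0.465 -0.337  0.087] 38
```

View pics/d12.png

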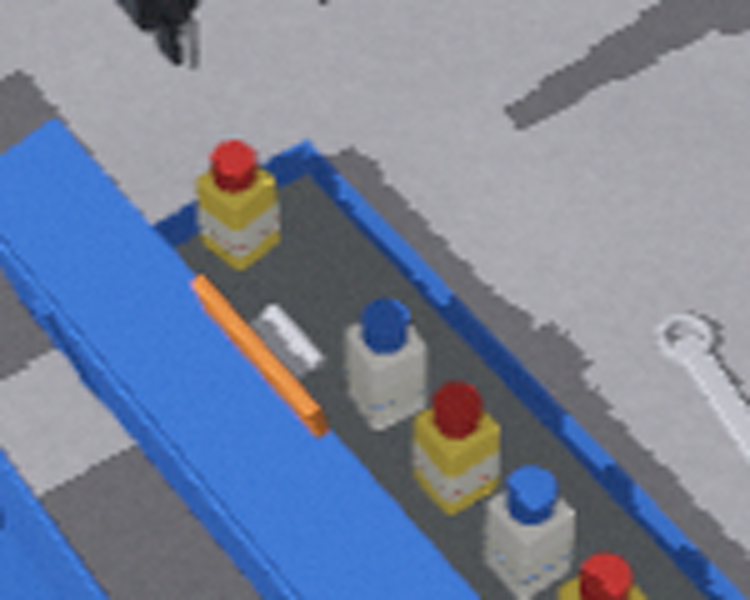

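>>> play_rows(
  motion=[
    [-1,[-0.05,-0.12,0],0.6],
    [-1,[-0.05,-0.12,0],0.6],
    [-1,[-0.05,-0.12,0],0.6],
    [-1,[-0.05,-0.12,0],0.6],
    [-1,[-0.05,-0.12,0],0.6],
  ],
)

```text
time: 47.85
tool_pos: [0.5, -0.2501, 0.1859]
tool_rot: [0.673, -0.213, 0.675, 0.216]
contact_force: [0.1, 0.6, 0.4]
gripper_width: 1.0
```

>>> play_rows(
  motion=[
    [-1,[-0.047,-0.102,0],0.57],
    [-1,[-0.047,-0.102,0],0.57],
    [-1,[-0.047,-0.102,0],0.57],
    [-1,[-0.047,-0.102,0],0.57],
    [-1,[-0.047,-0.102,0],0.57],
  ],
)

```text
time: 48.35
tool_pos: [0.4541, -0.3512, 0.1866]
tool_rot: [0.586, -0.394, 0.587, 0.396]
contact_force: [-0.1, 0.3, -0.4]
gripper_width: 1.003
```

Run:
```python
from h import *
for i in range(4): grab("top")
zoom("e1.png")
q=state()["tool_rot"]; print(-2*np.arctan2(q[1],q[0]))
```

```text
48.6 [ 0.4548 -0.351   0.1878] [-0.  -0.1  0.3] 0.9967888029228902
1.1866947503636007
```

View pics/e1.png

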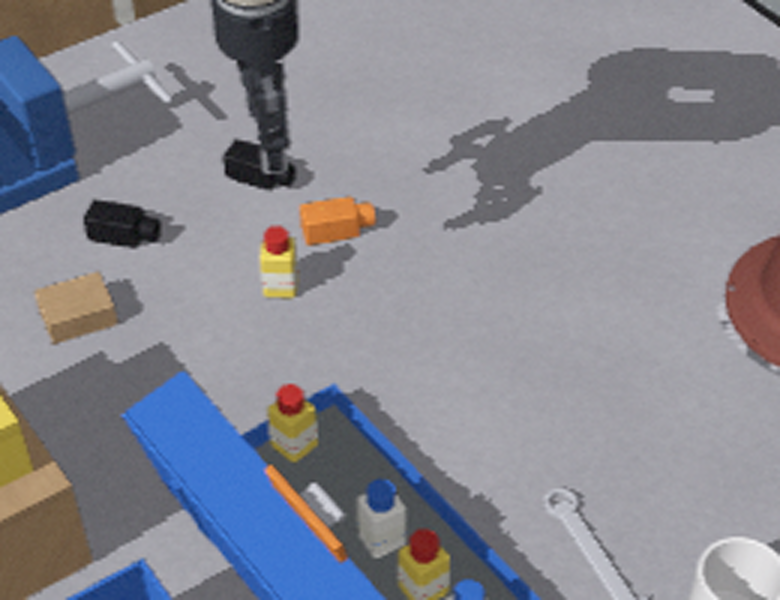

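Lower to z = 0.066 over the cap, grip, lift.

>>> play_rows(
  motion=[
    [-1,[0,-0.001,-0.04],0],
    [-1,[0,-0.001,-0.08],0],
    [-1,[0,-0.001,-0.105],0],
    [-1,[0,-0.001,-0.121],0],
    [-1,[0,-0.001,-0.121],0],
  ],
)

```text
time: 49.1
tool_pos: [0.4534, -0.3512, 0.0646]
tool_rot: [0.586, -0.394, 0.586, 0.397]
contact_force: [-1.1, 0.6, 0.4]
gripper_width: 1.005
```

>>> play_rows(
  motion=[
    [0.2,[0,0,0],0],
    [0.6,[0,0,0],0],
    [0.6,[0,0,0],0],
    [0.6,[0,0,0],0],
    [0.6,[0,0,0],0],
  ],
)

```text
time: 49.6
tool_pos: [0.4554, -0.3534, 0.0688]
tool_rot: [0.586, -0.397, 0.586, 0.395]
contact_force: [0.6, 0.4, 3.4]
gripper_width: 0.271
```

>>> play_rows(
  motion=[
    [0.6,[0,0,0],0],
    [0.6,[0,0,0.03],0],
    [0.6,[0,0,0.06],-0.1],
    [0.6,[0,0,0.1],-0.25],
    [0.6,[0,0,0.13],-0.4],
  ],
)

```text
time: 50.1
tool_pos: [0.4546, -0.353, 0.1991]
tool_rot: [0.654, -0.27, 0.654, 0.269]
contact_force: [-0.0, -0.1, -1.0]
gripper_width: 0.269
```

>>> play_rows(
  motion=[
    [0.6,[0.03,0.13,0],-0.15],
    [0.6,[0.03,0.13,0],-0.3],
    [0.6,[0.03,0.13,0],-0.45],
    [0.6,[0.03,0.13,0],-0.6],
    [0.6,[0.03,0.13,0],-0.75],
  ],
)

```text
time: 50.6
tool_pos: [0.4845, -0.2214, 0.1967]
tool_rot: [0.707, -0.017, 0.707, 0.017]
contact_force: [1.4, -0.8, -0.0]
gripper_width: 0.266
```

Run:
```python
from h import *
for i in range(2): grab("top")
zoom("e2.png")
s=state(); q=s["tool_rot"]; print(-2*np.arctan2(q[1],q[0])); held("scene",s["tool_pos"],.06,1.57,.08)
```

```text
50.75 [ 0.4843 -0.2226  0.1968] [-0.2 -1.2 -1. ] 0.26861392425740116
0.05409692770577948
scene yellow 143 mean [ 0.492 -0.209  0.172] red 77 [ 0.481 -0.215  0.255]
  s -0.005  zmax 0.192 zmin 0.165 n 11
  s 0.005  zmax 0.196 zmin 0.168 n 16
  s 0.015  zmax 0.191 zmin 0.138 n 87
  s 0.025  zmax 0.190 zmin 0.138 n 26
```

View pics/e2.png

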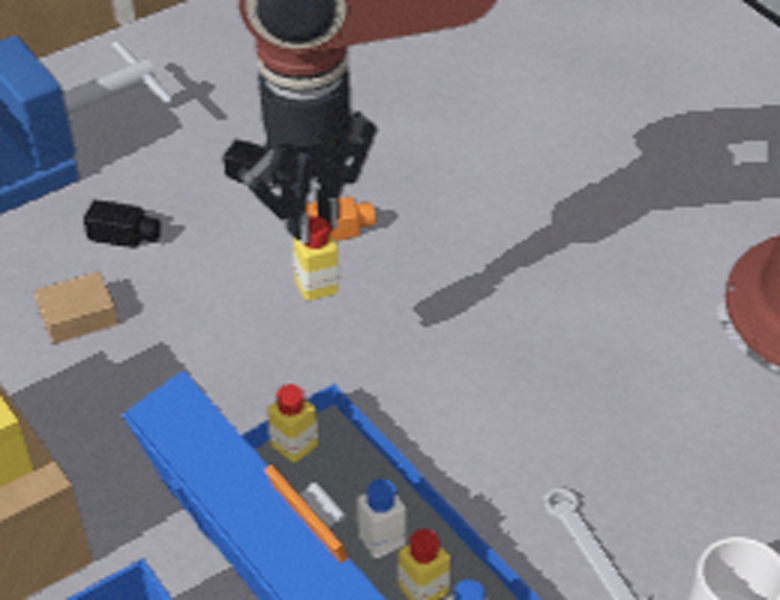

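>>> play_rows(
  motion=[
    [0.6,[0.068,0.135,0],-0.03],
    [0.6,[0.068,0.135,0],-0.03],
    [0.6,[0.068,0.135,0],-0.03],
    [0.6,[0.068,0.135,0],-0.03],
    [0.6,[0.068,0.135,-0.03],-0.03],
  ],
)

```text
time: 51.3
tool_pos: [0.5561, -0.0877, 0.1717]
tool_rot: [0.71, -0.01, 0.704, 0.008]
contact_force: [0.9, -0.4, -0.6]
gripper_width: 0.266
```

>>> play_rows(
  motion=[
    [0.6,[0,0,-0.015],0],
    [0.6,[0,0,-0.03],0],
    [0.6,[0,0,-0.045],0],
    [0.6,[0,0,-0.05],0],
    [0.6,[0,0,-0.05],0],
  ],
)

```text
time: 51.8
tool_pos: [0.5519, -0.0881, 0.1161]
tool_rot: [0.706, -0.007, 0.708, 0.008]
contact_force: [0.1, -0.8, -0.7]
gripper_width: 0.269
```

Run:
```python
from h import *
zoom("e3.png",r=(160,280,190,340),k=5)
s=state(); held("scene",s["tool_pos"],.05,1.57,.02)
```

```text
51.85 [ 0.5525 -0.0881  0.1171] [-0.1 -0.9 -0.4] 0.2677330289082446
scene yellow 140 mean [ 0.56  -0.074  0.091] red 64 [ 0.553 -0.082  0.136]
  s -0.015  zmax 0.100 zmin 0.063 n 4
  s -0.005  zmax 0.105 zmin 0.059 n 6
  s 0.005  zmax 0.112 zmin 0.064 n 13
  s 0.015  zmax 0.112 zmin 0.056 n 89
  s 0.025  zmax 0.108 zmin 0.056 n 27
```

View pics/e3.png

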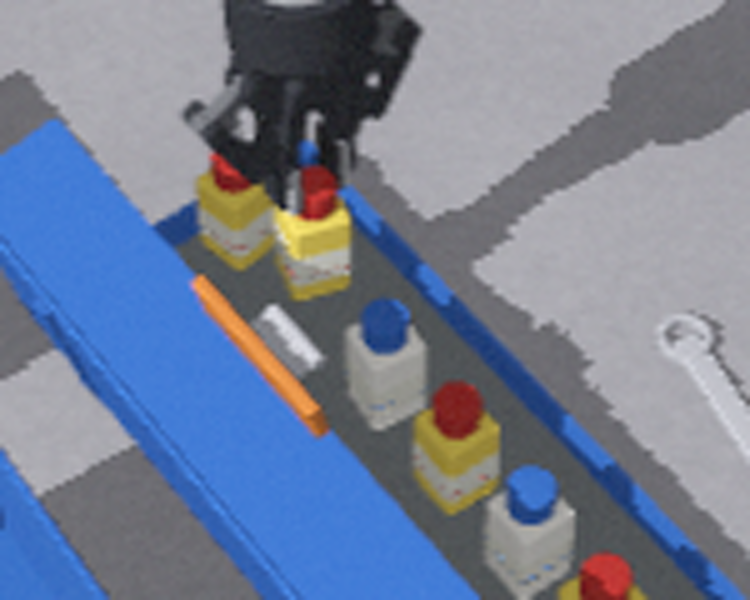

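>>> play_rows(
  motion=[
    [0.6,[0,0,-0.012],0],
    [0.6,[0,0,-0.024],0],
    [0.6,[0,0,-0.034],0],
    [0.6,[0,0,-0.04],0],
    [0.6,[0,0,-0.04],0],
  ],
)

```text
time: 52.4
tool_pos: [0.5514, -0.0874, 0.0754]
tool_rot: [0.706, -0.007, 0.708, 0.008]
contact_force: [0.1, -0.3, -0.6]
gripper_width: 0.268
```

>>> play_rows(
  motion=[
    [0.6,[0,0,-0.002],0],
    [0.6,[0,0,-0.004],0],
    [0.6,[0,0,-0.005],0],
    [0.6,[0,0,-0.005],0],
  ],
)

```text
time: 52.8
tool_pos: [0.5534, -0.088, 0.0737]
tool_rot: [0.708, -0.008, 0.706, 0.007]
contact_force: [-1.3, 0.1, 4.9]
gripper_width: 0.269
```

>>> play_rows(
  motion=[
    [0.48,[0,0,0],0],
    [0.42,[0,0,0],0],
    [0.38,[0,0,0],0],
    [0.2,[0,0,0],0],
    [-0.1,[0,0,0],0],
  ],
)

```text
time: 53.3
tool_pos: [0.552, -0.0877, 0.0715]
tool_rot: [0.707, -0.007, 0.707, 0.008]
contact_force: [-0.1, -0.0, 0.2]
gripper_width: 0.545
```

>>> play_rows(
  motion=[
    [-0.1,[0,0,0.01],0],
    [-0.1,[0,0,0.03],0],
    [-0.2,[0,0,0.07],0],
    [-0.5,[0,0,0.12],0],
    [0,[-0.05,0,0.14],0],
  ],
)

```text
time: 53.8
tool_pos: [0.5107, -0.089, 0.218]
tool_rot: [0.711, -0.009, 0.703, 0.007]
contact_force: [0.1, -0.8, 2.3]
gripper_width: 0.597
```

Run:
```python
from h import *
for i in range(3): grab("top")
zoom("e4.png",r=(160,310,170,350),k=4)
for n in ("scene","top"):
    p,d=grab(n); w=cloud(n,d); hsv=cv2.cvtColor(p,cv2.COLOR_RGB2HSV)
    H,S,V=[hsv[...,i].astype(int) for i in range(3)]
    cap=(((H>100)&(H<125))|(H<8)|(H>170))&(S>130)&(w[...,2]>.06)&(w[...,2]<.1)&(w[...,0]<.59)&(w[...,0]>.41)&(w[...,1]>-.42)&(w[...,1]<.22)
    k,l,st,c=cv2.connectedComponentsWithStats(cap.astype(np.uint8))
    for i in range(1,k):
        if st[i,4]>8: print("cap",np.round(w[l==i].mean(0),3),np.round(w[l==i].max(0),3),st[i,4])
    for k in ("stood1_mid","fallen1_mid","lid_tab","lid_edge","lid_hinge"): print(n,k,[(np.round(r["at"],3).tolist(),round(r["score"],2)) for r in nets.landmark_of(n,k)])
    m=(H>5)&(H<18)&(S>150)&(w[...,2]>.1)&(abs(w[...,1])<.15)&(w[...,0]>.5)&(w[...,0]<.8)
    T=w[m]; print("tab",np.round(np.percentile(T,[3,50,97],axis=0),3).tolist())
```

```text
54.0 [ 0.506  -0.0879  0.2121] [ 0.2  0.1 -0.8] 0.49792218796413157
cap [ 0.561 -0.154  0.081] [ 0.572 -0.143  0.089] 70
cap [ 0.559 -0.083  0.082] [ 0.569 -0.071  0.088] 78
cap [ 0.554 -0.015  0.082] [ 0.565 -0.005  0.089] 80
cap [0.555 0.051 0.082] [0.566 0.061 0.089] 85
cap [0.554 0.114 0.082] [0.566 0.125 0.089] 91
cap [0.555 0.176 0.081] [0.565 0.189 0.089] 96
scene stood1_mid [([0.551, -0.018, 0.042], 0.81), ([0.406, 0.117, 0.007], 0.29)]
scene fallen1_mid [([0.556, -0.161, 0.048], 0.59)]
scene lid_tab [([0.654, 0.021, 0.17], 0.61)]
scene lid_edge [([0.702, 0.025, 0.136], 0.6), ([0.65, 0.43, 0.047], 0.56), ([0.43, 0.377, 0.02], 0.17)]
scene lid_hinge []
tab [[0.648, -0.023, 0.163], [0.653, 0.027, 0.18], [0.657, 0.07, 0.184]]
cap [0.552 0.175 0.081] [0.564 0.186 0.092] 40
cap [0.551 0.113 0.082] [0.563 0.124 0.095] 39
cap [0.551 0.049 0.083] [0.563 0.06  0.093] 40
top stood1_mid []
top fallen1_mid [([0.559, -0.159, 0.041], 0.57)]
top lid_tab [([0.654, 0.021, 0.165], 0.59)]
top lid_edge [([0.707, 0.026, 0.135], 0.85)]
top lid_hinge [([0.615, 0.02, 0.032], 0.97), ([0.554, 0.014, 0.009], 0.46)]
tab [[0.648, -0.024, 0.173], [0.651, 0.022, 0.181], [0.656, 0.068, 0.188]]
```

View pics/e4.png

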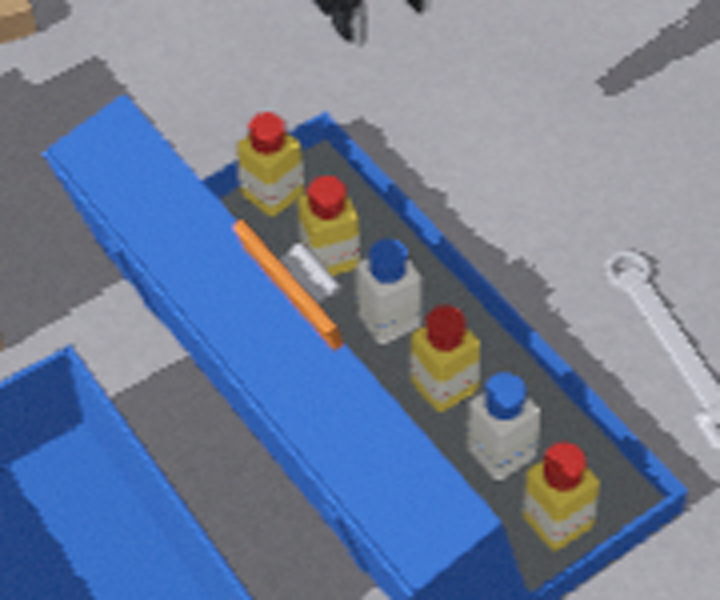

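>>> play_rows(
  motion=[
    [-0.2,[0.051,-0.069,0],0],
    [-0.2,[0.051,-0.069,0],0],
    [-0.2,[0.051,-0.069,-0.04],0],
    [-0.2,[0.051,-0.069,-0.08],0],
    [-0.2,[0.051,-0.069,-0.08],0],
  ],
)

```text
time: 55.1
tool_pos: [0.5529, -0.1553, 0.1239]
tool_rot: [0.703, -0.005, 0.711, 0.009]
contact_force: [-0.6, 0.5, -0.6]
gripper_width: 0.602
```

Run:
```python
from h import *
for i in range(3): grab("top")
zoom("e5.png",r=(160,280,190,340),k=5)
```

```text
55.3 [ 0.5586 -0.1573  0.1336] [ 1.1 -0.6  0.7] 0.5998093729955623
```

View pics/e5.png

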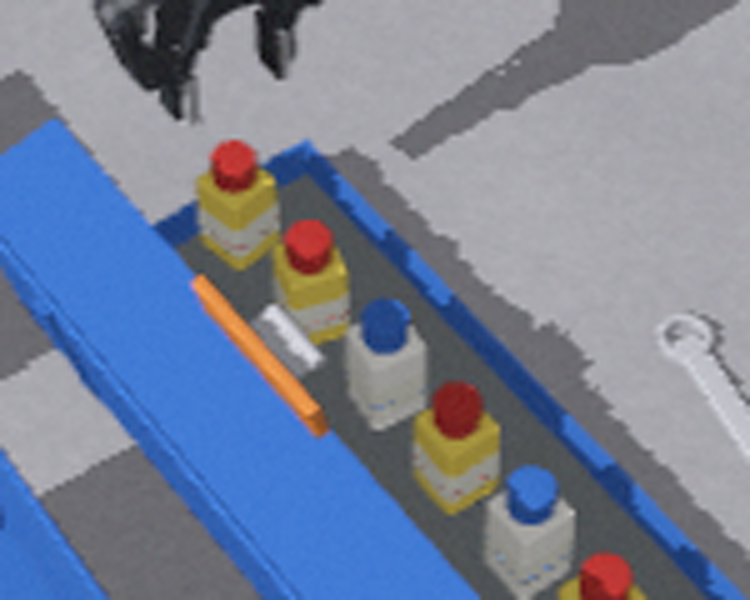

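>>> play_rows(
  motion=[
    [-0.2,[0,0,-0.02],0],
    [-0.2,[0,0,-0.04],0],
    [-0.2,[0,0,-0.055],0],
    [-0.2,[0,0,-0.06],0],
    [-0.2,[0,0,-0.06],0],
  ],
)

```text
time: 55.8
tool_pos: [0.5572, -0.1568, 0.071]
tool_rot: [0.707, -0.008, 0.707, 0.008]
contact_force: [0.2, 0.7, 0.1]
gripper_width: 0.601
```

>>> play_rows(
  motion=[
    [0.3,[0,0,0],0],
    [0.5,[0,0,0],0],
    [0.5,[0,0,0],0],
    [0.5,[0,0,0],0],
    [0.5,[0,0,0.002],0],
  ],
)

```text
time: 56.3
tool_pos: [0.5571, -0.1568, 0.073]
tool_rot: [0.707, -0.008, 0.707, 0.007]
contact_force: [0.0, -0.1, -1.2]
gripper_width: 0.27
```

>>> play_rows(
  motion=[
    [0.5,[0,0,0.003],0],
    [0.5,[0,0.005,0.003],0],
    [0.5,[0,0.01,0.003],0],
    [0.5,[0,0.01,0.003],0],
    [0.5,[0,0.01,-0.001],0],
  ],
)

```text
time: 56.8
tool_pos: [0.5576, -0.1466, 0.0723]
tool_rot: [0.707, -0.008, 0.707, 0.008]
contact_force: [-1.3, 3.1, 24.2]
gripper_width: 0.272
```

>>> play_rows(
  motion=[
    [0.5,[0,0,-0.003],0],
    [0.5,[0,0,-0.003],0],
  ],
)

```text
time: 57.0
tool_pos: [0.5584, -0.1471, 0.0723]
tool_rot: [0.707, -0.008, 0.707, 0.007]
contact_force: [-5.5, 3.2, 16.2]
gripper_width: 0.268
```

Run:
```python
from h import *
zoom("e6.png",r=(160,280,190,340),k=5)
```

```text
57.05 [ 0.5584 -0.1471  0.0723] [-5.4  3.9 15.3] 0.2732964364307098
```

View pics/e6.png

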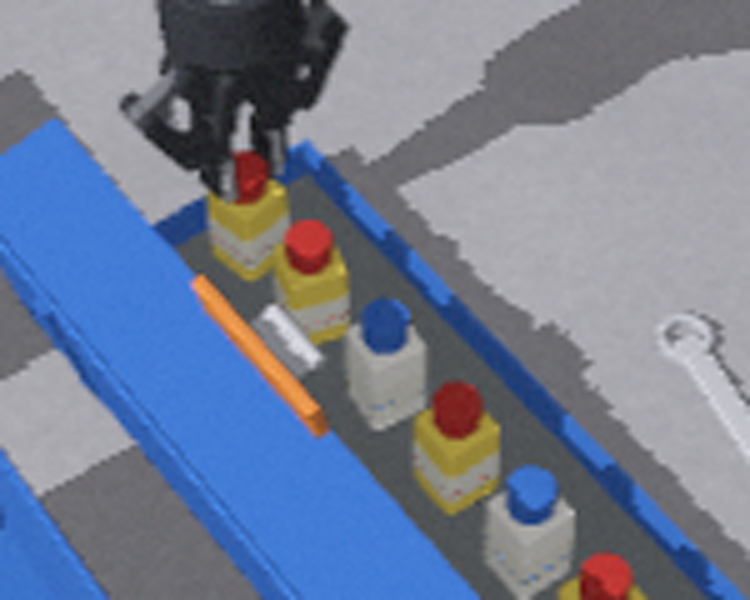

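Release gently and rise.

>>> play_rows(
  motion=[
    [0.5,[0,0,0.003],0],
    [0.42,[0,0,0.003],0],
    [0.38,[0,0,0.003],0],
    [0.2,[0,0,0.003],0],
    [-0.1,[0,0,0.003],0],
  ],
)

```text
time: 57.55
tool_pos: [0.5566, -0.1467, 0.0711]
tool_rot: [0.707, -0.007, 0.707, 0.008]
contact_force: [0.6, 0.3, 0.2]
gripper_width: 0.542
```

>>> play_rows(
  motion=[
    [-0.1,[0,0,0.01],0],
    [-0.1,[0,0,0.03],0],
    [-0.2,[0,0,0.07],0],
    [0,[0,0,0.12],0],
    [1,[-0.05,0.03,0.16],0],
  ],
)

```text
time: 58.05
tool_pos: [0.5248, -0.1275, 0.2257]
tool_rot: [0.71, -0.008, 0.705, 0.006]
contact_force: [-0.2, 0.2, 0.6]
gripper_width: 0.346
```

Run:
```python
from h import *
for i in range(3): grab("top")
zoom("e7.png",r=(160,310,170,350),k=4)
for n in ("scene","top"):
    p,d=grab(n); w=cloud(n,d); hsv=cv2.cvtColor(p,cv2.COLOR_RGB2HSV)
    H,S,V=[hsv[...,i].astype(int) for i in range(3)]
    cap=(((H>100)&(H<125))|(H<8)|(H>170))&(S>130)&(w[...,2]>.06)&(w[...,2]<.1)&(w[...,0]<.59)&(w[...,0]>.41)&(w[...,1]>-.42)&(w[...,1]<.22)
    k,l,st,c=cv2.connectedComponentsWithStats(cap.astype(np.uint8))
    for i in range(1,k):
        if st[i,4]>8: print("cap",np.round(w[l==i].mean(0),3),np.round(w[l==i].max(0),3),st[i,4])
    B=(H>100)&(H<125)&(S>100)&(w[...,0]>.6)&(w[...,0]<.8)&(abs(w[...,1])<.21)&(w[...,2]>.03)
    P=w[B]; print(n,"lid ext",np.round(np.percentile(P,[1,99],axis=0),3).tolist())
    # profile in x-z at y~0.1
    for y0 in (-.1,.1):
        Q=P[abs(P[:,1]-y0)<.02]
        for z0 in np.arange(.04,.18,.01):
            k=abs(Q[:,2]-z0)<.005
            if k.sum()>2: print("  y%.1f z %.2f x %.3f..%.3f"%(y0,z0,Q[k,0].min(),Q[k,0].max()))
```

```text
58.25 [ 0.522  -0.1256  0.2217] [-0.1  0.3 -0.3] 0.009052581840167637
cap [ 0.561 -0.144  0.082] [ 0.571 -0.135  0.089] 72
cap [ 0.558 -0.083  0.081] [ 0.57  -0.07   0.088] 80
cap [ 0.554 -0.015  0.082] [ 0.564 -0.005  0.089] 79
cap [0.555 0.051 0.082] [0.565 0.062 0.089] 82
cap [0.554 0.115 0.082] [0.566 0.125 0.09 ] 91
cap [0.555 0.176 0.082] [0.566 0.188 0.091] 96
scene lid ext [[0.641, -0.173, 0.034], [0.795, 0.207, 0.158]]
  y-0.1 z 0.04 x 0.688..0.692
  y-0.1 z 0.05 x 0.691..0.694
  y-0.1 z 0.06 x 0.691..0.694
  y-0.1 z 0.07 x 0.695..0.699
  y-0.1 z 0.08 x 0.697..0.700
  y-0.1 z 0.09 x 0.699..0.704
  y-0.1 z 0.11 x 0.703..0.708
  y-0.1 z 0.12 x 0.705..0.709
  y-0.1 z 0.13 x 0.707..0.710
  y-0.1 z 0.14 x 0.685..0.712
  y-0.1 z 0.15 x 0.648..0.711
  y-0.1 z 0.16 x 0.647..0.666
  y0.1 z 0.04 x 0.681..0.765
  y0.1 z 0.05 x 0.683..0.765
  y0.1 z 0.06 x 0.685..0.765
  y0.1 z 0.07 x 0.687..0.765
  y0.1 z 0.08 x 0.690..0.765
  y0.1 z 0.09 x 0.692..0.765
  y0.1 z 0.10 x 0.694..0.696
  y0.1 z 0.11 x 0.696..0.698
  y0.1 z 0.12 x 0.699..0.699
  y0.1 z 0.13 x 0.700..0.703
  y0.1 z 0.14 x 0.675..0.704
  y0.1 z 0.15 x 0.639..0.704
  y0.1 z 0.16 x 0.639..0.667
cap [ 0.558 -0.085  0.08 ] [ 0.572 -0.073  0.094] 36
cap [ 0.551 -0.016  0.082] [ 0.563 -0.008  0.094] 37
cap [0.552 0.175 0.082] [0.566 0.186 0.094] 40
cap [0.551 0.113 0.081] [0.561 0.125 0.09 ] 40
cap [0.551 0.049 0.083] [0.562 0.06  0.091] 41
top lid ext [[0.609, -0.168, 0.03], [0.785, 0.207, 0.16]]
  y-0.1 z 0.04 x 0.619..0.626
  y-0.1 z 0.14 x 0.680..0.712
  y-0.1 z 0.15 x 0.671..0.709
  y0.1 z 0.04 x 0.607..0.762
  y0.1 z 0.05 x 0.755..0.762
  y0.1 z 0.06 x 0.755..0.763
  y0.1 z 0.07 x 0.757..0.761
  y0.1 z 0.08 x 0.758..0.763
  y0.1 z 0.09 x 0.757..0.763
  y0.1 z 0.14 x 0.655..0.706
  y0.1 z 0.15 x 0.639..0.700
  y0.1 z 0.16 x 0.637..0.664
```

View pics/e7.png

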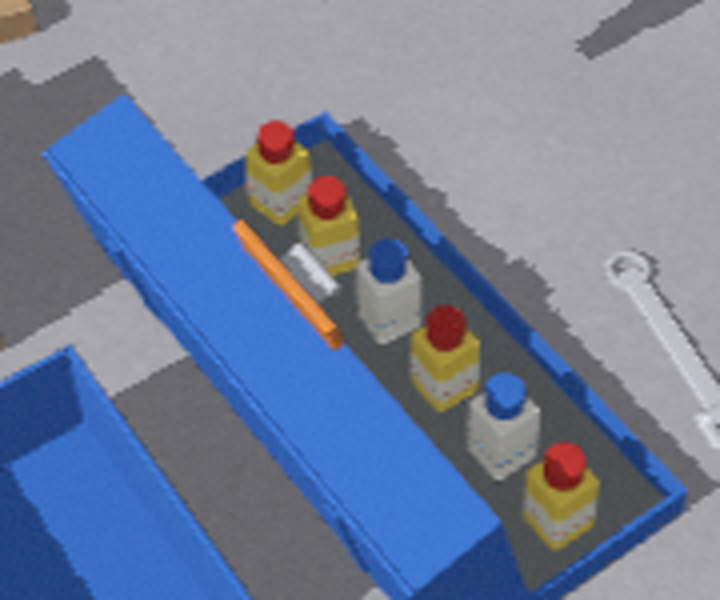

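>>> play_rows(
  motion=[
    [1,[0,0.145,0.015],0],
    [1,[0.0,0.145,0.015],0],
    [1,[0.0,0.145,0.015],0],
    [1,[0.1,0.145,0.015],0],
    [1,[0.1,0.145,0.015],0],
  ],
)

```text
time: 58.85
tool_pos: [0.6217, 0.0212, 0.2325]
tool_rot: [0.706, -0.008, 0.708, 0.008]
contact_force: [0.5, -1.4, 1.0]
gripper_width: 0.0
```

>>> play_rows(
  motion=[
    [1,[0.07,0,0],0],
    [1,[0.07,0,0],0],
    [1,[0.07,0,-0.02],0],
    [1,[0.07,0,-0.04],0],
    [1,[0.07,0,-0.04],0],
  ],
)

```text
time: 59.35
tool_pos: [0.6893, 0.0194, 0.1874]
tool_rot: [0.703, -0.007, 0.711, 0.008]
contact_force: [-0.2, 0.4, -0.4]
gripper_width: 0.006
```

Run:
```python
from h import *
for i in range(3): grab("top")
zoom("f1.png",r=(160,330,170,350),k=3.5)
zoom("f1t.png","top",r=(100,250,170,340),k=4)
```

```text
59.55 [0.6922 0.0192 0.1955] [ 0.6 -0.3  1.5] 0.0038992810644533815
59.6 [0.6924 0.0193 0.1962] [ 0.4 -0.6  0.8] 0.0035064617587583914
```

View pics/f1.png

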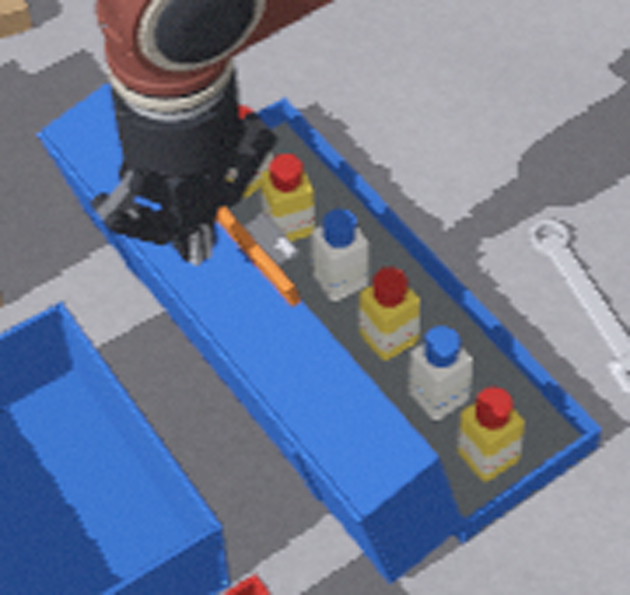

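View pics/f1t.png

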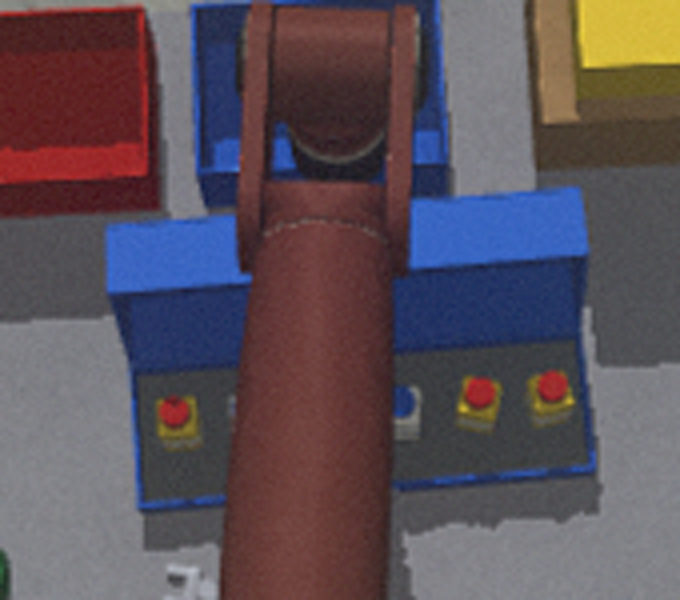

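>>> play_rows(
  motion=[
    [1,[0,0,-0.012],0],
    [1,[0,0,-0.024],0],
    [1,[0,0,-0.033],0],
    [1,[0,0,-0.033],0],
  ],
)

```text
time: 60.0
tool_pos: [0.6901, 0.0195, 0.1589]
tool_rot: [0.705, -0.007, 0.709, 0.008]
contact_force: [-1.1, 0.2, -0.1]
gripper_width: 0.005
```

>>> play_rows(
  motion=[
    [1,[-0.01,0,0.0],0],
    [1,[-0.02,0,0.002],0],
    [1,[-0.03,0,0.004],0],
    [1,[-0.04,0,0.006],0],
    [1,[-0.05,0,0.008],0],
  ],
)

```text
time: 60.5
tool_pos: [0.6412, 0.0193, 0.1707]
tool_rot: [0.708, -0.008, 0.706, 0.007]
contact_force: [3.2, -0.8, -2.0]
gripper_width: 0.001
```

Run:
```python
from h import *
zoom("f2.png",r=(160,330,170,350),k=3.5)
```

```text
60.55 [0.64   0.0195 0.171 ] [0.8 1.  0.5] -0.0017472779189097554
```

View pics/f2.png

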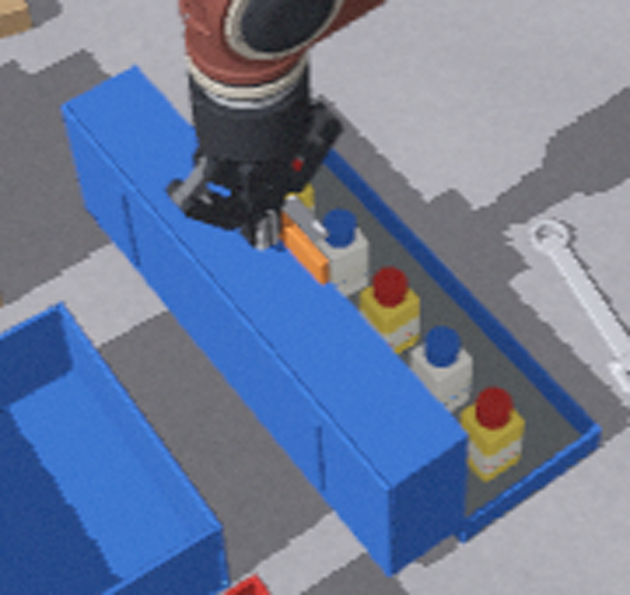

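>>> play_rows(
  motion=[
    [1,[-0.013,0,0.003],0],
    [1,[-0.026,0,0.003],0],
    [1,[-0.039,0,0.001],0],
    [1,[-0.052,0,-0.002],0],
    [1,[-0.06,0,-0.005],0],
  ],
)

```text
time: 61.05
tool_pos: [0.5816, 0.0193, 0.1664]
tool_rot: [0.708, -0.008, 0.706, 0.007]
contact_force: [1.5, 0.2, 2.0]
gripper_width: -0.003
```

Run:
```python
from h import *
zoom("f3.png",r=(160,330,170,350),k=3.5)
p,d=grab("scene"); w=cloud("scene",d); hsv=cv2.cvtColor(p,cv2.COLOR_RGB2HSV)
H,S,V=[hsv[...,i].astype(int) for i in range(3)]
B=(H>100)&(H<125)&(S>100)&(w[...,0]>.45)&(w[...,0]<.72)&(w[...,2]>.03)
P=w[B]
for y0 in (.1,.15):
    Q=P[abs(P[:,1]-y0)<.01]
    for x0 in np.arange(.5,.70,.01):
        k=abs(Q[:,0]-x0)<.005
        if k.sum()>2: print("y%.2f x %.2f z %.3f..%.3f"%(y0,x0,Q[k,2].min(),Q[k,2].max()))
```

```text
61.1 [0.5804 0.0195 0.1654] [0.9 0.4 1.2] 0.001030536702528302
y0.10 x 0.57 z 0.148..0.155
y0.10 x 0.58 z 0.155..0.160
y0.10 x 0.59 z 0.156..0.164
y0.10 x 0.60 z 0.160..0.167
y0.10 x 0.61 z 0.163..0.171
y0.10 x 0.62 z 0.169..0.175
y0.10 x 0.63 z 0.150..0.175
y0.10 x 0.64 z 0.126..0.159
y0.10 x 0.65 z 0.097..0.131
y0.10 x 0.66 z 0.075..0.105
y0.10 x 0.67 z 0.056..0.079
y0.15 x 0.56 z 0.150..0.151
y0.15 x 0.57 z 0.148..0.156
y0.15 x 0.58 z 0.151..0.162
y0.15 x 0.59 z 0.157..0.166
y0.15 x 0.60 z 0.160..0.169
y0.15 x 0.61 z 0.165..0.172
y0.15 x 0.62 z 0.170..0.177
y0.15 x 0.63 z 0.143..0.177
y0.15 x 0.64 z 0.118..0.157
y0.15 x 0.65 z 0.095..0.134
y0.15 x 0.66 z 0.071..0.113
y0.15 x 0.67 z 0.053..0.084
```

View pics/f3.png

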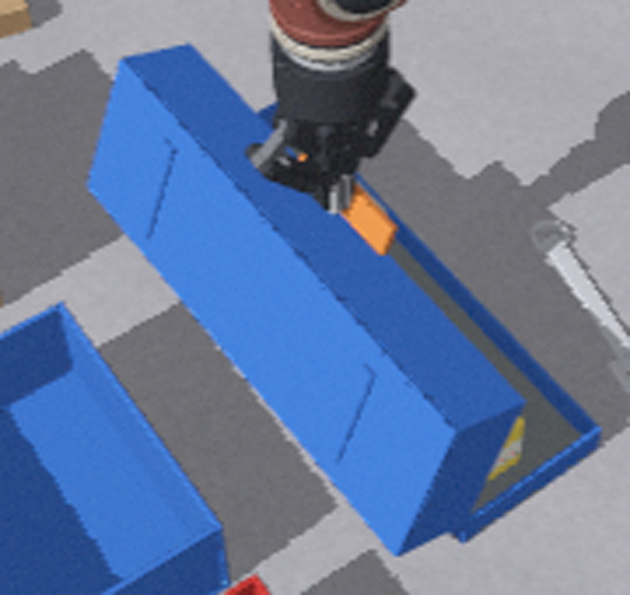

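>>> play_rows(
  motion=[
    [1,[0.005,0,0.04],0],
    [1,[0.01,0,0.065],0],
    [1,[0.06,0,0.065],0],
    [1,[0.105,0,0.065],0],
    [1,[0.105,0,0.065],0],
  ],
)

```text
time: 61.65
tool_pos: [0.6895, 0.0194, 0.2264]
tool_rot: [0.706, -0.007, 0.709, 0.008]
contact_force: [-0.8, 0.1, -1.5]
gripper_width: -0.003
```

>>> play_rows(
  motion=[
    [1,[0,0,-0.03],0],
    [1,[0,0,-0.06],0],
    [1,[0,0,-0.075],0],
    [1,[0,0,-0.075],0],
    [1,[0,0,-0.075],0],
  ],
)

```text
time: 62.15
tool_pos: [0.6868, 0.0195, 0.1558]
tool_rot: [0.707, -0.007, 0.707, 0.008]
contact_force: [1.0, 0.5, 0.9]
gripper_width: 0.0
```

Run:
```python
from h import *
grab("top");zoom("f4.png",r=(160,330,170,350),k=3.5)
```

```text
62.25 [0.6878 0.0194 0.1576] [-0.5  0.2  0.7] 0.0022248598980057614
```

View pics/f4.png

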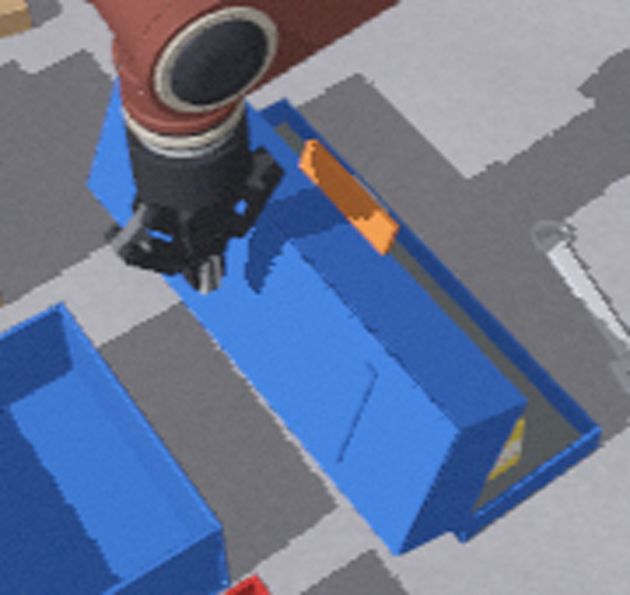

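>>> play_rows(
  motion=[
    [1,[-0.028,0,0.0],0],
    [1,[-0.043,0,0.003],0],
    [1,[-0.058,0,0.005],0],
    [1,[-0.073,0,0.004],0],
    [1,[-0.088,0,0.002],0],
  ],
)

```text
time: 62.75
tool_pos: [0.6005, 0.0188, 0.1606]
tool_rot: [0.71, -0.008, 0.705, 0.007]
contact_force: [2.3, -1.8, 0.1]
gripper_width: 0.003
```

Run:
```python
from h import *
zoom("f5.png",r=(160,330,170,350),k=3.5)
```

```text
62.8 [0.5981 0.0192 0.1596] [ 1.6  0.1 -0.4] -0.0008872015142745223
```

View pics/f5.png

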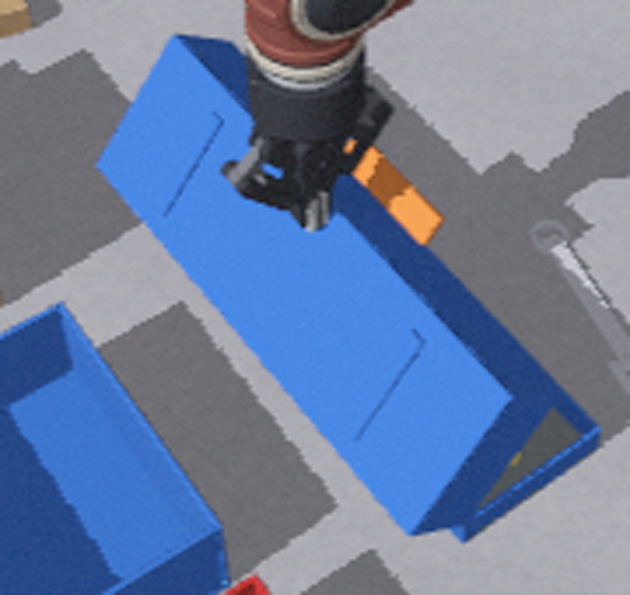

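>>> play_rows(
  motion=[
    [1,[-0.012,0,-0.003],0],
    [1,[-0.024,0,-0.008],0],
    [1,[-0.037,0,-0.014],0],
    [1,[-0.048,0,-0.021],0],
    [1,[-0.057,0,-0.028],0],
  ],
)

```text
time: 63.3
tool_pos: [0.5427, 0.0192, 0.1312]
tool_rot: [0.708, -0.008, 0.706, 0.007]
contact_force: [-1.1, -0.8, 2.4]
gripper_width: 0.001
```

>>> play_rows(
  motion=[
    [1,[-0.005,0,-0.005],0],
    [1,[-0.01,0,-0.01],0],
    [1,[-0.015,0,-0.015],0],
    [1,[-0.018,0,-0.018],0],
  ],
)

```text
time: 63.7
tool_pos: [0.5232, 0.0195, 0.1102]
tool_rot: [0.707, -0.007, 0.707, 0.008]
contact_force: [0.8, -0.2, -0.3]
gripper_width: 0.002
```

Run:
```python
from h import *
zoom("f6.png",r=(160,330,170,350),k=3.5)
```

```text
63.75 [0.5226 0.0196 0.1097] [-0.4 -0.3 -0.1] -0.00251911332019969
```

View pics/f6.png

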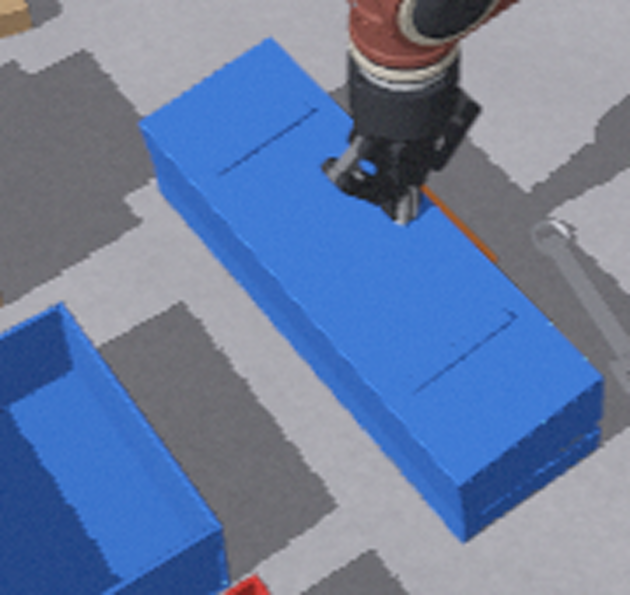

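>>> play_rows(
  motion=[
    [1,[-0.01,0,0.005],0],
    [1,[-0.02,0,0.005],0],
    [1,[-0.02,0,0.0],0],
    [1,[-0.02,0,-0.003],0],
    [1,[-0.02,0,-0.005],0],
  ],
)

```text
time: 64.25
tool_pos: [0.5034, 0.0194, 0.107]
tool_rot: [0.706, -0.007, 0.708, 0.008]
contact_force: [-9.7, 0.8, 17.7]
gripper_width: 0.004
```

>>> play_rows(
  motion=[
    [1,[0,0,-0.002],0],
    [1,[0,0,-0.004],0],
    [1,[0,0,-0.006],0],
    [1,[0,0,-0.007],0],
  ],
)

```text
time: 64.65
tool_pos: [0.5024, 0.0193, 0.1032]
tool_rot: [0.704, -0.008, 0.71, 0.008]
contact_force: [-8.6, 0.3, 24.1]
gripper_width: 0.001
```

>>> play_rows(
  motion=[
    [1,[0,0,-0.002],0],
    [1,[0,0,-0.003],0],
    [1,[0,0,-0.003],0],
  ],
)

```text
time: 64.95
tool_pos: [0.5041, 0.0193, 0.0966]
tool_rot: [0.707, -0.008, 0.707, 0.007]
contact_force: [0.2, -0.3, -1.0]
gripper_width: 0.001
```

>>> play_rows(
  motion=[
    [1,[0,0,-0.002],0],
    [1,[0,0,-0.003],0],
    [1,[0,0,-0.003],0],
  ],
)

```text
time: 65.25
tool_pos: [0.5043, 0.0193, 0.0963]
tool_rot: [0.707, -0.008, 0.708, 0.008]
contact_force: [-11.4, 0.5, 21.4]
gripper_width: -0.001
```

>>> play_rows(
  motion=[
    [1,[0,0,0.02],0],
    [1,[0,0,0.06],0],
    [1,[-0.02,0,0.11],0],
    [1,[-0.07,-0.05,0.14],0],
    [1,[-0.07,-0.1,0.14],0],
  ],
)

```text
time: 65.75
tool_pos: [0.4399, -0.0592, 0.2325]
tool_rot: [0.709, -0.01, 0.705, 0.009]
contact_force: [0.5, -0.6, -0.2]
gripper_width: 0.001
```

>>> play_rows(
  motion=[
    [1,[0,-0.2,0.03],0],
    [1,[0,-0.2,0.03],0],
    [1,[0,-0.2,0.03],0],
    [1,[0,-0.2,0.03],0],
    [1,[0,-0.2,0.03],0],
  ],
)

```text
time: 66.25
tool_pos: [0.4394, -0.2648, 0.2596]
tool_rot: [0.707, -0.006, 0.707, 0.005]
contact_force: [0.2, 0.8, -0.7]
gripper_width: -0.0
```

Run:
```python
from h import *
for i in range(3): grab("top")
grab("scene","g1.png"); zoom("g2.png",r=(160,330,170,350),k=3.5)
zoom("g1t.png","top",r=(120,280,100,440),k=2.3)
p,d=grab("scene"); w=cloud("scene",d); hsv=cv2.cvtColor(p,cv2.COLOR_RGB2HSV)
H,S,V=[hsv[...,i].astype(int) for i in range(3)]
B=(H>100)&(H<125)&(S>100)&(w[...,0]>.48)&(w[...,0]<.63)&(abs(w[...,1]-.02)<.19)&(w[...,2]>.08)
P=w[B]; A=np.c_[P[:,0]-.615,P[:,1]-.02,np.ones(len(P))]; c,*_=np.linalg.lstsq(A,P[:,2],rcond=None)
print("top panel dz/dx, dz/dy, z at hinge",c)
for k in "tape filter carton wrench mug spray".split(): print(k,[(np.round(r["at"],3).tolist(),round(r["score"],2)) for r in nets.landmark_of("scene",k+"_mid")][:2])
```

```text
66.5 [ 0.4396 -0.2585  0.2585] [-1.1  0.1 -0.4] 0.0007963634330084218
66.55 [ 0.4397 -0.2583  0.2586] [ 0.6 -0.5 -0.4] -0.003066721078205684
top panel dz/dx, dz/dy, z at hinge [-0.01838566 -0.00157035  0.09629243]
tape [([0.654, 0.429, 0.046], 0.7), ([0.428, 0.375, 0.023], 0.69)]
filter [([0.519, 0.437, 0.076], 0.71), ([0.654, 0.429, 0.046], 0.57)]
carton [([0.645, -0.432, 0.014], 0.88)]
wrench [([0.406, 0.114, 0.006], 0.73)]
mug [([0.349, 0.229, 0.037], 0.75)]
spray [([0.516, 0.44, 0.073], 0.61)]
```

View pics/g2.png

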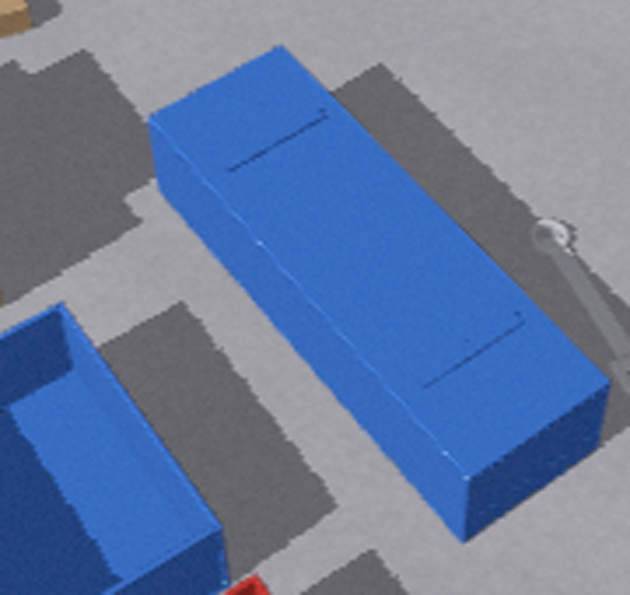

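View pics/g1t.png

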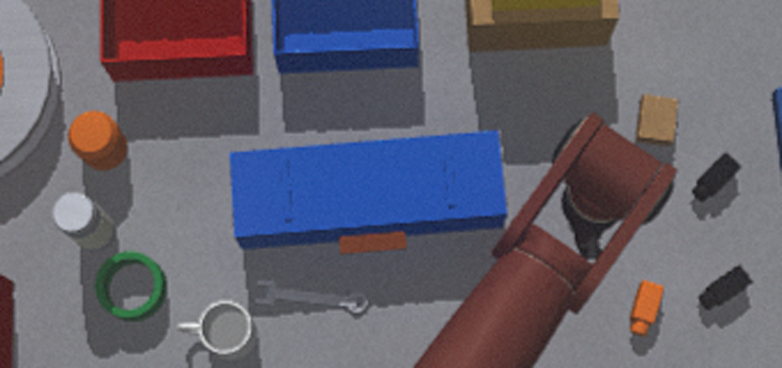

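Run:
```python
from h import *
p,d=grab("scene"); w=cloud("scene",d)
m=(w[...,0]>.42)&(w[...,0]<.47)&(w[...,1]>-.15)&(w[...,1]<.05); print("bench z near x .45",np.nanmedian(w[m][:,2]))
m=(w[...,0]>.66)&(w[...,0]<.70)&(w[...,1]>-.2)&(w[...,1]<.0)&(w[...,2]<.03); print("bench z near x .68",np.nanmedian(w[m][:,2]))
print(workorder.job_done()); s=state(); print(s["time"],s["contact_force"])
```

```text
bench z near x .45 0.0014414217382332636
bench z near x .68 0.0012248785108617242
the job is handed in; nothing more can be done
None
the job is handed in; nothing more can be done
```

All six bottles are standing cap up in the lane, the cover is latched shut, and I handed the job in at about 67 s of the 210 s.

**Bottles:** I gripped each fallen bottle by the tip of its cap, lifted it, and loosened the grip so it swung upright. Three went straight into the lane that way. One dropped out of the grip and happened to land standing on the bench, so I picked it up by the cap and placed it. The bottle in the tray was too close to the side wall to grip. I first pushed its cap away from the wall, and in doing so briefly tipped a white bottle, which fell back onto its base.

**Last checks:**
- **Before closing:** all six caps were at the same height (about 82 mm in the images), with bottle centres within the allowed range of the lane. The nearest to an end wall was about 20 mm inside the limit after I shifted it.
- **The catch:** it resisted at about 24 N, more than the 8 to 12 N you gave, then gave way. The front edge came down to 96.6 mm against an expected 96.5 mm and did not move under another 21 N.
- **Disagreement:** the camera showed the closed cover sloping by 0.018 rad. That is about the size of the calibration error and still below the 0.03 rad limit.
- **Not checked:** the bottles cannot be seen once the cover is shut, so their final stance is not confirmed.
- **Bystanders:** the tape read about 28 mm from its first position, although the robot never went near it. This fits the announced knock. The carton, wrench, mug and spray can read within a few mm of their start. The network gave no clear match for the filter, but a point it reported was within about 6 mm of the filter's start.

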